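# Lock the weight carrier on the latch test pillar and load it

## Robot

A 6-joint arm with a two-finger parallel gripper is mounted at the origin on the work surface. World frame = base frame: x ahead of the robot, y to its left, z up, the work surface at z = 0. Lengths are in m, angles in rad, forces in N, time in s.
With the tool pointing down it reaches from about 0.25 to 0.8 m from the base axis. Payload 8.5 kg.
Tool frame: the origin (TCP) lies midway between the tips of the shut fingers; the grasp point (between the pads) lies 19 mm behind it; y points along the fingers, x is the direction in which the jaws open and shut, and the axes are right-handed (so a half turn about y gives the same grasp; the last joint's range is limited). The gripper opens to 85 mm and grips with 20 to 120 N. Pads are 22 mm wide; open, the fingers measure 114 mm over their backs; the gripper's body (76 mm by 85 mm) begins 54 mm behind the grasp point. The pads swing forward as they close: fully open they stand 13 mm farther back than shut.
Start: joints at [-1.287, 0.238, -0.013, 1.319, 0, 1.571], TCP at [0.147, -0.504, 0.231] pointing down, gripper open.
Joint ranges: [-2.66, 2.66], [-1.03, 1.9], [-1.14, 1.46], [-1.82, 2.27], [-1.45, 1.34], [-3.14, 3.14]. Speed limits (rad/s): [2.22, 2.22, 2.79, 3.14, 3.14, 3.14].

## Interface

Orientations are given as a rotation vector (axis times angle).
In Python, from workcell import status, viewer, ticket gives the robot as it stands.
- The arm moves only by the tool apply_moves, never from a script. Its argument "deltas" is a list of rows, each a list of 6 numbers: the shift along the tool's x, y, z in mm, then the turn, a rotation vector about the tool's x, y, z in degrees. A call has 1 to 5 rows; each row is the pose to reach, as a shift and turn from the pose commanded when the call began, along the tool's axes at that moment; what a row does not reach only later rows make up. A row lasts 1/12 s, in which the tool goes at most 41.7 mm and 7.16 degrees, less where a joint would pass 70% of its speed; a pose out of reach is approached as far as the arm can. A call with a gripper value outside its range is refused whole. "claw" is the closure, from 0 (fully open) to 1 (shut), set as the call begins (left out, the last holds). The fingers move at their own pace and stop on an object; "grip_force" is the grip in N (left out, the last holds). Time passes only in rows, so rows that repeat a pose let the fingers close. It gives the time, the measured TCP pose, the force and the opening at its end, in the units of the state.
- status.read_state(): the state, without advancing time (a new reading comes with each control period).
- viewer.grab_frame(name): name is "scene" or "top" or "wrist"; returns (picture, depth): 384x512x3 uint8, red, green, blue; 384x512 float32, m along the optical axis (not along the pixel's ray), 0 where there is no reading.
- viewer.calibration(name): a dict with "fx", "fy", "cx", "cy" (pixels), "rvec" (rotation vector, rad) and "tvec" (3), from world to camera coordinates, as OpenCV has them; the wrist camera has in their place "hand_eye" (4x4, takes a point from camera to tool coordinates, whose origin is the TCP and whose axes are the tool frame's). Camera axes: x right, y down, z forward; pixel columns grow to the right and rows downward; lengths in m; the calibration is good to about 2 mm. The wrist camera is an equidistant fisheye: a pixel r from the principal point sees the ray r / f radians off the axis. A picture is of the moment at which its call begins: read the wrist's pose just before it. calibration takes no time and is no camera call.
- ticket.hand_in(): hands the job in, once; it reports no verdict.
The state is a dict: "clock": time; "qpos": joint angles; "joint_velocities": joint speeds; "joint_torque": joint torques, N m; "ee_pos": TCP position; "ee_rot": TCP orientation; "contact_force": force on the tool from outside, world axes, zero at the start; "ft_torque": the same for the moment, N m; "finger_gap": finger opening in m.
Only numpy, scipy, OpenCV 4.12 (cv2) and the standard library are available. Lean on these libraries where they do the work, as an engineer would, in place of code of your own. Each camera call takes 0.05 s, during which the arm holds its last target.

## Task

Take the dust cap off the grooved adaptor of the test pillar and put it in the parts tin. Then push the weight carrier's coupling fully home on the adaptor and swing its two cam arms fully down, one after the other. When it is locked, slide every slotted weight on the bench sideways onto the carrier's stem until the stem is in the middle of the disc and the weights lie flat on one another, with each slot turned well away (about a sixth of a turn or more) from all the other slots. Leave the latch tongues and the brass bushes alone.

Things in the scene. Friction and masses are not known exactly. Their poses are not given: they have to be found in the camera images.
- adaptor_seat (a point): Seat of the fixed grooved adaptor: a round steel spigot, 46 mm across, standing upright on a grey pillar (70 mm across, on a round foot plate 124 mm across and 8 mm thick). This point is on the axis at the shoulder where the coupling's rim comes to rest, 55 mm above the bench. Above it the spigot is 46 mm across for 10 mm, necked to 34 mm by a groove 18 mm high, again 46 mm across for 6 mm, then tapers to 28 mm over 10 mm (44 mm in all). z points up.
- cap_knob (a point): Centre of the square knob (20 x 20 x 20 mm, faces square to the cap's x and y) on the loose white plastic dust cap that starts sitting on the adaptor. The cap (0.08 kg, 59 mm tall over all) is an upturned cup 58 mm across with a bore 50 mm wide and 34 mm deep; the knob's centre is 49 mm above the cap's lower rim, which starts 10 mm above adaptor_seat. It just lifts off.
- tin: Fixed open steel parts tin on the bench, 110 x 110 mm outside, 25 mm high, walls 3 mm; origin at the centre of its underside, x and y along its sides.
- carrier_knob (a point): Centre of the square knob (22 x 22 mm, 18 mm high, faces square to the carrier's x and y) on top of the loose weight carrier, 129 mm above the carrier's lower rim. The carrier (0.6 kg, 138 mm tall) starts standing upright on the bench: a brass coupling below, then a tray, a thin stem and the knob. Its two cam arms lie along its +y and -y.
- carrier_foot (a point): Centre of the carrier's lower rim, the mouth of its coupling (60 mm across, bore 48 mm wide and 46 mm deep, open downwards); fully home when it meets adaptor_seat. z along the stem, up.
- carrier_tray (a point): Centre of the carrier's tray floor, 58 mm above its lower rim, where the stem (11 mm thick, 62 mm free length up to the knob) begins. The tray is 82 mm across with a lip 4 mm high, 77 mm wide inside, which the lowest weight must pass over before it is lowered. Same axes as the carrier.
- cam_a (a joint): Cam arm on the carrier's +y side: 0 = fully open, pointing outward and 0.35 rad above level; grows as it swings down, 1.30 = fully down against its stop (0.95 rad below level). It stays where it is left (about 0.12 N m of friction). The arm is a bar 75 mm long measured from its pivot, 14 to 18 mm wide, 8 to 9 mm thick. Its cam lobe enters the groove as it comes down, so it only goes down when the coupling is home, and then locks it.
- cam_b (a joint): Cam arm on the carrier's -y side, the same as cam_a.
- cam_a_pivot (a point): Pivot of cam_a, 32 mm from the carrier's axis and 24 mm above its lower rim.
- cam_b_pivot (a point): Pivot of cam_b, likewise on the other side.
- weight1_lug (a point): Centre of the upright grip lug of slotted weight 1 (may be absent): 24 mm long radially, 12 mm wide, 27 mm high (foot 5 mm, top 32 mm above the weight's underside). The weight (0.22 kg) is a flat disc 72 mm across, 16 mm thick, with a slot 14 mm wide open towards its +x and reaching just past the centre; the lug is on the -x side, 54 mm (inner edge 42 mm) from the centre. z up.
- weight1_mid (a point): Centre of the disc of slotted weight 1, half-way up its thickness; the stem lies here when the slot is pushed home (its closed end is 7 mm past the centre, towards the lug).
- weight2_lug (a point): The same point of slotted weight 2, an identical piece (may be absent).
- weight2_mid (a point): Centre of the disc of slotted weight 2, half-way up its thickness; the stem lies here when the slot is pushed home (its closed end is 7 mm past the centre, towards the lug).
- weight3_lug (a point): The same point of slotted weight 3, an identical piece (may be absent).
- weight3_mid (a point): Centre of the disc of slotted weight 3, half-way up its thickness; the stem lies here when the slot is pushed home (its closed end is 7 mm past the centre, towards the lug).
- bent_tongue: Bent steel latch tongue, 125 mm long, a bystander lying on the bench; origin in its middle at the bench.
- zinc_tongue: Fresh zinc latch tongue, 130 mm long, a bystander lying flat; origin near its middle at the bench.
- bush1: Brass pin bush 38 mm across and 45 mm high, a bystander standing on the bench; origin at its underside.
- bush2: The second brass pin bush, the same.

How it is judged:
By the outcome, as a careful person would: the job done as asked, in the order asked, and still so for the second after the job is handed in, with the robot touching nothing.
Of weight1, weight2, weight3 only 2 to 3 are there at a start; the rules pass over those that are not, and their reading is None.
At some moment in a run one of weight1, weight2, weight3 may be knocked a few centimetres aside while the robot is not near it.
It also fails if it takes over 210 s, if anything falls off the work surface, if the arm or the gripper's body presses on something with over 40 N, if the wrist force passes 120 N, or if a joint passes its speed limit or range.

## Working session

There is one attempt and no reset: what is moved stays moved. The work goes in short steps, Python scripts to look and compute and a tool call to move; the robot and the scene stay as the last step left them, time stands still between calls to the robot, and variables do not carry over. Pictures are saved under pics/ and viewed, and the job is handed in when it is done.

Besides the shell and the picture viewer there is one more tool, called after "Emit:" by a JSON object that holds its "api" and its "payload", one argument or row to a line. apply_moves: Moves the arm, as the interface text tells. Its arguments: {"type":"object","properties":{"deltas":{"type":"array","items":{"type":"array","items":{"type":"number"}}},"claw":{"type":"number"},"grip_force":{"type":"number"}},"required":["deltas"]}

```bash
ls; mkdir -p pics
python3 - <<'E'
from workcell import status, viewer
import cv2
print(status.read_state())
for n in ["scene","top","wrist"]:
    p,d=viewer.grab_frame(n); cv2.imwrite(f"pics/{n}0.png",p[:,:,::-1]); 
    c=viewer.calibration(n); print(n,c, (d>0).mean())
E
```

```text
pics
{'clock': 0.0, 'qpos': array([-1.28700571e+00,  2.38758313e-01, -1.42746647e-02,  1.31919809e+00,
        1.83225494e-05,  1.57077716e+00]), 'joint_velocities': array([ 2.14290770e-03, -8.22010890e-04, -4.29273808e-04,  2.66683674e-05,
        1.98233770e-03,  2.22481895e-03]), 'joint_torque': array([-1.72036052e-04, -5.38776720e+01,  3.46440089e+01,  1.82151730e-02,
       -1.59162178e-04, -1.93715022e-05]), 'ee_pos': array([ 0.14688421, -0.50358948,  0.23068147]), 'ee_rot': array([-1.32929254,  0.99844394, -0.99655401]), 'contact_force': array([ 0.80301131, -0.09413727, -0.36428638]), 'ft_torque': array([ 0.02530961, -0.03363781, -0.01450997]), 'finger_gap': 0.08549461404622263}
scene {'fx': 462.6704574668213, 'fy': 462.6704574668213, 'cx': 246.3418967448995, 'cy': 188.29005795970096, 'rvec': array([ 1.74125905,  1.86129166, -0.70467718]), 'tvec': array([ 0.06805881, -0.35502351,  1.70632799])} 0.9960225423177084
top {'fx': 469.3298293147425, 'fy': 469.3298293147425, 'cx': 255.62169001218507, 'cy': 190.9192371316241, 'rvec': array([ 2.12003599, -2.16983978,  0.13103875]), 'tvec': array([5.13112531e-04, 5.66822880e-01, 1.56536903e+00])} 0.9958648681640625
wrist {'fx': 297.3186396354542, 'fy': 297.3186396354542, 'cx': 251.9357239981799, 'cy': 188.04956050401796, 'hand_eye': array([[ 9.99999893e-01,  3.06555207e-04,  3.45607860e-04,
         1.58654321e-04],
       [-2.54000673e-04, -2.60042330e-01,  9.65597184e-01,
        -1.42298005e-01],
       [ 3.85881518e-04, -9.65597169e-01, -2.60042224e-01,
         6.47920486e-02],
       [ 0.00000000e+00,  0.00000000e+00,  0.00000000e+00,
         1.00000000e+00]])} 0.9742685953776041
```

View pics/scene0.png

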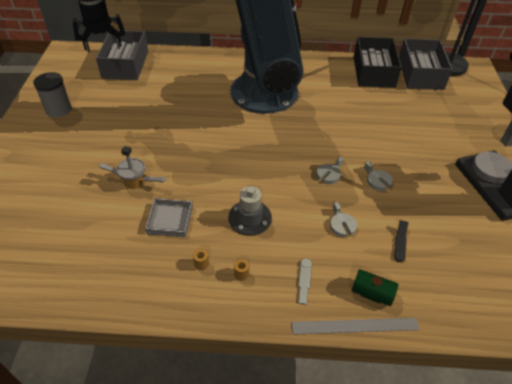

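View pics/top0.png

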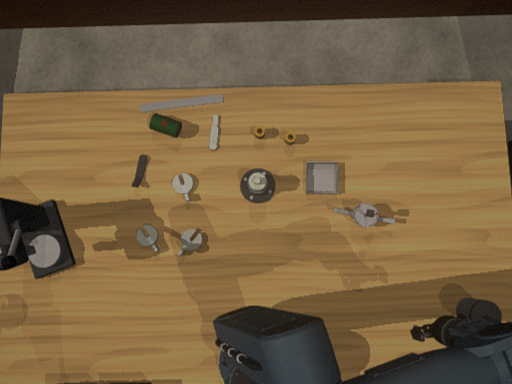

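View pics/wrist0.png

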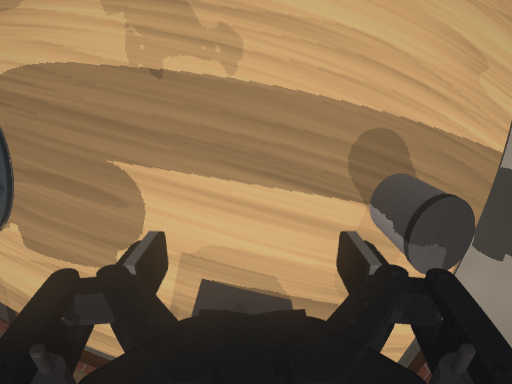

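```bash
cat > h.py <<'E'
import numpy as np, cv2
from scipy.spatial.transform import Rotation as R
from workcell import status, viewer
np.set_printoptions(precision=4,suppress=True)
def cal(n): return viewer.calibration(n)
def ray(n,u,v,st=None):
    c=cal(n)
    if n!="wrist":
        Rm=R.from_rotvec(c["rvec"]).as_matrix(); d=Rm.T@np.array([(u-c["cx"])/c["fx"],(v-c["cy"])/c["fy"],1.]); return -Rm.T@c["tvec"],d
    x=(u-c["cx"])/c["fx"]; y=(v-c["cy"])/c["fy"]; r=np.hypot(x,y)
    s=np.sin(r)/r if r>1e-9 else 1.
    dc=np.array([x*s,y*s,np.cos(r)]); H=c["hand_eye"]
    Rt=R.from_rotvec(st["ee_rot"]).as_matrix()
    return st["ee_pos"]+Rt@H[:3,3], Rt@H[:3,:3]@dc
def onz(n,u,v,z,st=None):
    o,d=ray(n,u,v,st); return o+d*(z-o[2])/d[2]
def proj(n,P,st=None):
    c=cal(n); P=np.asarray(P,float)
    if n!="wrist":
        q=R.from_rotvec(c["rvec"]).as_matrix()@P+c["tvec"]; return np.array([c["fx"]*q[0]/q[2]+c["cx"],c["fy"]*q[1]/q[2]+c["cy"]])
    H=c["hand_eye"]; Rt=R.from_rotvec(st["ee_rot"]).as_matrix()
    t=Rt.T@(P-st["ee_pos"]); q=H[:3,:3].T@(t-H[:3,3])
    th=np.arctan2(np.hypot(q[0],q[1]),q[2]); a=np.arctan2(q[1],q[0])
    return np.array([c["fx"]*th*np.cos(a)+c["cx"],c["fy"]*th*np.sin(a)+c["cy"]])
def tri(obs):
    A=np.zeros((3,3));b=np.zeros(3)
    for o,d in obs:
        d=d/np.linalg.norm(d); M=np.eye(3)-np.outer(d,d); A+=M;b+=M@o
    return np.linalg.solve(A,b)
def down(yaw):
    """tool y -> -z world; tool x along yaw in world"""
    x=np.array([np.cos(yaw),np.sin(yaw),0]); y=np.array([0,0,-1.]); return np.stack([x,y,np.cross(x,y)],1)
def cmd(Rc,pc,Rg,pg):
    """row of delta from commanded pose (Rc,pc) to goal"""
    t=Rc.T@(np.asarray(pg)-pc)*1000; w=np.degrees(R.from_matrix(Rc.T@Rg).as_rotvec()); return np.round(np.r_[t,w],1)
def save(n,tag,crop=None,s=1):
    st=status.read_state(); p,d=viewer.grab_frame(n); np.savez(f"pics/{tag}.npz",p=p,d=d,pos=st["ee_pos"],rot=st["ee_rot"])
    q=p[:,:,::-1]
    if crop: u0,v0,u1,v1=crop; q=q[v0:v1,u0:u1]
    cv2.imwrite(f"pics/{tag}.png",cv2.resize(q,None,fx=s,fy=s,interpolation=cv2.INTER_CUBIC)); return st,p,d
E
python3 - <<'E'
from h import *
st=status.read_state(); print(R.from_rotvec(st["ee_rot"]).as_matrix())
p=cv2.imread("pics/top0.png"); 
cv2.imwrite("pics/t_l.png",cv2.resize(p[150:275,120:300],None,fx=4.4,fy=4.4,interpolation=cv2.INTER_CUBIC))
cv2.imwrite("pics/t_r.png",cv2.resize(p[140:250,290:420],None,fx=5,fy=5,interpolation=cv2.INTER_CUBIC))
p=cv2.imread("pics/scene0.png"); 
cv2.imwrite("pics/s_l.png",cv2.resize(p[140:245,80:210],None,fx=5,fy=5,interpolation=cv2.INTER_CUBIC))
cv2.imwrite("pics/s_r.png",cv2.resize(p[145:245,210:410],None,fx=4,fy=4,interpolation=cv2.INTER_CUBIC))
E
```

```text
[[ 0.28   -0.0003  0.96  ]
 [-0.96    0.0011  0.28  ]
 [-0.0011 -1.      0.    ]]
```

View pics/t_l.png

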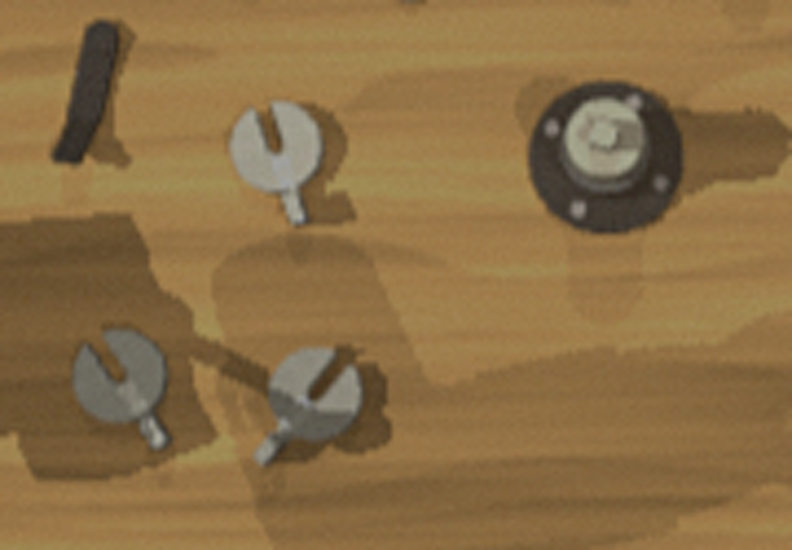

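View pics/t_r.png

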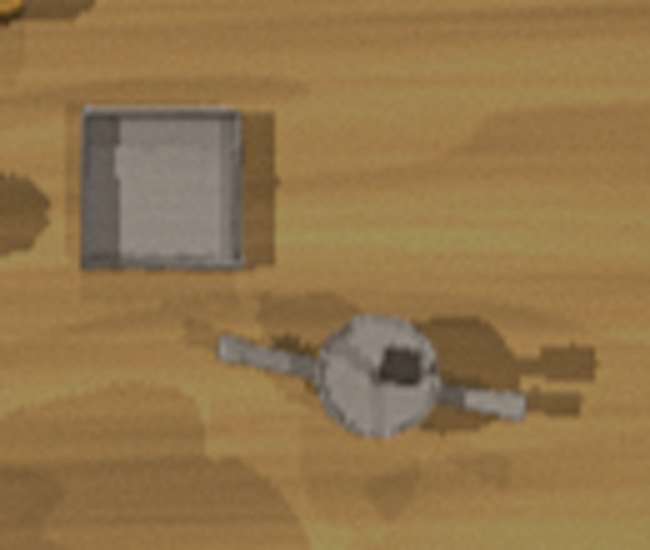

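View pics/s_l.png

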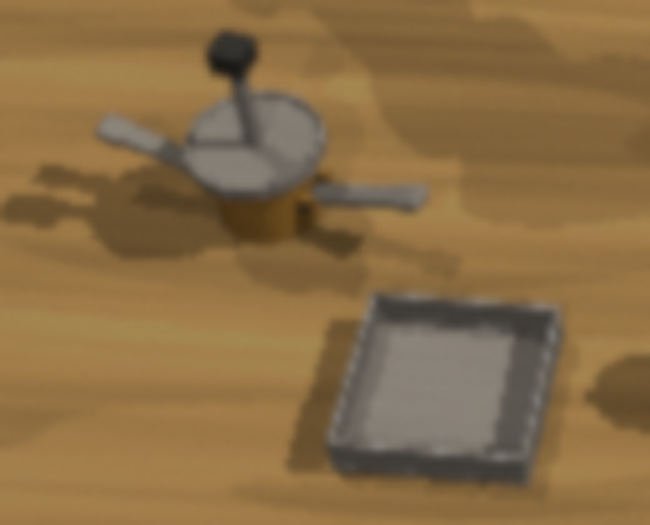

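View pics/s_r.png

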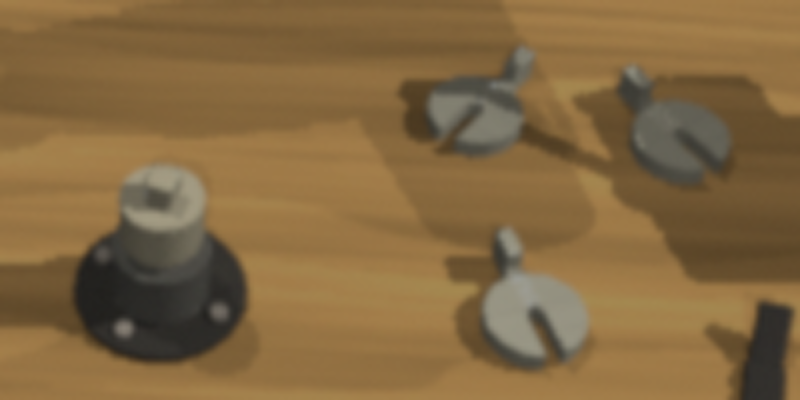

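Run:
```python
from h import *
T=lambda x,y:(120+x/4.4,150+y/4.4)
T2=lambda x,y:(290+x/5,140+y/5)
S=lambda x,y:(80+x/5,140+y/5)
S2=lambda x,y:(210+x/4,145+y/4)
print("adaptor foot",onz("top",*T(606,158),0.008), "scene foot", onz("scene",*S2(161,292),.008))
k=tri([ray("top",*T(603,134)),ray("scene",*S2(163,188))]);print("capknob",k,onz("top",*T(603,134),.124))
print("tin", onz("top",*T2(161,188),.025), [onz("top",*T2(*c),.025)[:2] for c in((82,108),(241,108),(241,268),(82,268))])
print("carrier tray lip",onz("top",*T2(378,376),.062),"knob",onz("top",*T2(402,366),.138), "arms",onz("top",*T2(220,350),.05),onz("top",*T2(525,405),.05))
print("knob tri",tri([ray("top",*T2(402,366)),ray("scene",*S(232,52))]))
for m,l in (((276,146),(297,212)),((120,375),(157,438)),((316,394),(266,452))):
    a=onz("top",*T(*m),.016)[:2]; b=onz("top",*T(*l),.032)[:2]; print(a,b,np.linalg.norm(a-b),np.degrees(np.arctan2(*(a-b)[::-1])))
```

```text
adaptor foot [ 0.5883 -0.02    0.008 ] scene foot [ 0.5983 -0.0187  0.008 ]
capknob [ 0.5912 -0.019   0.1108] [ 0.5891 -0.019   0.124 ]
tin [ 0.6093 -0.2433  0.025 ] [array([ 0.6669, -0.1909]), array([ 0.6641, -0.3009]), array([ 0.5523, -0.2958]), array([ 0.555 , -0.1868])]
carrier tray lip [ 0.473  -0.3774  0.062 ] knob [ 0.473  -0.3761  0.138 ] arms [ 0.4939 -0.275   0.05  ] [ 0.4522 -0.4771  0.05  ]
knob tri [ 0.4739 -0.3787  0.1276]
[0.6031 0.2407] [0.5481 0.2217] 0.058193008136094376 19.109631732988586
[0.4253 0.3629] [0.3756 0.33  ] 0.05960754259305589 33.50496758881635
[0.407  0.2098] [0.363 0.246] 0.05701761433970043 -39.46106940548778
```

```bash
cat > g.py <<'E'
import sys; from h import *
# usage: g.py x y z yawdeg  -> delta row from the measured pose
st=status.read_state(); Rc=R.from_rotvec(st["ee_rot"]).as_matrix(); a=[float(v) for v in sys.argv[1:]]
# measured yaw/tilt
yaw=np.degrees(np.arctan2(Rc[1,0],Rc[0,0]))
print("t %.2f pos"%st["clock"],st["ee_pos"]*1000,"yaw %.2f"%yaw,"ydir",Rc[:,1],"q",st["qpos"],"F",st["contact_force"],"gap %.4f"%st["finger_gap"])
if a: print("row",cmd(Rc,st["ee_pos"],down(np.radians(a[3])),a[:3]).tolist())
E
python3 g.py 0.56 -0.03 0.29 -20
```

```text
t 0.15 pos [ 146.9075 -503.6857  230.8251] yaw -73.74 ydir [-0.0003  0.0011 -1.    ] q [-1.287   0.2386 -0.0141  1.3192  0.      1.5708] F [-0.2669 -0.4147 -0.1513] gap 0.0853
row [-339.1, -58.8, 529.2, -0.0, -53.7, -0.1]
```

Emit:
{"api": "apply_moves", "payload": {
  "deltas": [
    [-339, -59, 529, 0, -54, 0],
    [-339, -59, 529, 0, -54, 0],
    [-339, -59, 529, 0, -54, 0],
    [-339, -59, 529, 0, -54, 0],
    [-339, -59, 529, 0, -54, 0]
  ],
  "claw": 0
}}

```text
clock: 0.57
ee_pos: [0.2839, -0.346, 0.2508]
ee_rot: [-1.509, 0.514, -0.514]
contact_force: [0.1, -1.1, -0.9]
finger_gap: 0.0855
```

```bash
python3 g.py 0.56 -0.03 0.29 -20
```

```text
t 0.57 pos [ 283.9041 -345.9951  250.8048] yaw -37.62 ydir [-0.0001  0.0003 -1.    ] q [-0.8837  0.0991 -0.1368  1.3352  0.0001  1.3437] F [ 0.0615 -1.0552 -0.9077] gap 0.0855
row [25.8, -39.1, 418.8, -0.0, -17.6, -0.0]
```

Emit:
{"api": "apply_moves", "payload": {
  "deltas": [
    [26, -39, 419, 0, -17.6, 0],
    [26, -39, 419, 0, -17.6, 0],
    [26, -39, 419, 0, -17.6, 0],
    [26, -39, 419, 0, -17.6, 0],
    [26, -39, 419, 0, -17.6, 0]
  ]
}}

```text
clock: 0.98
ee_pos: [0.4216, -0.1903, 0.2702]
ee_rot: [-1.553, 0.278, -0.278]
contact_force: [0.4, -1.4, -0.3]
finger_gap: 0.0854
```

```bash
python3 g.py 0.56 -0.03 0.29 -20
```

```text
t 0.98 pos [ 421.5661 -190.296   270.2467] yaw -20.31 ydir [ 0. -0. -1.] q [-0.424   0.1197 -0.0634  1.3877  0.      1.5012] F [ 0.4134 -1.4087 -0.2524] gap 0.0854
row [74.2, -19.8, 198.4, 0.0, -0.3, 0.0]
```

Emit:
{"api": "apply_moves", "payload": {
  "deltas": [
    [74, -20, 198, 0, 0, 0],
    [74, -20, 198, 0, 0, 0],
    [74, -20, 198, 0, 0, 0],
    [74, -20, 198, 0, 0, 0],
    [74, -20, 198, 0, 0, 0]
  ]
}}

```text
clock: 1.4
ee_pos: [0.5572, -0.0332, 0.2897]
ee_rot: [-1.553, 0.278, -0.278]
contact_force: [0.9, -1.4, 1.4]
finger_gap: 0.0853
```

Emit:
{"api": "apply_moves", "payload": {
  "deltas": [
    [0, 0, 0, 0, 0, 0],
    [0, 0, 0, 0, 0, 0]
  ]
}}

```text
clock: 1.57
ee_pos: [0.5573, -0.0334, 0.2887]
ee_rot: [-1.553, 0.277, -0.275]
contact_force: [-0.9, -0.3, -0.2]
finger_gap: 0.0854
```

```bash
python3 g.py 0.56 -0.03 0.29 -20; python3 -c "
from h import *
st,p,d=save('wrist','w1',None,1.5)"
```

```text
t 1.57 pos [557.2516 -33.3954 288.7489] yaw -20.13 ydir [-0.0013  0.0002 -1.    ] q [-0.0599  0.2869  0.1993  1.4845  0.0001  1.8622] F [-0.8693 -0.3436 -0.1843] gap 0.0854
row [1.4, -1.3, 4.1, 0.0, -0.1, -0.1]
```

View pics/w1.png

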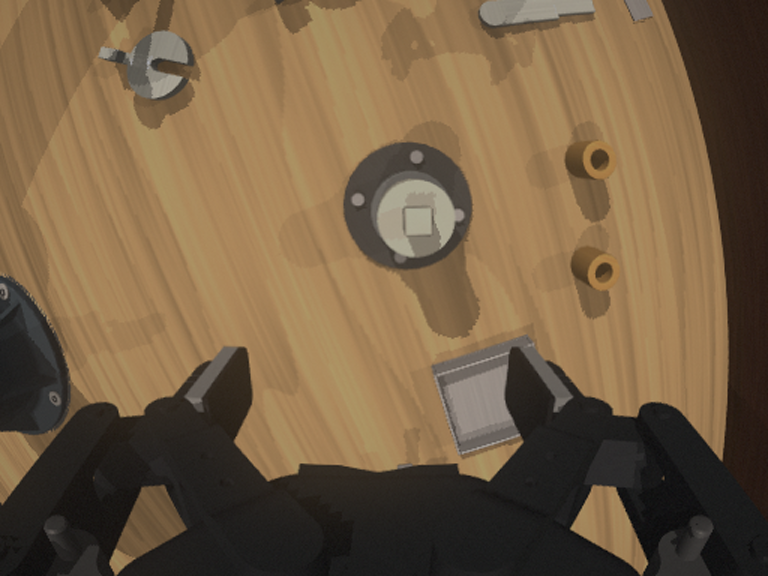

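Run:
```python
from h import *
f=np.load("pics/w1.npz"); st=dict(ee_pos=f["pos"],ee_rot=f["rot"])
p=f["p"]; c=p[120:180,235:325,::-1]; cv2.imwrite("pics/k1.png",cv2.resize(c,None,fx=8,fy=8,interpolation=cv2.INTER_CUBIC))
print(onz("wrist",418/1.5,221/1.5,.124,st), f["d"][147,279])
```

```text
[ 0.5916 -0.0182  0.124 ] 0.3067438
```

View pics/k1.png

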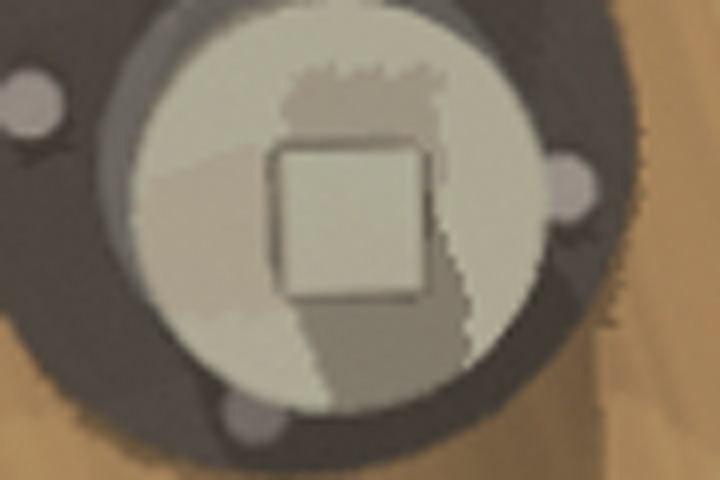

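Run:
```python
from h import *
f=np.load("pics/w1.npz"); st=dict(ee_pos=f["pos"],ee_rot=f["rot"])
q=np.array([onz("wrist",235+x/8-.5+.06,120+y/8-.5+.06,.124,st)[:2] for x,y in((279,149),(422,146),(426,293),(286,298))])
print(q.mean(0))
for i in range(4):
    e=q[(i+1)%4]-q[i]; print(np.linalg.norm(e),np.degrees(np.arctan2(e[1],e[0])))
# adaptor circle via flange dark?
```

```text
[ 0.5917 -0.0182]
0.01860376401514152 -18.32286773722809
0.019386455027301918 -107.37822645066909
0.018420439490060385 162.33884356680545
0.01960303822046806 73.15086851677746
```

```bash
python3 g.py 0.5917 -0.0184 0.108 -17.5
```

```text
t 1.62 pos [556.3362 -34.5527 288.9326] yaw -20.22 ydir [-0.0016 -0.     -1.    ] q [-0.062   0.2855  0.1979  1.4847 -0.0001  1.8618] F [-0.8075  0.5695  0.2744] gap 0.0857
row [27.9, 180.9, 27.5, 0.0, -2.7, -0.1]
```

Emit:
{"api": "apply_moves", "payload": {
  "deltas": [
    [28, 40, 27.5, 0, -2.7, 0],
    [28, 80, 27.5, 0, -2.7, 0],
    [28, 120, 27.5, 0, -2.7, 0],
    [28, 120, 27.5, 0, -2.7, 0]
  ]
}}

```text
clock: 1.95
ee_pos: [0.5881, -0.0201, 0.1633]
ee_rot: [-1.558, 0.25, -0.235]
contact_force: [-0.5, -0.1, -1.0]
finger_gap: 0.0854
```

```bash
python3 g.py 0.5917 -0.0184 0.108 -17.5; python3 -c "
from h import *
st,p,d=save('wrist','w2',None,1.5)
print(proj('wrist',[.5917,-.0184,.124],st)*1.5)"
```

```text
t 1.95 pos [588.076  -20.1126 163.2655] yaw -17.70 ydir [-0.0098  0.0003 -1.    ] q [-0.0342  0.3823  0.0193  1.2176 -0.0001  1.8456] F [-0.5489 -0.0908 -0.9524] gap 0.0854
row [3.5, 55.2, 2.9, 0.2, -0.2, -0.5]
[387.0208 311.9313]
```

View pics/w2.png

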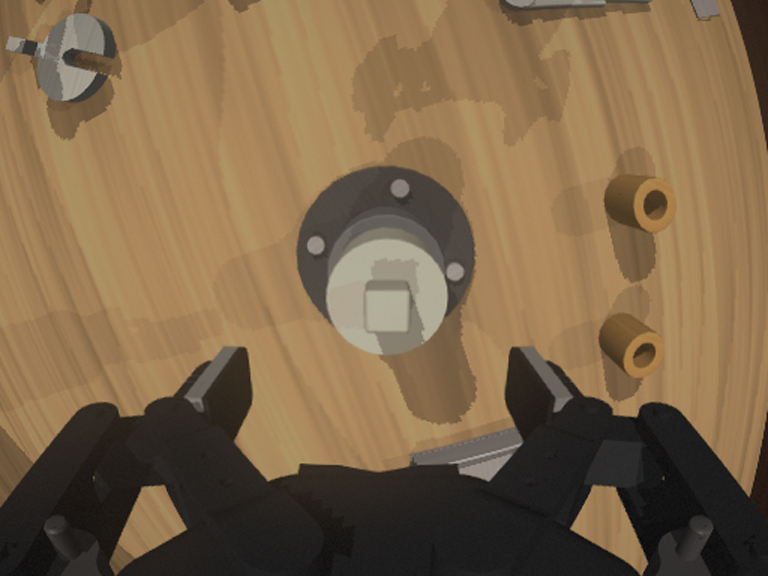

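Emit:
{"api": "apply_moves", "payload": {
  "deltas": [
    [3.5, 27, 2.5, 0, 0, -0.4],
    [3.5, 54, 2.5, 0, 0, -0.4],
    [3.5, 54, 2.5, 0, 0, -0.4]
  ]
}}

```text
clock: 2.25
ee_pos: [0.5942, -0.0188, 0.114]
ee_rot: [-1.559, 0.24, -0.245]
contact_force: [-0.7, 0.2, -0.4]
finger_gap: 0.0852
```

Emit:
{"api": "apply_moves", "payload": {
  "deltas": [
    [0, 0, 0, 0, 0, 0],
    [0, 0, 0, 0, 0, 0],
    [0, 0, 0, 0, 0, 0],
    [0, 0, 0, 0, 0, 0],
    [0, 0, 0, 0, 0, 0]
  ],
  "claw": 1,
  "grip_force": 40
}}

```text
clock: 2.67
ee_pos: [0.5968, -0.0179, 0.1171]
ee_rot: [-1.558, 0.235, -0.248]
contact_force: [-2.0, -0.6, 1.8]
finger_gap: 0.026
```

Emit:
{"api": "apply_moves", "payload": {
  "deltas": [
    [0, 0, 0, 0, 0, 0],
    [0, 0, 0, 0, 0, 0],
    [0, 0, 0, 0, 0, 0],
    [0, 0, 0, 0, 0, 0],
    [0, 0, 0, 0, 0, 0]
  ]
}}

```text
clock: 3.08
ee_pos: [0.5961, -0.0177, 0.1169]
ee_rot: [-1.558, 0.235, -0.247]
contact_force: [-3.3, 0.1, 8.1]
finger_gap: 0.0186
```

```bash
python3 g.py 0.5917 -0.0184 0.108 -17.5; python3 -c "
from h import *
st,p,d=save('wrist','w3',None,1.5)"
```

```text
t 3.08 pos [596.1258 -17.7346 116.9357] yaw -17.62 ydir [ 0.0074 -0.0019 -1.    ] q [-0.0289  0.4108 -0.0597  1.0928 -0.0017  1.8495] F [-3.3469  0.1093  8.0939] gap 0.0186
row [-4.1, 8.9, -2.0, -0.0, -0.1, 0.4]
```

View pics/w3.png

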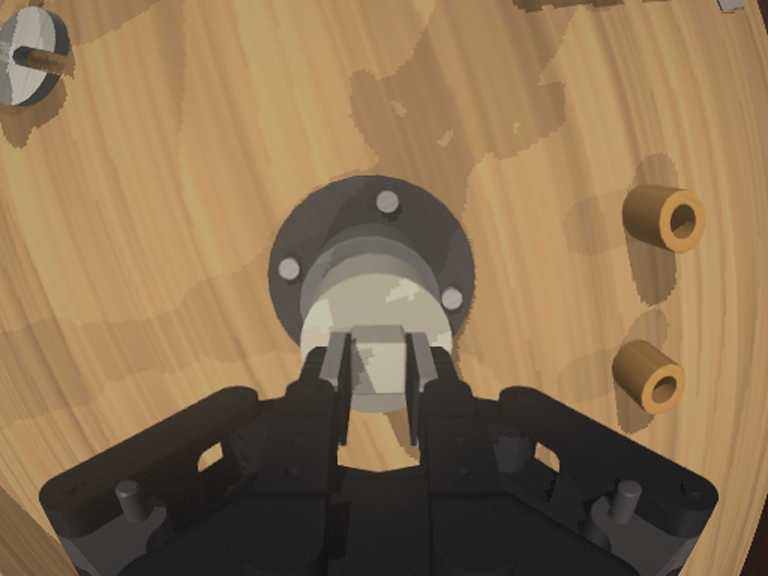

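Emit:
{"api": "apply_moves", "payload": {
  "deltas": [
    [0, -15, 0, 0, 0, 0],
    [0, -40, 0, 0, 0, 0],
    [0, -65, 0, 0, 0, 0],
    [0, -65, 0, 0, 0, 0],
    [0, -65, 0, 0, 0, 0]
  ]
}}

```text
clock: 3.55
ee_pos: [0.5967, -0.0177, 0.1823]
ee_rot: [-1.558, 0.234, -0.249]
contact_force: [-0.6, 0.3, -0.9]
finger_gap: 0.0183
```

```bash
python3 g.py 0.61 -0.244 0.17 0; python3 -c "
from h import *
st,p,d=save('wrist','w4',None,1.5)"
```

```text
t 3.55 pos [596.6954 -17.6904 182.2721] yaw -17.62 ydir [ 0.0098 -0.0021 -0.9999] q [-0.0287  0.3728  0.0543  1.2424 -0.0018  1.8497] F [-0.6081  0.3475 -0.946 ] gap 0.0183
row [81.1, 12.9, -211.7, 0.0, -17.6, 0.6]
```

View pics/w4.png

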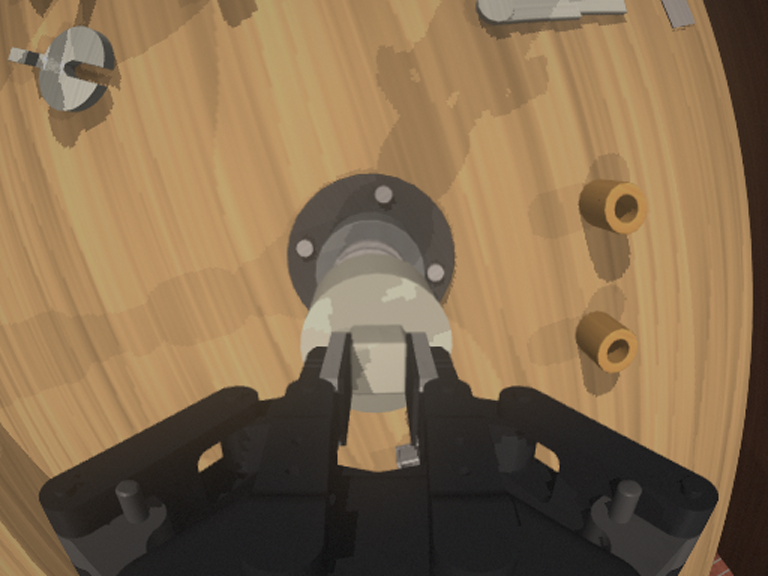

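```bash
python3 g.py 0.610 -0.2435 0.16 -17.6
```

```text
t 3.60 pos [595.8913 -17.688  180.8838] yaw -17.62 ydir [ 0.0074 -0.002  -1.    ] q [-0.0287  0.3739  0.0523  1.2418 -0.0018  1.8496] F [ 0.6521 -0.5012 -1.6482] gap 0.0185
row [81.7, 21.4, -210.9, -0.0, -0.0, 0.4]
```

Emit:
{"api": "apply_moves", "payload": {
  "deltas": [
    [14, 0, -36, 0, 0, 0],
    [28, 0, -72, 0, 0, 0],
    [42, 0, -108, 0, 0, 0],
    [56, 5, -144, 0, 0, 0],
    [69, 15, -179, 0, 0, 0]
  ]
}}

```text
clock: 4.02
ee_pos: [0.6073, -0.2111, 0.1656]
ee_rot: [-1.558, 0.236, -0.247]
contact_force: [1.2, 0.1, -1.1]
finger_gap: 0.0186
```

Emit:
{"api": "apply_moves", "payload": {
  "deltas": [
    [12.5, 20, -32, 0, 0, 0.4],
    [12.5, 50, -32, 0, 0, 0.4],
    [12.5, 75, -32, 0, 0, 0.4],
    [12.5, 75, -32, 0, 0, 0.4],
    [12.5, 75, -32, 0, 0, 0.4]
  ]
}}

```text
clock: 4.43
ee_pos: [0.6085, -0.2431, 0.0892]
ee_rot: [-1.556, 0.245, -0.238]
contact_force: [-0.1, -0.3, 0.2]
finger_gap: 0.0185
```

```bash
python3 g.py 0.610 -0.2435 0.06 -17.6;python3 -c "
from h import *
st,p,d=save('wrist','w5',None,1.5)"
```

```text
t 4.43 pos [ 608.4775 -243.1228   89.1763] yaw -17.64 ydir [-0.0046  0.002  -1.    ] q [-0.3802  0.5337  0.0748  1.1168  0.0002  1.4985] F [-0.0675 -0.3008  0.15  ] gap 0.0185
row [1.7, 29.2, 0.1, -0.0, -0.0, -0.3]
```

View pics/w5.png

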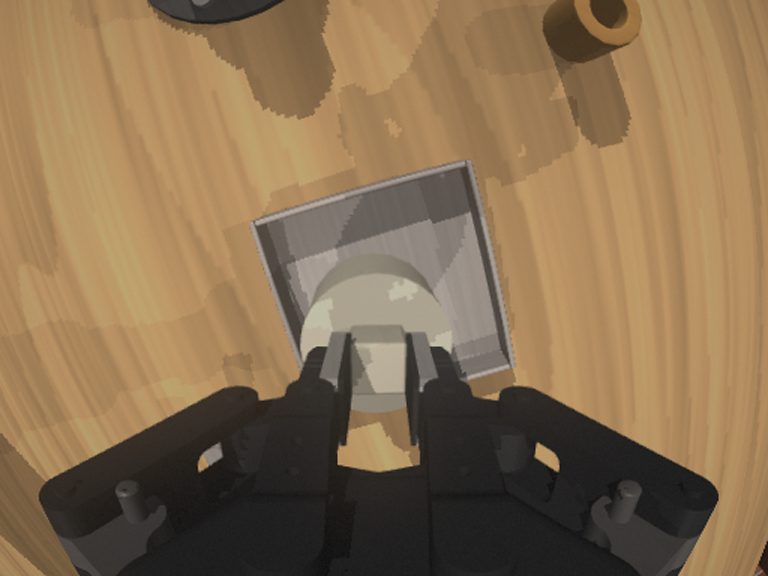

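Emit:
{"api": "apply_moves", "payload": {
  "deltas": [
    [1, 15, 0, 0, 0, 0],
    [1, 28, 0, 0, 0, 0],
    [1, 31, 0, 0, 0, 0],
    [1, 31, 0, 0, 0, 0],
    [1, 31, 0, 0, 0, 0]
  ]
}}

```text
clock: 4.9
ee_pos: [0.6118, -0.2439, 0.0618]
ee_rot: [-1.558, 0.24, -0.242]
contact_force: [0.8, -0.6, -0.7]
finger_gap: 0.0186
```

Emit:
{"api": "apply_moves", "payload": {
  "deltas": [
    [0, 1, 0, 0, 0, 0],
    [0, 1, 0, 0, 0, 0]
  ]
}}

```text
clock: 5.07
ee_pos: [0.6116, -0.2441, 0.0603]
ee_rot: [-1.558, 0.24, -0.243]
contact_force: [0.2, 0.5, 0.0]
finger_gap: 0.0186
```

Rim is about 5 mm above the floor; go 4 mm more, then open and lift.

Emit:
{"api": "apply_moves", "payload": {
  "deltas": [
    [0, 2, 0, 0, 0, 0],
    [0, 4, 0, 0, 0, 0],
    [0, 4, 0, 0, 0, 0],
    [0, 4, 0, 0, 0, 0]
  ]
}}

```text
clock: 5.4
ee_pos: [0.6113, -0.2441, 0.0558]
ee_rot: [-1.557, 0.241, -0.242]
contact_force: [-1.3, 0.2, 4.9]
finger_gap: 0.0187
```

Emit:
{"api": "apply_moves", "payload": {
  "deltas": [
    [0, 0, 0, 0, 0, 0],
    [0, 0, 0, 0, 0, 0],
    [0, 0, 0, 0, 0, 0],
    [0, 0, 0, 0, 0, 0],
    [0, 0, 0, 0, 0, 0]
  ],
  "claw": 0
}}

```text
clock: 5.82
ee_pos: [0.611, -0.244, 0.0551]
ee_rot: [-1.557, 0.242, -0.241]
contact_force: [1.0, 0.8, 0.2]
finger_gap: 0.0779
```

Emit:
{"api": "apply_moves", "payload": {
  "deltas": [
    [0, -35, 0, 0, 0, 0],
    [0, -70, 0, 0, 0, 0],
    [0, -110, 0, 0, 0, 0],
    [0, -150, 0, 0, 0, 0],
    [0, -180, 0, 0, 0, 0]
  ]
}}

```text
clock: 6.23
ee_pos: [0.6113, -0.2441, 0.2388]
ee_rot: [-1.558, 0.239, -0.244]
contact_force: [1.0, -0.9, -0.0]
finger_gap: 0.0855
```

```bash
python3 g.py 0.43 -0.36 0.30 -11.7;python3 -c "
from h import *
st,p,d=save('wrist','w6',None,1.5)"
```

```text
t 6.23 pos [ 611.3392 -244.0922  238.8472] yaw -17.63 ydir [ 0.0026 -0.0009 -1.    ] q [-0.3799  0.4727  0.3585  1.4539  0.0001  1.4985] F [ 1.0364 -0.9255 -0.0041] gap 0.0855
row [-137.6, -61.5, -165.4, 0.0, -5.9, 0.2]
```

View pics/w6.png

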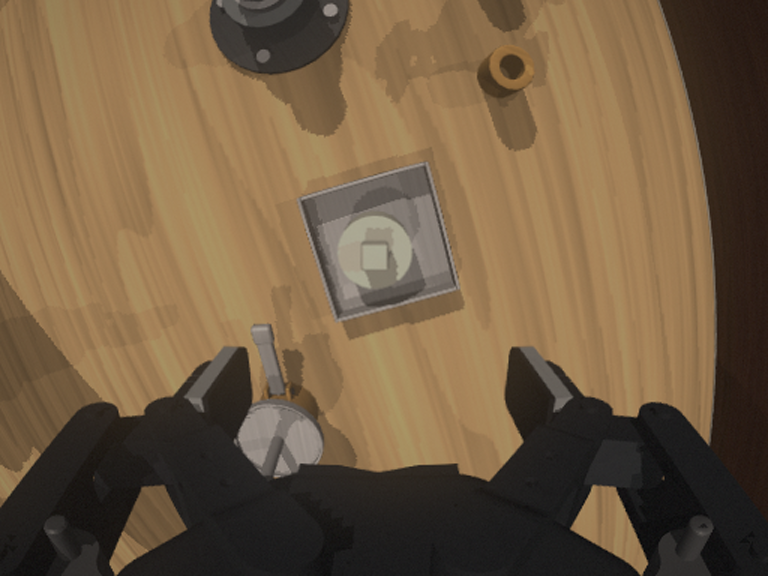

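```bash
python3 g.py 0.465 -0.42 0.30 -11.7
```

```text
t 6.28 pos [ 612.9234 -244.7216  244.4445] yaw -17.63 ydir [ 0.0093 -0.0036 -1.    ] q [-0.3799  0.4693  0.367   1.4586  0.0001  1.4986] F [-0.9568  0.5425  4.2452] gap 0.0854
row [-87.3, -56.3, -211.9, 0.1, -5.9, 0.6]
```

Emit:
{"api": "apply_moves", "payload": {
  "deltas": [
    [-87, -56, -212, 0, -6, 0.5],
    [-87, -56, -212, 0, -6, 0.5],
    [-87, -56, -212, 0, -6, 0.5],
    [-87, -56, -212, 0, -6, 0.5],
    [-87, -56, -212, 0, -6, 0.5]
  ]
}}

```text
clock: 6.7
ee_pos: [0.4798, -0.4002, 0.2851]
ee_rot: [-1.564, 0.166, -0.152]
contact_force: [0.8, -0.6, 0.8]
finger_gap: 0.0856
```

Emit:
{"api": "apply_moves", "payload": {
  "deltas": [
    [-12, -5, -30, 0, 0, 0],
    [-12, -5, -30, 0, 0, 0],
    [-12, -5, -30, 0, 0, 0],
    [-12, -5, -30, 0, 0, 0]
  ]
}}

```text
clock: 7.03
ee_pos: [0.4633, -0.4261, 0.2894]
ee_rot: [-1.563, 0.167, -0.153]
contact_force: [-0.4, 0.4, -0.6]
finger_gap: 0.0854
```

```bash
python3 g.py 0.465 -0.42 0.30 -11.7;python3 -c "
from h import *
st,p,d=save('wrist','w7',None,1.5)"
```

```text
t 7.03 pos [ 463.3404 -426.0711  289.4067] yaw -11.67 ydir [-0.0086  0.0028 -1.    ] q [-0.7417  0.4261  0.4102  1.5632 -0.0037  1.0327] F [-0.4181  0.4327 -0.6243] gap 0.0854
row [0.3, -10.6, 6.3, -0.1, 0.0, -0.5]
```

View pics/w7.png

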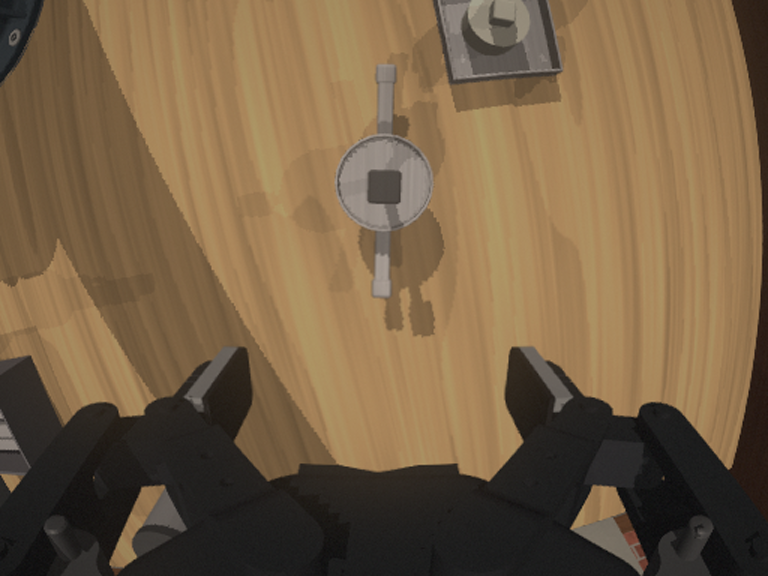

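```bash
python3 - <<'E'
from h import *
f=np.load("pics/w7.npz"); st=dict(ee_pos=f["pos"],ee_rot=f["rot"]); st2=status.read_state()
P=f["p"].astype(int); 
m=(P.sum(2)<230); m[:100]=0;m[150:]=0;m[:,:225]=0;m[:,290:]=0
u,v=np.nonzero(m)[1],np.nonzero(m)[0]
r=cv2.minAreaRect(np.stack([u,v],1).astype(np.float32)); print("knob rect",r,len(u))
for s in(st,st2):
  k=onz("wrist",*r[0],.138,s); t=onz("wrist",384/1.5-.3,182.5/1.5-.3,.062,s)
  a=onz("wrist",386/1.5,70/1.5,.045,s); b=onz("wrist",381/1.5,293/1.5,.045,s); e=a-b
  print(k,t,a,b,np.degrees(np.arctan2(e[1],e[0]))-90)
  c=cv2.boxPoints(r); q=np.array([onz("wrist",*x,.138,s)[:2] for x in c]); e=np.roll(q,-1,0)-q; print(np.degrees(np.arctan2(e[:,1],e[:,0])),np.linalg.norm(e,axis=1))
print(st2["ee_pos"],st["ee_pos"])
E
python3 g.py 0.465 -0.42 0.30 -11.7
```

```text
knob rect ((255.11672973632812, 123.69400024414062), (27.28108024597168, 58.3985595703125), 70.27772521972656) 443
[ 0.4748 -0.3758  0.138 ] [ 0.4756 -0.3766  0.062 ] [ 0.4974 -0.2812  0.045 ] [ 0.4534 -0.4741  0.045 ] -12.837297527414137
[   8.2371  -81.3907 -171.5457   97.3704] [0.0573 0.027  0.0579 0.0272]
[ 0.4751 -0.3753  0.138 ] [ 0.4758 -0.376   0.062 ] [ 0.4975 -0.2806  0.045 ] [ 0.4538 -0.4736  0.045 ] -12.774460135855293
[   8.3     -81.3285 -171.4822   97.4341] [0.0573 0.027  0.0579 0.0272]
[ 0.4637 -0.4255  0.2894] [ 0.4633 -0.4261  0.2894]
t 7.08 pos [ 463.7111 -425.5294  289.358 ] yaw -11.60 ydir [-0.0088  0.003  -1.    ] q [-0.7407  0.4261  0.41    1.5632 -0.0037  1.0327] F [ 0.099  -0.3401 -0.2157] gap 0.0853
row [0.1, -10.6, 5.7, -0.1, 0.1, -0.5]
```

```bash
python3 g.py 0.475 -0.3757 0.19 -12.8; python3 g.py 0.475 -0.3757 0.109 -12.8
```

```text
t 7.08 pos [ 463.7111 -425.5294  289.358 ] yaw -11.60 ydir [-0.0088  0.003  -1.    ] q [-0.7407  0.4261  0.41    1.5632 -0.0037  1.0327] F [ 0.099  -0.3401 -0.2157] gap 0.0853
row [1.9, 99.4, 51.0, -0.1, 1.2, -0.5]
t 7.08 pos [ 463.7111 -425.5294  289.358 ] yaw -11.60 ydir [-0.0088  0.003  -1.    ] q [-0.7407  0.4261  0.41    1.5632 -0.0037  1.0327] F [ 0.099  -0.3401 -0.2157] gap 0.0853
row [2.7, 180.4, 50.9, -0.1, 1.2, -0.5]
```

Emit:
{"api": "apply_moves", "payload": {
  "deltas": [
    [2, 25, 30, 0, 1.2, -0.5],
    [2, 60, 51, 0, 1.2, -0.5],
    [2, 98, 51, 0, 1.2, -0.5],
    [2, 98, 51, 0, 1.2, -0.5],
    [2, 98, 51, 0, 1.2, -0.5]
  ]
}}

```text
clock: 7.5
ee_pos: [0.4746, -0.3745, 0.1908]
ee_rot: [-1.561, 0.177, -0.171]
contact_force: [-0.1, 0.2, 1.9]
finger_gap: 0.085
```

Emit:
{"api": "apply_moves", "payload": {
  "deltas": [
    [0, 0, 0, 0, 0, 0],
    [0, 0, 0, 0, 0, 0]
  ]
}}

```text
clock: 7.67
ee_pos: [0.4763, -0.3774, 0.1944]
ee_rot: [-1.565, 0.173, -0.178]
contact_force: [0.3, -0.5, 0.7]
finger_gap: 0.0849
```

```bash
python3 -c "
from h import *
st,p,d=save('wrist','w8',None,1.5)
print(proj('wrist',[.475,-.3757,.138],st)*1.5)"; python3 g.py 0.475 -0.3757 0.109 -12.8
```

```text
[375.4248 302.8725]
t 7.72 pos [ 476.0845 -377.5532  194.2568] yaw -12.84 ydir [ 0.0032 -0.0021 -1.    ] q [-0.6707  0.3908  0.1133  1.2895  0.0003  1.1242] F [-0.0988  0.3416  0.3077] gap 0.0855
row [-1.8, 85.2, 1.7, 0.1, -0.0, 0.2]
```

View pics/w8.png

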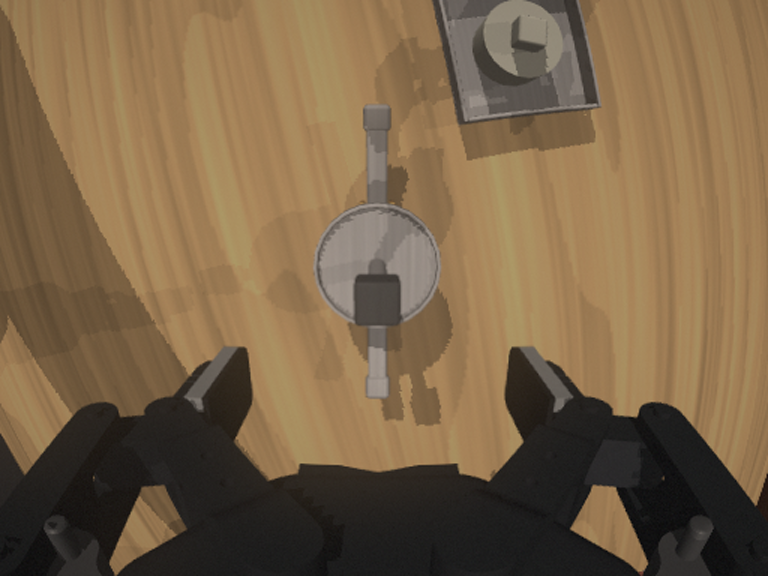

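Emit:
{"api": "apply_moves", "payload": {
  "deltas": [
    [-0.5, 30, 2.5, 0, 0, 0],
    [-0.5, 60, 2.5, 0, 0, 0],
    [-0.5, 85, 2.5, 0, 0, 0],
    [-0.5, 85, 2.5, 0, 0, 0],
    [-0.5, 85, 2.5, 0, 0, 0]
  ]
}}

```text
clock: 8.13
ee_pos: [0.4749, -0.3742, 0.1074]
ee_rot: [-1.563, 0.176, -0.176]
contact_force: [0.3, 0.1, 0.2]
finger_gap: 0.0852
```

Emit:
{"api": "apply_moves", "payload": {
  "deltas": [
    [0, 0, 0, 0, 0, 0],
    [0, 0, 0, 0, 0, 0],
    [0, 0, 0, 0, 0, 0],
    [0, 0, 0, 0, 0, 0],
    [0, 0, 0, 0, 0, 0]
  ],
  "claw": 1,
  "grip_force": 70
}}

```text
clock: 8.55
ee_pos: [0.4752, -0.3741, 0.1076]
ee_rot: [-1.564, 0.175, -0.177]
contact_force: [-0.1, 0.2, 0.5]
finger_gap: 0.0253
```

Emit:
{"api": "apply_moves", "payload": {
  "deltas": [
    [0, 0, 0, 0, 0, 0],
    [0, 0, 0, 0, 0, 0],
    [0, 0, 0, 0, 0, 0],
    [0, 0, 0, 0, 0, 0]
  ]
}}

```text
clock: 8.88
ee_pos: [0.4756, -0.3741, 0.1076]
ee_rot: [-1.564, 0.174, -0.177]
contact_force: [1.0, -0.7, 5.5]
finger_gap: 0.021
```

```bash
python3 -c "
from h import *
st,p,d=save('wrist','w9',None,1.5)"; python3 g.py 0.475 -0.3757 0.109 -12.8
```

```text
t 8.93 pos [ 475.5602 -374.1702  107.6225] yaw -12.82 ydir [ 0.0016 -0.0006 -1.    ] q [-0.6669  0.4354 -0.0448  1.0889  0.0005  1.1277] F [0.8982 0.2754 6.2287] gap 0.0212
row [-0.2, -1.4, -1.6, 0.0, -0.0, 0.1]
```

View pics/w9.png

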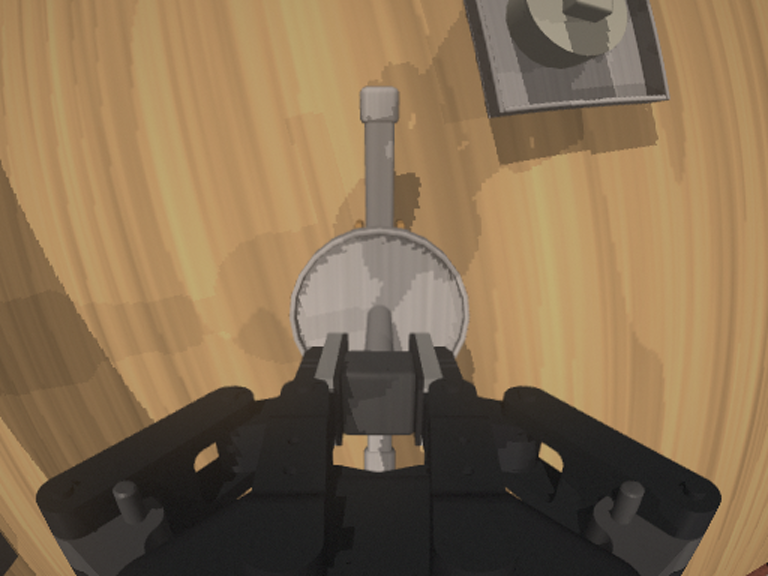

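Run:
```python
from h import *
for tag,z in(("w1",.008),("w2",.008),("w4",.008)):
    f=np.load(f"pics/{tag}.npz"); st=dict(ee_pos=f["pos"],ee_rot=f["rot"]); P=f["p"]
    hsv=cv2.cvtColor(P,cv2.COLOR_RGB2HSV); m=((hsv[...,2]<110)&(hsv[...,1]<60)).astype(np.uint8)
    m=cv2.morphologyEx(m,cv2.MORPH_CLOSE,np.ones((5,5)))
    cs,_=cv2.findContours(m,cv2.RETR_EXTERNAL,cv2.CHAIN_APPROX_NONE)
    for c in cs:
        if cv2.contourArea(c)<1500: continue
        c=c[:,0,:]; 
        if c[:,1].max()>225: continue
        h=cv2.convexHull(c)[:,0,:]
        q=np.array([onz("wrist",u,v,z,st)[:2] for u,v in c])
        # robust circle fit with known R
        from scipy.optimize import least_squares
        s=least_squares(lambda p:np.hypot(q[:,0]-p[0],q[:,1]-p[1])-p[2],[.59,-.02,.062],loss="soft_l1",f_scale=.001); print(tag,s.x,len(c))
st=status.read_state(); p,d=save("top","t2",(200,140,420,260),3.5)[1:]
```

```text
w1 [ 0.5916 -0.0182  0.0597] 234
w2 [ 0.592  -0.0175  0.059 ] 406
w4 [ 0.5933 -0.0158  0.0573] 381
```

View pics/t2.png

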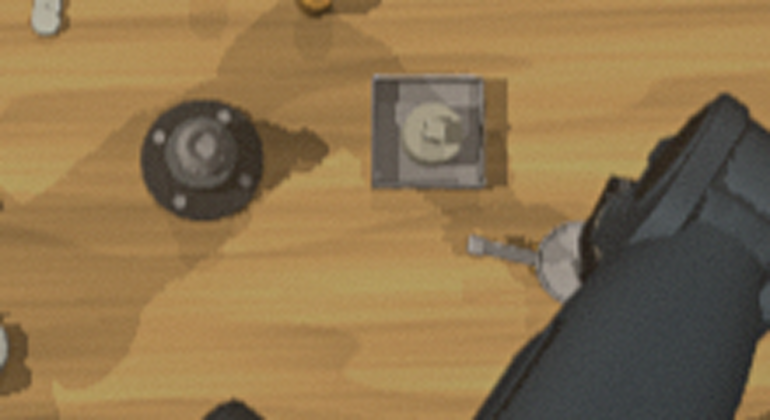

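Emit:
{"api": "apply_moves", "payload": {
  "deltas": [
    [0, -15, 0, 0, 0, 0],
    [0, -40, 0, 0, 0, 0],
    [0, -75, 0, 0, 0, 0],
    [0, -110, 0, 0, 0, 0],
    [0, -122, 0, 0, 0, 0]
  ]
}}

```text
clock: 9.4
ee_pos: [0.4755, -0.3744, 0.2329]
ee_rot: [-1.565, 0.173, -0.178]
contact_force: [1.9, -2.0, -4.3]
finger_gap: 0.0205
```

```bash
python3 g.py 0.592 -0.017 0.228 0
```

```text
t 9.40 pos [ 475.4942 -374.3771  232.9354] yaw -12.83 ydir [ 0.003  -0.0021 -1.    ] q [-0.6671  0.375   0.1877  1.3799  0.0003  1.1276] F [ 1.873  -1.9691 -4.2866] gap 0.0205
row [34.2, 4.6, 374.3, 0.1, -12.8, 0.2]
```

Emit:
{"api": "apply_moves", "payload": {
  "deltas": [
    [2, 0, 22, 0, -1, 0],
    [5, 0, 55, 0, -2, 0],
    [8, 0, 90, 0, -3, 0],
    [12, 0, 128, 0, -4, 0],
    [15, 0, 166, 0, -5, 0]
  ]
}}

```text
clock: 9.82
ee_pos: [0.5259, -0.2138, 0.2279]
ee_rot: [-1.567, 0.109, -0.106]
contact_force: [0.5, -0.2, -5.2]
finger_gap: 0.0212
```

```bash
python3 g.py 0.592 -0.017 0.228 0
```

```text
t 9.82 pos [ 525.8821 -213.809   227.8801] yaw -7.84 ydir [-0.0019  0.0012 -1.    ] q [-0.3864  0.3148  0.085   1.3433  0.0004  1.3213] F [ 0.5265 -0.1861 -5.1789] gap 0.0212
row [38.7, -0.0, 204.0, -0.1, -7.8, -0.1]
```

Emit:
{"api": "apply_moves", "payload": {
  "deltas": [
    [7, 0, 38, 0, -1.6, 0],
    [15, 0, 78, 0, -3.2, 0],
    [22, 0, 116, 0, -4.8, 0],
    [29, 0, 150, 0, -6.4, 0],
    [34, 0, 178, 0, -7.8, 0]
  ]
}}

```text
clock: 10.23
ee_pos: [0.5841, -0.0409, 0.228]
ee_rot: [-1.57, -0.0, 0.003]
contact_force: [0.2, -1.5, -5.4]
finger_gap: 0.0209
```

```bash
python3 g.py 0.592 -0.017 0.228 0
```

```text
t 10.23 pos [584.1291 -40.9239 227.9522] yaw 0.12 ydir [-0.002  0.001 -1.   ] q [-0.0704  0.3459  0.131   1.358   0.0008  1.4983] F [ 0.2005 -1.5399 -5.3651] gap 0.0209
row [7.9, -0.0, 23.9, -0.1, 0.1, -0.1]
```

Emit:
{"api": "apply_moves", "payload": {
  "deltas": [
    [4, 0, 13, 0, 0, 0],
    [8, 0, 22, 0, 0, 0],
    [8, 0, 22, 0, 0, 0],
    [8, 0, 22, 0, 0, 0],
    [8, 0, 22, 0, 0, 0]
  ]
}}

```text
clock: 10.65
ee_pos: [0.5918, -0.0228, 0.2287]
ee_rot: [-1.571, 0.002, -0.001]
contact_force: [-0.3, 0.3, -4.5]
finger_gap: 0.0211
```

```bash
python3 g.py 0.592 -0.017 0.228 0; python3 -c "
from h import *
save('wrist','w10',None,1.5); save('scene','s10',(170,120,330,240),5)"; python3 g.py 0.592 -0.017 0.228 0
```

```text
t 10.65 pos [591.84   -22.8277 228.6584] yaw -0.11 ydir [-0.0008 -0.0001 -1.    ] q [-0.0385  0.3566  0.1489  1.364  -0.0001  1.5341] F [-0.2834  0.2809 -4.4959] gap 0.0211
row [0.1, 0.7, 5.8, 0.0, -0.1, -0.0]
t 10.75 pos [591.9212 -22.9142 228.9353] yaw -0.13 ydir [-0.0003  0.0002 -1.    ] q [-0.0388  0.3562  0.149   1.3639  0.0002  1.5343] F [ 1.3431  0.2818 -4.9047] gap 0.0209
row [0.1, 0.9, 5.9, -0.0, -0.1, -0.0]
```

View pics/w10.png

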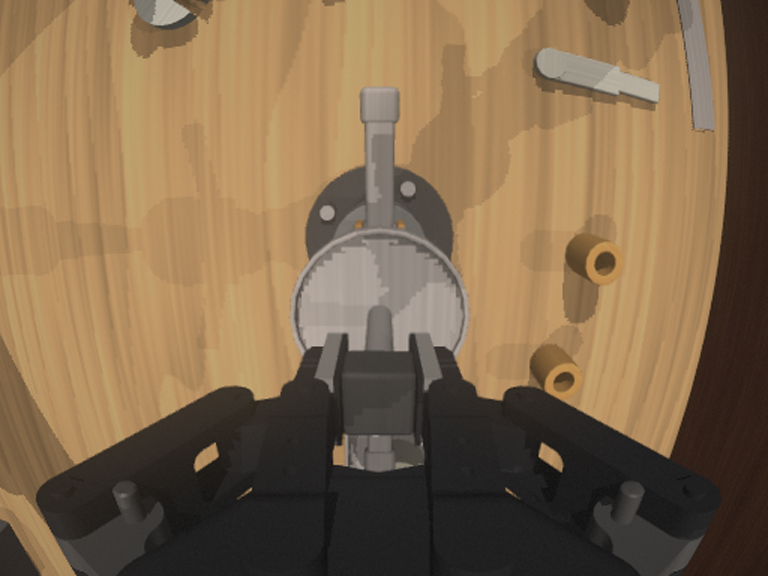

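View pics/s10.png

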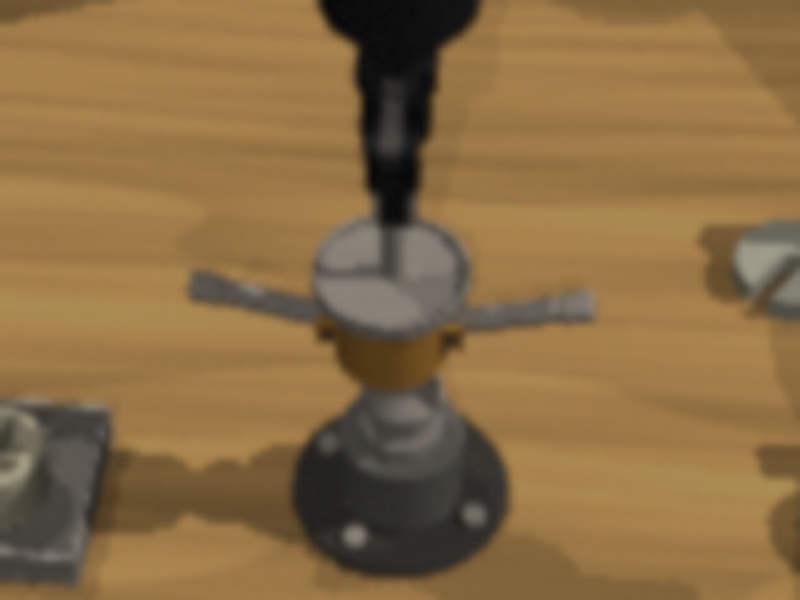

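Emit:
{"api": "apply_moves", "payload": {
  "deltas": [
    [0, 0, 6, 0, 0, 0],
    [0, 10, 6, 0, 0, 0],
    [0, 20, 6, 0, 0, 0],
    [0, 28, 6, 0, 0, 0],
    [0, 28, 6, 0, 0, 0]
  ]
}}

```text
clock: 11.17
ee_pos: [0.591, -0.0157, 0.1982]
ee_rot: [-1.57, 0.004, 0.003]
contact_force: [-0.2, -0.2, -5.2]
finger_gap: 0.0209
```

Emit:
{"api": "apply_moves", "payload": {
  "deltas": [
    [0, 3, 0, 0, 0, 0],
    [0, 6, 0, 0, 0, 0],
    [0, 6, 0, 0, 0, 0]
  ]
}}

```text
clock: 11.42
ee_pos: [0.5922, -0.0156, 0.1945]
ee_rot: [-1.57, 0.001, -0.0]
contact_force: [-0.1, -0.6, -4.2]
finger_gap: 0.021
```

```bash
python3 g.py; python3 -c "
from h import *
save('scene','s11',(170,120,330,240),5)"; python3 g.py 0.592 -0.017 0.228 0
```

```text
t 11.42 pos [592.1903 -15.6316 194.4608] yaw -0.03 ydir [-0.0004  0.0004 -1.    ] q [-0.0266  0.3677  0.0781  1.2817  0.0004  1.5447] F [-0.0975 -0.5903 -4.1517] gap 0.0210
t 11.47 pos [592.2693 -15.6051 194.7931] yaw -0.03 ydir [-0.0001  0.0004 -1.    ] q [-0.0265  0.3675  0.0786  1.2821  0.0004  1.5447] F [-0.5683 -1.4522 -4.5339] gap 0.0212
row [-0.3, -33.2, -1.4, -0.0, -0.0, -0.0]
```

View pics/s11.png

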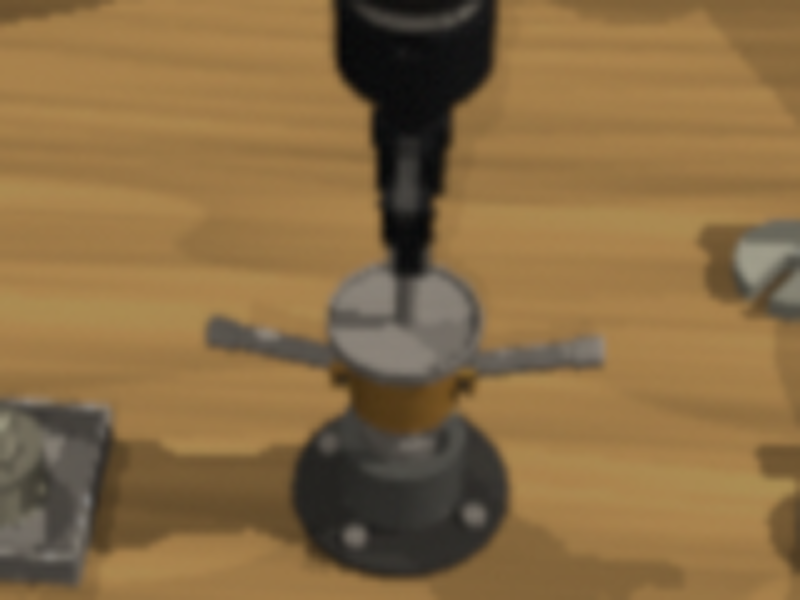

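Emit:
{"api": "apply_moves", "payload": {
  "deltas": [
    [0, 3, -1.2, 0, 0, 0],
    [0, 6, -1.2, 0, 0, 0],
    [0, 6, -1.2, 0, 0, 0]
  ]
}}

```text
clock: 11.72
ee_pos: [0.5921, -0.0169, 0.1884]
ee_rot: [-1.57, 0.001, -0.0]
contact_force: [-0.4, 0.6, -6.0]
finger_gap: 0.0209
```

Emit:
{"api": "apply_moves", "payload": {
  "deltas": [
    [0, 3, 0, 0, 0, 0],
    [0, 6, 0, 0, 0, 0],
    [0, 6, 0, 0, 0, 0]
  ]
}}

```text
clock: 11.97
ee_pos: [0.5921, -0.0168, 0.1823]
ee_rot: [-1.57, 0.001, 0.0]
contact_force: [-1.2, -0.1, -5.0]
finger_gap: 0.0209
```

Emit:
{"api": "apply_moves", "payload": {
  "deltas": [
    [0, 4, 0, 0, 0, 0],
    [0, 8, 0, 0, 0, 0],
    [0, 12, 0, 0, 0, 0],
    [0, 16, 0, 0, 0, 0],
    [0, 16, 0, 0, 0, 0]
  ]
}}

```text
clock: 12.38
ee_pos: [0.5918, -0.0168, 0.1659]
ee_rot: [-1.57, 0.001, 0.001]
contact_force: [-0.4, 0.4, -4.6]
finger_gap: 0.0208
```

Emit:
{"api": "apply_moves", "payload": {
  "deltas": [
    [0, 2, 0, 0, 0, 0],
    [0, 4, 0, 0, 0, 0],
    [0, 5, 0, 0, 0, 0],
    [0, 5, 0, 0, 0, 0]
  ]
}}

```text
clock: 12.72
ee_pos: [0.5927, -0.0168, 0.1626]
ee_rot: [-1.57, -0.001, -0.001]
contact_force: [0.2, 0.4, 0.4]
finger_gap: 0.0207
```

Emit:
{"api": "apply_moves", "payload": {
  "deltas": [
    [0, 1, 0, 0, 0, 0],
    [0, 2, 0, 0, 0, 0],
    [0, 2, 0, 0, 0, 0]
  ]
}}

```text
clock: 12.97
ee_pos: [0.5933, -0.0167, 0.1625]
ee_rot: [-1.57, -0.003, -0.003]
contact_force: [-3.4, 0.4, 15.6]
finger_gap: 0.021
```

Emit:
{"api": "apply_moves", "payload": {
  "deltas": [
    [0, -2, 0, 0, 0, 0],
    [0, -2, 0, 0, 0, 0],
    [0, -2, 0, 0, 0, 0],
    [0, -2, 0, 0, 0, 0],
    [0, -2, 0, 0, 0, 0]
  ],
  "claw": 0
}}

```text
clock: 13.38
ee_pos: [0.5922, -0.0168, 0.1617]
ee_rot: [-1.57, 0.001, -0.0]
contact_force: [-0.1, 1.4, 0.4]
finger_gap: 0.08
```

Emit:
{"api": "apply_moves", "payload": {
  "deltas": [
    [0, -20, 0, 0, 0, 0],
    [0, -60, 0, 0, 0, 0],
    [0, -100, 0, 0, 0, 0],
    [0, -135, 0, 0, 0, 0],
    [0, -135, 0, 0, 0, 0]
  ]
}}

```text
clock: 13.8
ee_pos: [0.5943, -0.0169, 0.304]
ee_rot: [-1.571, -0.007, -0.008]
contact_force: [0.4, 0.4, 0.4]
finger_gap: 0.0854
```

```bash
python3 -c "
from h import *
save('scene','s12',(170,120,330,240),5);save('wrist','w12',None,1.5)"; python3 g.py
```

```text
t 13.90 pos [593.0824 -16.8743 298.2143] yaw -0.03 ydir [ 0.003   0.0004 -1.    ] q [-0.0287  0.3479  0.3116  1.5315  0.0004  1.5426] F [ 0.2039 -0.6292 -0.6765] gap 0.0857
```

View pics/s12.png

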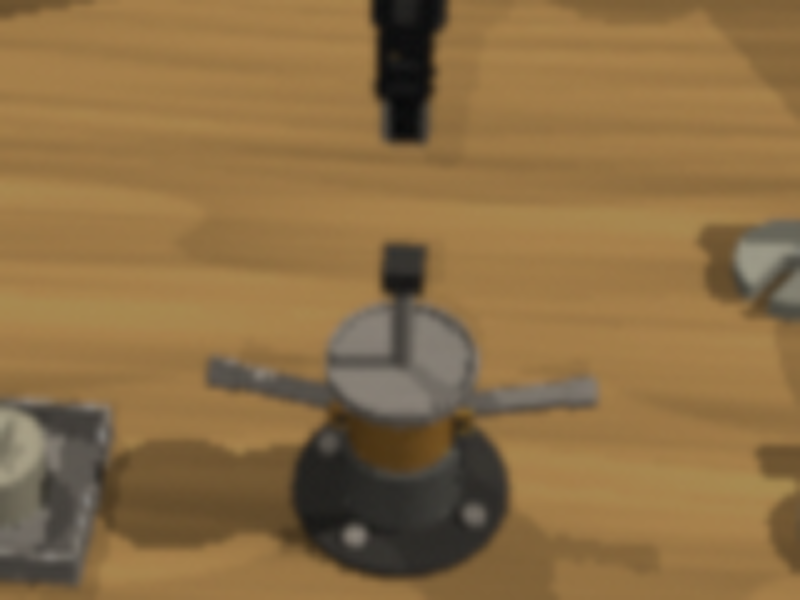

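View pics/w12.png

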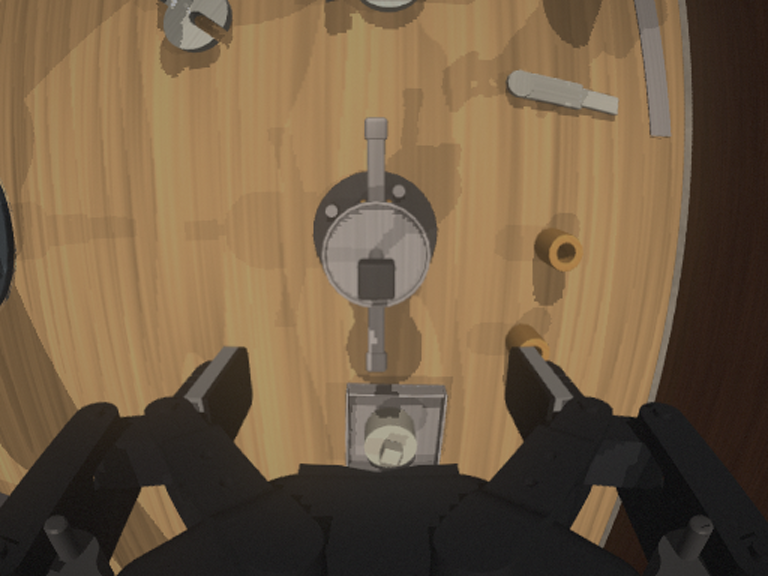

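```bash
cat > cam.py <<'E'
import sys; from h import *
# cam path: side (+1 A, -1 B), tilt deg ; prints TCP goals
def goal(side,q,s=.062,th=25,ax=(.592,-.018)):
    th=np.radians(th); b=.35-q; d=np.array([np.cos(b),np.sin(b)]); n=np.array([-np.sin(b),np.cos(b)])
    zt=np.array([np.cos(th),-np.sin(th)])*.011
    h=max(-zt@n,zt@n); p=np.array([.032,.079])+s*d+(.0045+h)*n
    return np.array([ax[0],ax[1]+side*p[0],p[1]])
def rot(side,th=25):
    return R.from_rotvec([-side*np.radians(th),0,0]).as_matrix()@down(0)
if __name__=="__main__":
    side=int(sys.argv[1]); qs=[float(v) for v in sys.argv[2:]]
    st=status.read_state(); Rc=R.from_rotvec(st["ee_rot"]).as_matrix()
    print("t %.2f"%st["clock"],st["ee_pos"],"F",st["contact_force"],"ydir",Rc[:,1],"q",st["qpos"])
    for q in qs:
        g=goal(side,q); print(q,g,cmd(Rc,st["ee_pos"],rot(side),g).tolist())
E
python3 cam.py 1 -0.5 0 1.3
python3 - <<'E'
from cam import *
st=status.read_state(); Rc=R.from_rotvec(st["ee_rot"]).as_matrix()
print(cmd(Rc,st["ee_pos"],rot(1),[.592,.09,.21]))
E
```

```text
t 13.90 [ 0.5931 -0.0169  0.2982] F [ 0.2039 -0.6292 -0.6765] ydir [ 0.003   0.0004 -1.    ] q [-0.0287  0.3479  0.3116  1.5315  0.0004  1.5426]
-0.5 [0.592  0.0436 0.1355] [-1.6, 162.7, 60.4, -25.0, -0.1, 0.2]
0.0 [0.592  0.068  0.1118] [-1.7, 186.4, 84.8, -25.0, -0.1, 0.2]
1.3 [0.592  0.0581 0.0343] [-1.9, 263.9, 74.9, -25.0, -0.1, 0.2]
[ -1.4  88.2 106.8 -25.   -0.1   0.2]
```

Emit:
{"api": "apply_moves", "payload": {
  "deltas": [
    [-1, 10, 40, -5, 0, 0],
    [-1, 30, 75, -12, 0, 0],
    [-1, 60, 107, -19, 0, 0],
    [-1, 88, 107, -25, 0, 0],
    [-1, 88, 107, -25, 0, 0]
  ],
  "claw": 1
}}

```text
clock: 14.32
ee_pos: [0.588, 0.0936, 0.1998]
ee_rot: [-2.016, 0.002, 0.017]
contact_force: [-0.7, -0.2, -1.0]
finger_gap: 0.0258
```

Emit:
{"api": "apply_moves", "payload": {
  "deltas": [
    [0, 0, 0, 0, 0, 0],
    [0, 0, 0, 0, 0, 0],
    [0, 0, 0, 0, 0, 0]
  ]
}}

```text
clock: 14.57
ee_pos: [0.5919, 0.089, 0.2105]
ee_rot: [-2.005, 0.001, -0.004]
contact_force: [0.1, -0.2, -0.2]
finger_gap: 0.0
```

```bash
python3 cam.py 1 -0.3 0 0.15 0.3; python3 -c "
from h import *
save('scene','s13',(170,100,330,220),5);save('wrist','w13',None,1.5)"; python3 g.py
```

```text
t 14.57 [0.5919 0.089  0.2105] F [ 0.0978 -0.2008 -0.2191] ydir [ 0.0008 -0.4204 -0.9073] q [ 0.353   0.4775  0.2179  1.4692 -0.4058  1.9593]
-0.3 [0.592  0.0547 0.1279] [0.0, 89.4, 3.7, -0.1, -0.2, 0.0]
0.0 [0.592  0.068  0.1118] [-0.0, 98.3, 22.5, -0.1, -0.2, 0.0]
0.15 [0.592  0.0726 0.1021] [-0.1, 105.2, 30.6, -0.1, -0.2, 0.0]
0.3 [0.592  0.0754 0.0917] [-0.1, 113.4, 37.6, -0.1, -0.2, 0.0]
t 14.67 pos [592.0165  88.7197 210.931 ] yaw -0.18 ydir [ 0.0015 -0.4205 -0.9073] q [ 0.3527  0.4769  0.218   1.4691 -0.4062  1.9597] F [-0.1239 -0.3198  0.6454] gap 0.0001
```

View pics/s13.png

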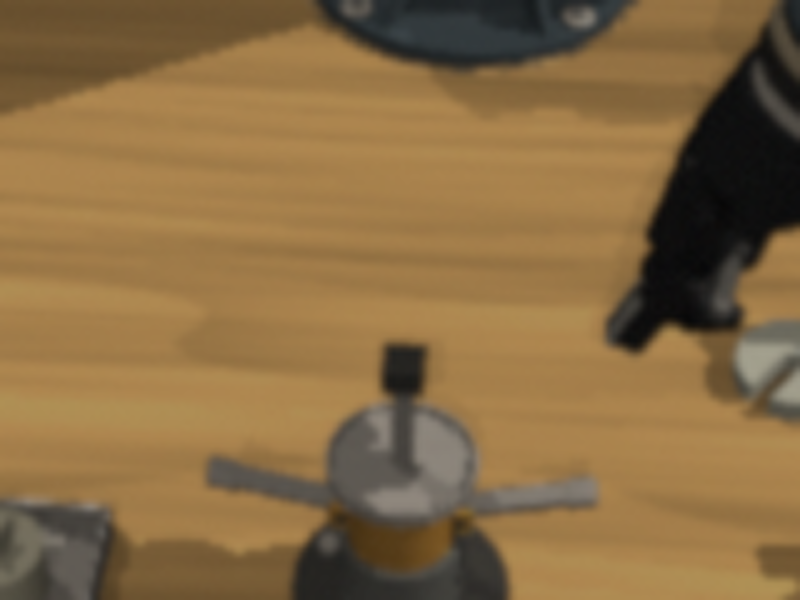

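View pics/w13.png

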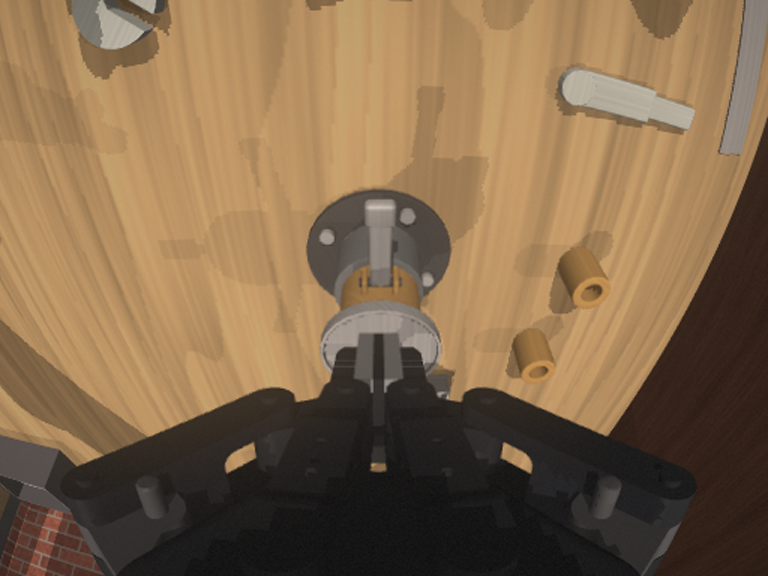

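Emit:
{"api": "apply_moves", "payload": {
  "deltas": [
    [0, 30, 20, 0, 0, 0],
    [0, 60, 22, 0, 0, 0],
    [0, 85, 22, 0, 0, 0],
    [0, 95, 22, 0, 0, 0],
    [0, 95, 22, 0, 0, 0]
  ]
}}

```text
clock: 15.08
ee_pos: [0.5906, 0.068, 0.113]
ee_rot: [-2.007, 0.004, -0.0]
contact_force: [-0.4, 0.6, 0.6]
finger_gap: 0.0001
```

```bash
python3 cam.py 1 0 0.2 0.4 0.6 .8; python3 -c "
from h import *
save('scene','s14',(170,100,330,220),5);save('wrist','w14',None,1.5)"
```

```text
t 15.08 [0.5906 0.068  0.113 ] F [-0.3596  0.5852  0.5698] ydir [-0.0029 -0.4224 -0.9064] q [ 0.3223  0.517   0.0271  1.2304 -0.4112  1.9273]
0.0 [0.592  0.068  0.1118] [1.4, 1.0, 0.6, -0.0, -0.1, -0.2]
0.2 [0.592  0.0737 0.0987] [1.4, 10.5, 11.2, -0.0, -0.1, -0.2]
0.4 [0.592  0.0764 0.0845] [1.4, 22.2, 19.6, -0.0, -0.1, -0.2]
0.6 [0.592  0.0757 0.07  ] [1.5, 35.7, 25.2, -0.0, -0.1, -0.2]
0.8 [0.592  0.0719 0.0562] [1.5, 49.8, 27.5, -0.0, -0.1, -0.2]
```

View pics/s14.png

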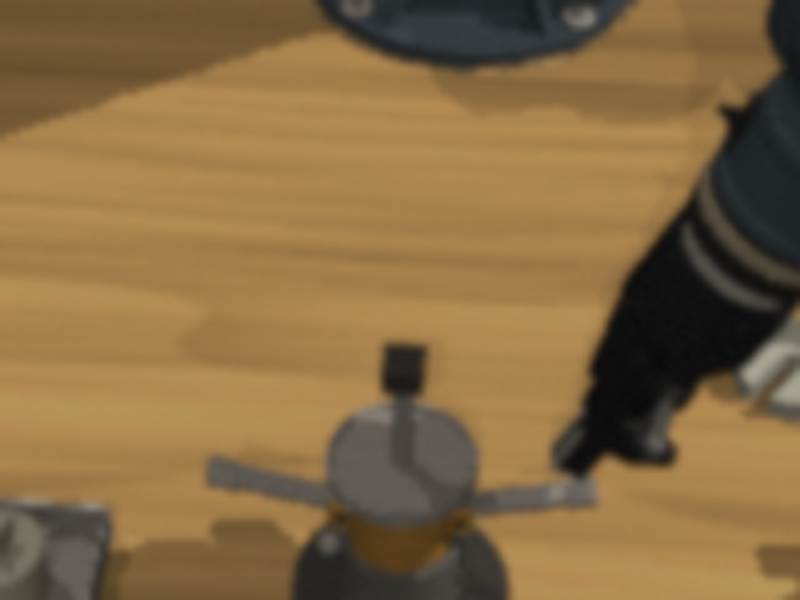

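Positioned right above the arm end. Push along the arc.

Emit:
{"api": "apply_moves", "payload": {
  "deltas": [
    [0.5, 5, 6, 0, 0, 0],
    [0.5, 10, 11, 0, 0, 0],
    [0.5, 16, 16, 0, 0, 0],
    [0.5, 22, 19.5, 0, 0, 0]
  ]
}}

```text
clock: 15.52
ee_pos: [0.5924, 0.0794, 0.0852]
ee_rot: [-2.006, -0.001, -0.001]
contact_force: [1.5, -0.2, 2.2]
finger_gap: -0.0003
```

Emit:
{"api": "apply_moves", "payload": {
  "deltas": [
    [0, 6.5, 3, 0, 0, 0],
    [0, 13.5, 5.6, 0, 0, 0],
    [0, 20, 7, 0, 0, 0],
    [0, 27, 8, 0, 0, 0]
  ]
}}

```text
clock: 15.85
ee_pos: [0.5918, 0.0744, 0.0567]
ee_rot: [-2.006, 0.0, 0.0]
contact_force: [1.4, 2.1, 1.4]
finger_gap: 0.0001
```

```bash
python3 cam.py 1 0.8 0.9 1 1.1 1.2 1.3 1.4; python3 -c "
from h import *
save('scene','s15',(170,100,330,220),5)"
```

```text
t 15.85 [0.5918 0.0744 0.0567] F [1.4278 2.0959 1.4453] ydir [-0.0003 -0.422  -0.9066] q [ 0.3317  0.5671 -0.0411  1.1133 -0.4103  1.9341]
0.8 [0.592  0.0719 0.0562] [0.2, 1.5, -2.1, -0.0, -0.0, -0.0]
0.9 [0.592  0.0699 0.0515] [0.2, 6.6, -1.9, -0.0, -0.0, -0.0]
1.0 [0.592  0.0675 0.0469] [0.2, 11.8, -2.1, -0.0, -0.0, -0.0]
1.1 [0.592  0.0647 0.0425] [0.2, 16.9, -2.8, -0.0, -0.0, -0.0]
1.2 [0.592  0.0616 0.0383] [0.2, 22.0, -3.8, -0.0, -0.0, -0.0]
1.3 [0.592  0.0581 0.0343] [0.2, 27.1, -5.3, -0.0, -0.0, -0.0]
1.4 [0.592  0.0542 0.0306] [0.2, 32.1, -7.3, -0.0, -0.0, -0.0]
```

View pics/s15.png

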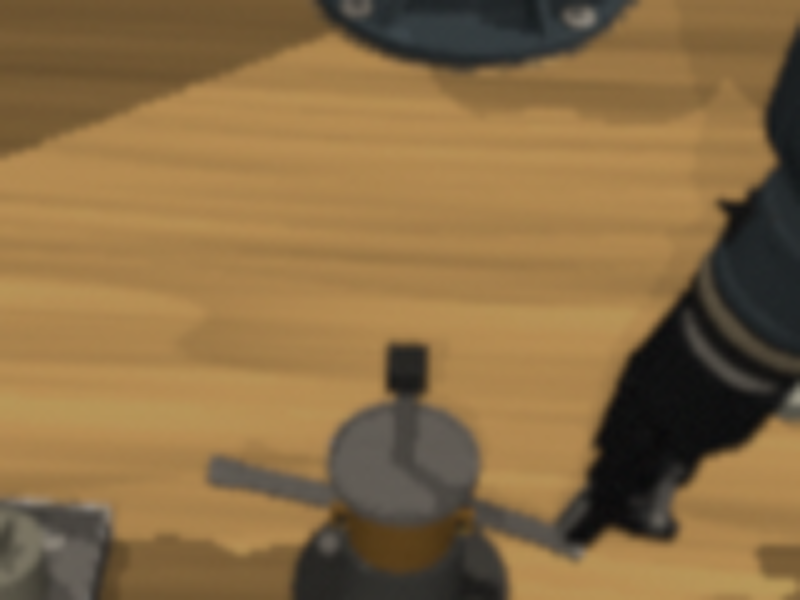

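Working well. Continue to the stop.

Emit:
{"api": "apply_moves", "payload": {
  "deltas": [
    [0, 5, -2, 0, 0, 0],
    [0, 10, -2, 0, 0, 0],
    [0, 15, -2.5, 0, 0, 0],
    [0, 20, -3.5, 0, 0, 0],
    [0, 24, -4.3, 0, 0, 0]
  ]
}}

```text
clock: 16.32
ee_pos: [0.5917, 0.0596, 0.0374]
ee_rot: [-2.007, 0.001, -0.0]
contact_force: [-0.5, 1.0, 2.7]
finger_gap: -0.0003
```

Emit:
{"api": "apply_moves", "payload": {
  "deltas": [
    [0, 2, -0.8, 0, 0, 0],
    [0, 4, -1.6, 0, 0, 0],
    [0, 4, -1.6, 0, 0, 0]
  ]
}}

```text
clock: 16.57
ee_pos: [0.5917, 0.0567, 0.0345]
ee_rot: [-2.007, 0.001, -0.0]
contact_force: [-0.3, 0.7, 0.2]
finger_gap: 0.0001
```

```bash
python3 cam.py 1 1.2 1.3 1.4; python3 -c "
from h import *
save('scene','s16',(170,100,330,220),5)"
```

```text
t 16.57 [0.5917 0.0567 0.0345] F [-0.2694  0.7198  0.1897] ydir [-0.0005 -0.4223 -0.9064] q [ 0.3049  0.5776 -0.0869  1.0459 -0.4144  1.9059]
1.2 [0.592  0.0616 0.0383] [0.3, -5.6, 2.8, -0.0, -0.0, -0.0]
1.3 [0.592  0.0581 0.0343] [0.3, -0.5, 1.3, -0.0, -0.0, -0.0]
1.4 [0.592  0.0542 0.0306] [0.3, 4.5, -0.6, -0.0, -0.0, -0.0]
```

View pics/s16.png

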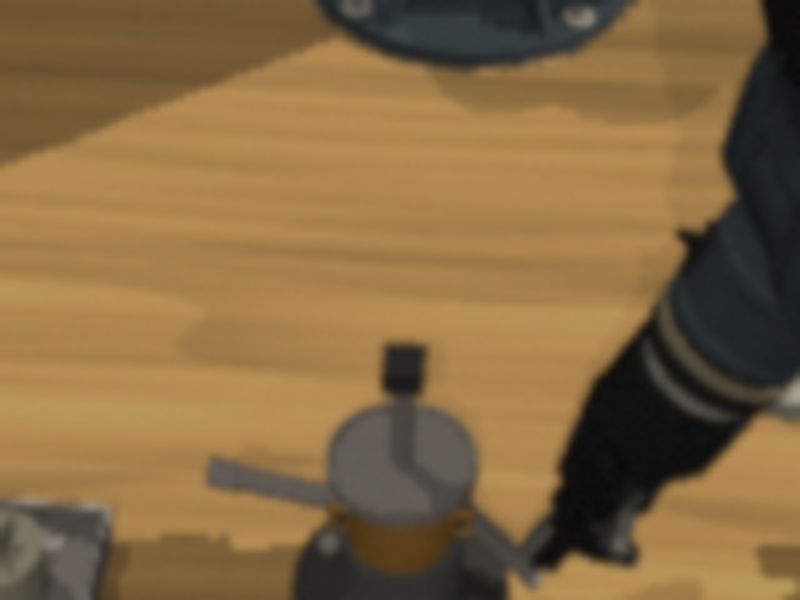

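Emit:
{"api": "apply_moves", "payload": {
  "deltas": [
    [0, 1.3, -0.5, 0, 0, 0],
    [0, 2.5, -1, 0, 0, 0],
    [0, 2.5, -1, 0, 0, 0]
  ]
}}

```text
clock: 16.87
ee_pos: [0.5919, 0.0553, 0.0327]
ee_rot: [-2.006, 0.0, -0.0]
contact_force: [-0.3, 1.9, 2.6]
finger_gap: -0.0002
```

Emit:
{"api": "apply_moves", "payload": {
  "deltas": [
    [0, 1.3, -0.5, 0, 0, 0],
    [0, 2.5, -1, 0, 0, 0],
    [0, 2.5, -1, 0, 0, 0]
  ]
}}

```text
clock: 17.12
ee_pos: [0.5922, 0.0536, 0.0309]
ee_rot: [-2.006, -0.0, -0.001]
contact_force: [0.7, 5.2, 1.8]
finger_gap: 0.0
```

Emit:
{"api": "apply_moves", "payload": {
  "deltas": [
    [0, 1, -0.6, 0, 0, 0],
    [0, 2, -1.2, 0, 0, 0],
    [0, 2, -1.2, 0, 0, 0],
    [0, 2, -1.2, 0, 0, 0]
  ]
}}

```text
clock: 17.45
ee_pos: [0.5926, 0.0526, 0.0299]
ee_rot: [-2.004, -0.001, -0.001]
contact_force: [-0.3, 9.5, 3.6]
finger_gap: 0.0
```

```bash
python3 cam.py 1 1.3 1.4; python3 -c "
from h import *
save('scene','s17',(170,100,330,220),5);save('wrist','w17',None,1.5)"
```

```text
t 17.45 [0.5926 0.0526 0.0299] F [-0.2551  9.509   3.5533] ydir [ 0.0015 -0.4201 -0.9075] q [ 0.2974  0.5787 -0.0972  1.028  -0.4138  1.8963]
1.3 [0.592  0.0581 0.0343] [-0.6, -6.3, 3.2, -0.2, -0.0, 0.1]
1.4 [0.592  0.0542 0.0306] [-0.6, -1.3, 1.2, -0.2, -0.0, 0.1]
```

View pics/s17.png

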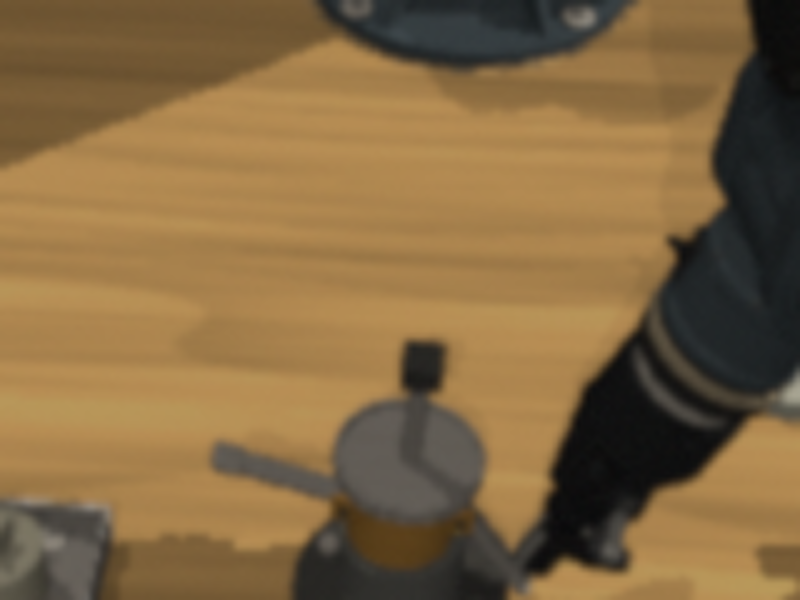

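View pics/w17.png

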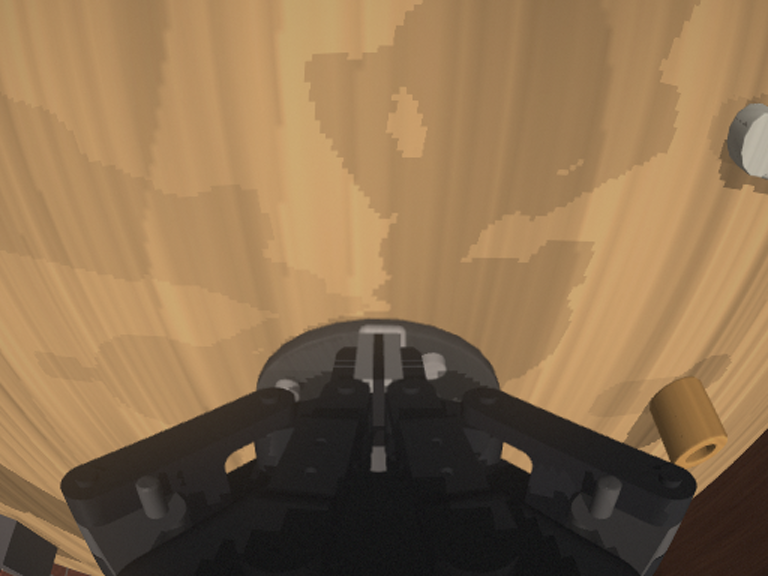

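Emit:
{"api": "apply_moves", "payload": {
  "deltas": [
    [0, -4, 2, 0, 0, 0],
    [0, -10, 8, 0, 0, 0],
    [0, -40, 20, 0, 0, 0],
    [0, -80, 25, 0, 0, 0],
    [0, -100, 25, 0, 0, 0]
  ]
}}

```text
clock: 17.97
ee_pos: [0.5922, 0.1183, 0.1123]
ee_rot: [-2.007, -0.001, -0.001]
contact_force: [1.7, 0.4, 0.6]
finger_gap: 0.0004
```

```bash
python3 g.py; python3 -c "
from h import *
save('scene','s18',(170,100,330,220),5);save('wrist','w18',None,1.5)"
```

```text
t 17.97 pos [592.1945 118.3208 112.3406] yaw 0.02 ydir [ 0.0014 -0.4221 -0.9065] q [ 0.3966  0.5528  0.0883  1.2828 -0.4005  2.0033] F [1.666  0.3621 0.6087] gap 0.0004
```

View pics/s18.png

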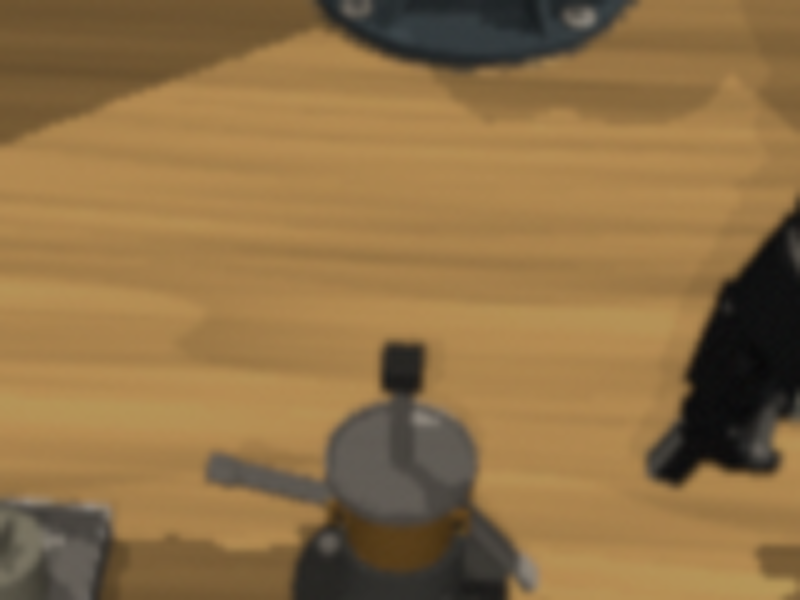

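View pics/w18.png

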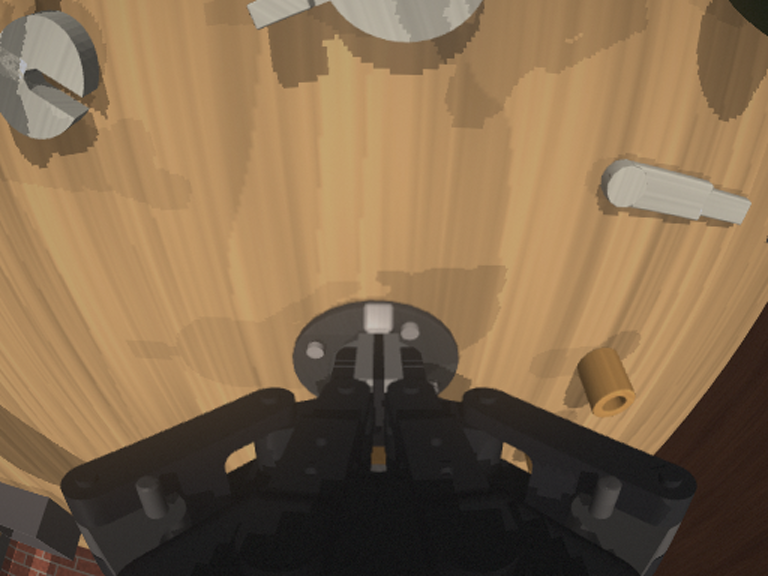

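Run:
```python
from h import *
for q in(1.0,1.1,1.2,1.3):
    b=.35-q; P=[.592,-.018+.032+.075*np.cos(b),.079+.075*np.sin(b)]
    print(q,P,(proj("scene",P)-[170,100])*5)
print((proj("scene",[.592,-.018,.113])-[170,100])*5,(proj("scene",[.592,-.018,.184])-[170,100])*5)
from cam import *
st=status.read_state(); Rc=R.from_rotvec(st["ee_rot"]).as_matrix()
print(cmd(Rc,st["ee_pos"],down(0),[.592,.06,.30])); print(cmd(down(0),[.592,.06,.30],rot(-1),[.592,-.126,.22]))
```

```text
1.0 [0.592, np.float64(0.07370628489117918), np.float64(0.033611019569797035)] [568.5807 561.551 ]
1.1 [0.592, np.float64(0.06887666516553656), np.float64(0.027877092998249933)] [559.2227 567.5439]
1.2 [0.592, np.float64(0.06349873594137366), np.float64(0.022653969614478048)] [549.0026 572.8721]
1.3 [0.592, np.float64(0.05762623170979127), np.float64(0.01799383714079697)] [538.0212 577.4938]
[405.6662 458.4255] [407.584  366.1014]
[  -0.7 -145.1 -131.7   24.9    0.     0.3]
[   0.   80. -186.   25.    0.    0.]
```

Emit:
{"api": "apply_moves", "payload": {
  "deltas": [
    [0, -40, 0, 0, 0, 0],
    [0, -70, -25, 7, 0, 0],
    [0, -100, -60, 14, 0, 0],
    [-0.5, -125, -95, 20, 0, 0],
    [-0.5, -145, -130, 25, 0, 0]
  ]
}}

```text
clock: 18.48
ee_pos: [0.591, 0.0617, 0.2947]
ee_rot: [-1.566, -0.003, -0.001]
contact_force: [2.5, -1.0, 0.2]
finger_gap: -0.0
```

Run:
```python
from cam import *
st=status.read_state(); Rc=R.from_rotvec(st["ee_rot"]).as_matrix()
print(st["ee_pos"],cmd(Rc,st["ee_pos"],rot(-1),[.592,-.126,.22]))
```

```text
[0.591  0.0617 0.2947] [   0.7   73.8 -188.1   24.7    0.1    0.1]
```

Emit:
{"api": "apply_moves", "payload": {
  "deltas": [
    [0.5, 0, -40, 5, 0, 0],
    [0.5, 0, -80, 10, 0, 0],
    [0.5, 0, -120, 15, 0, 0],
    [0.5, 20, -155, 20, 0, 0],
    [0.5, 45, -186, 25, 0, 0]
  ]
}}

```text
clock: 18.9
ee_pos: [0.5919, -0.1271, 0.2487]
ee_rot: [-1.132, -0.003, -0.005]
contact_force: [1.9, 0.7, -1.1]
finger_gap: 0.0001
```

Emit:
{"api": "apply_moves", "payload": {
  "deltas": [
    [0, 20, 0, 0, 0, 0],
    [0, 20, 0, 0, 0, 0],
    [0, 20, 0, 0, 0, 0],
    [0, 20, 0, 0, 0, 0]
  ]
}}

```text
clock: 19.23
ee_pos: [0.5919, -0.1147, 0.2304]
ee_rot: [-1.135, -0.001, 0.0]
contact_force: [0.3, -0.6, 0.7]
finger_gap: 0.0003
```

```bash
python3 cam.py -1 -0.3 0 0.2; python3 -c "
from h import *
save('scene','s19',(150,100,310,220),5);save('wrist','w19',None,1.5)"
```

```text
t 19.23 [ 0.5919 -0.1147  0.2304] F [ 0.2873 -0.6343  0.7472] ydir [ 0.0003  0.4224 -0.9064] q [-0.3915  0.4936  0.2942  1.547   0.4013  1.1425]
-0.3 [ 0.592  -0.0907  0.1279] [0.1, 103.1, -21.6, 0.0, 0.1, 0.0]
0.0 [ 0.592  -0.104   0.1118] [0.0, 112.0, -40.4, 0.0, 0.1, 0.0]
0.2 [ 0.592  -0.1097  0.0987] [0.0, 121.5, -51.1, 0.0, 0.1, 0.0]
```

View pics/s19.png

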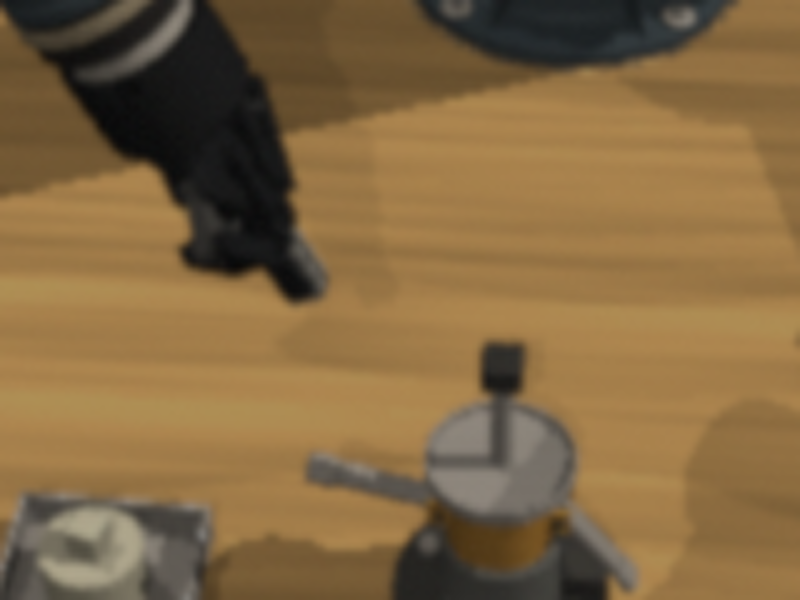

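View pics/w19.png

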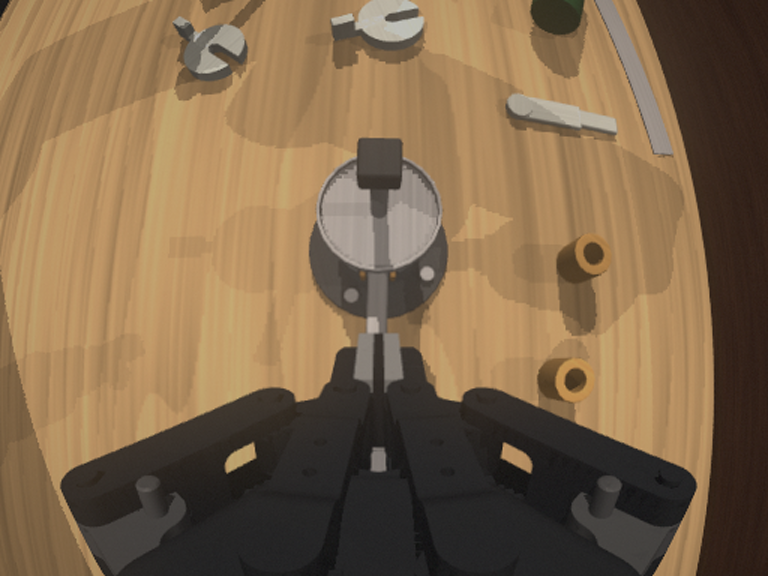

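Emit:
{"api": "apply_moves", "payload": {
  "deltas": [
    [0, 30, -38, 0, 0, 0],
    [0, 60, -40, 0, 0, 0],
    [0, 90, -40, 0, 0, 0],
    [0, 109, -40, 0, 0, 0],
    [0, 109, -40, 0, 0, 0]
  ]
}}

```text
clock: 19.75
ee_pos: [0.5905, -0.1025, 0.1118]
ee_rot: [-1.133, 0.001, 0.005]
contact_force: [0.2, -0.2, 0.1]
finger_gap: 0.0001
```

```bash
python3 cam.py -1 0 0.2 0.4 0.6 .8; python3 -c "
from h import *
save('scene','s20',(150,100,310,220),5)"
```

```text
t 19.75 [ 0.5905 -0.1025  0.1118] F [ 0.2428 -0.2376  0.0839] ydir [-0.0042  0.4239 -0.9057] q [-0.3744  0.5434  0.0693  1.2704  0.4039  1.1582]
0.0 [ 0.592  -0.104   0.1118] [1.5, -0.6, -1.4, -0.1, 0.1, -0.2]
0.2 [ 0.592  -0.1097  0.0987] [1.5, 8.8, -12.1, -0.1, 0.1, -0.2]
0.4 [ 0.592  -0.1124  0.0845] [1.6, 20.5, -20.5, -0.1, 0.1, -0.2]
0.6 [ 0.592  -0.1117  0.07  ] [1.6, 34.0, -26.1, -0.1, 0.1, -0.2]
0.8 [ 0.592  -0.1079  0.0562] [1.7, 48.1, -28.4, -0.1, 0.1, -0.2]
```

View pics/s20.png

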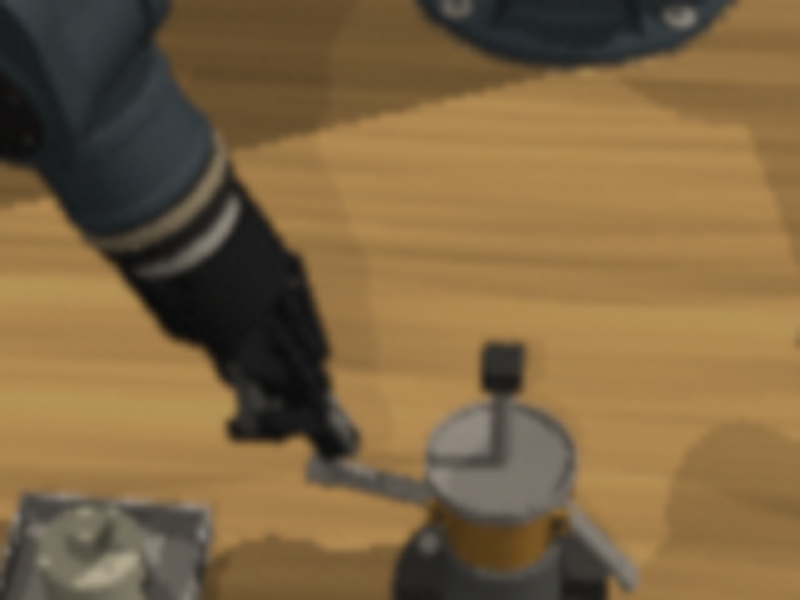

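Emit:
{"api": "apply_moves", "payload": {
  "deltas": [
    [0.7, 4, -6, 0, 0, 0],
    [0.7, 9, -12, 0, 0, 0],
    [0.7, 15, -16.5, 0, 0, 0],
    [0.7, 21, -20.5, 0, 0, 0]
  ]
}}

```text
clock: 20.13
ee_pos: [0.5935, -0.1163, 0.0863]
ee_rot: [-1.135, -0.002, -0.002]
contact_force: [1.0, 0.4, 1.9]
finger_gap: -0.0002
```

Emit:
{"api": "apply_moves", "payload": {
  "deltas": [
    [0, 6.5, -3, 0, 0, 0],
    [0, 13.5, -5.6, 0, 0, 0],
    [0, 20, -7, 0, 0, 0],
    [0, 27, -8, 0, 0, 0]
  ]
}}

```text
clock: 20.47
ee_pos: [0.5924, -0.1115, 0.0572]
ee_rot: [-1.134, 0.001, -0.001]
contact_force: [1.1, -2.5, 1.5]
finger_gap: -0.0001
```

Emit:
{"api": "apply_moves", "payload": {
  "deltas": [
    [0, 5, 0.5, 0, 0, 0],
    [0, 10, 1, 0, 0, 0],
    [0, 15, 1.5, 0, 0, 0],
    [0, 20, 2.5, 0, 0, 0],
    [0, 24, 3.3, 0, 0, 0]
  ]
}}

```text
clock: 20.88
ee_pos: [0.5924, -0.0975, 0.0374]
ee_rot: [-1.134, 0.0, -0.0]
contact_force: [0.3, -0.6, 2.4]
finger_gap: 0.0002
```

```bash
python3 cam.py -1 1.2 1.3 1.4; python3 -c "
from h import *
save('scene','s21',(150,100,310,220),5)"
```

```text
t 20.88 [ 0.5924 -0.0975  0.0374] F [ 0.3357 -0.5822  2.3913] ydir [ 0.0001  0.4233 -0.906 ] q [-0.3665  0.6011 -0.0341  1.1013  0.4063  1.1704]
1.2 [ 0.592  -0.0976  0.0383] [-0.4, -0.9, 0.3, -0.0, -0.0, 0.0]
1.3 [ 0.592  -0.0941  0.0343] [-0.4, 4.2, 1.8, -0.0, -0.0, 0.0]
1.4 [ 0.592  -0.0902  0.0306] [-0.4, 9.2, 3.7, -0.0, -0.0, 0.0]
```

View pics/s21.png

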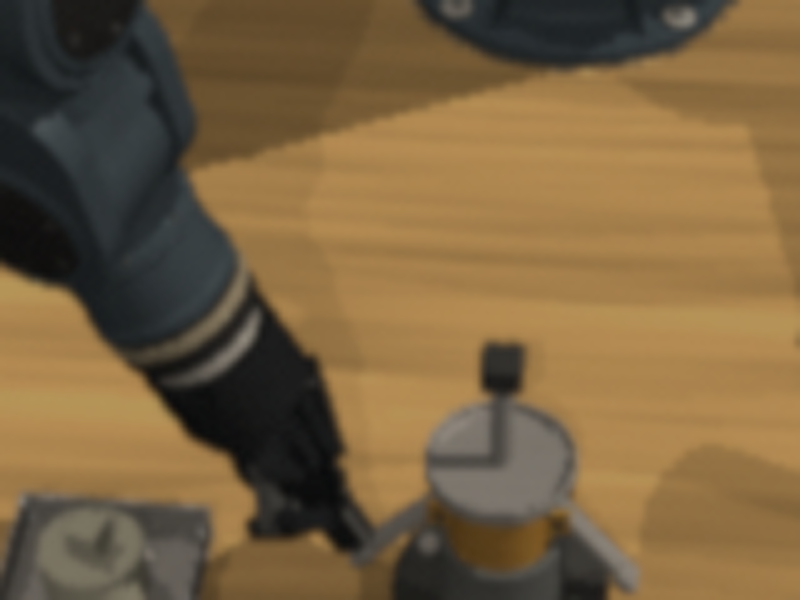

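Emit:
{"api": "apply_moves", "payload": {
  "deltas": [
    [0, 2, 0.8, 0, 0, 0],
    [0, 4, 1.6, 0, 0, 0],
    [0, 6, 2.4, 0, 0, 0],
    [0, 6, 2.4, 0, 0, 0]
  ]
}}

```text
clock: 21.27
ee_pos: [0.5925, -0.0932, 0.0332]
ee_rot: [-1.134, 0.0, -0.0]
contact_force: [0.2, -1.8, 1.8]
finger_gap: 0.0004
```

Emit:
{"api": "apply_moves", "payload": {
  "deltas": [
    [0, 1.3, 0.6, 0, 0, 0],
    [0, 2.5, 1.2, 0, 0, 0],
    [0, 2.5, 1.2, 0, 0, 0]
  ]
}}

```text
clock: 21.52
ee_pos: [0.5929, -0.0921, 0.0322]
ee_rot: [-1.136, -0.001, -0.002]
contact_force: [-1.5, -6.9, 8.5]
finger_gap: 0.0002
```

Emit:
{"api": "apply_moves", "payload": {
  "deltas": [
    [0, 1, 0.5, 0, 0, 0],
    [0, 2, 1, 0, 0, 0],
    [0, 2, 1, 0, 0, 0]
  ]
}}

```text
clock: 21.77
ee_pos: [0.5932, -0.0914, 0.0316]
ee_rot: [-1.137, -0.001, -0.003]
contact_force: [-5.2, -14.2, 14.9]
finger_gap: -0.0001
```

Stop reached (≈20 N reaction, locked by the first cam). Back off and check.

Emit:
{"api": "apply_moves", "payload": {
  "deltas": [
    [0, -4, -2, 0, 0, 0],
    [0, -10, -8, 0, 0, 0],
    [0, -40, -20, 0, 0, 0],
    [0, -80, -25, 0, 0, 0],
    [0, -115, -25, 0, 0, 0]
  ]
}}

```text
clock: 22.18
ee_pos: [0.5917, -0.1619, 0.1242]
ee_rot: [-1.133, 0.002, 0.001]
contact_force: [1.3, -1.0, -0.2]
finger_gap: -0.0002
```

```bash
python3 g.py 0.55 -0.05 0.33 0; python3 -c "
from h import *
st,p,d=save('scene','s22',(170,120,330,240),5);save('wrist','w22',None,1.5)
for q in(1.1,1.2,1.3):
    b=.35-q
    for s in(1,-1): print(q,(proj('scene',[.592,-.018+s*(.032+.075*np.cos(b)),.079+.075*np.sin(b)])-[170,120])*5)
"
```

```text
t 22.18 pos [ 591.6839 -161.9     124.2375] yaw -0.03 ydir [-0.0014  0.424  -0.9057] q [-0.4581  0.5832  0.1734  1.3665  0.3894  1.0729] F [ 1.3179 -1.0469 -0.172 ] gap -0.0002
row [-42.1, -138.8, 188.5, -25.1, -0.1, -0.1]
1.1 [559.2227 467.5439]
1.1 [248.7263 450.7895]
1.2 [549.0026 472.8721]
1.2 [258.6027 457.1739]
1.3 [538.0212 477.4938]
1.3 [269.2676 462.9425]
```

View pics/s22.png

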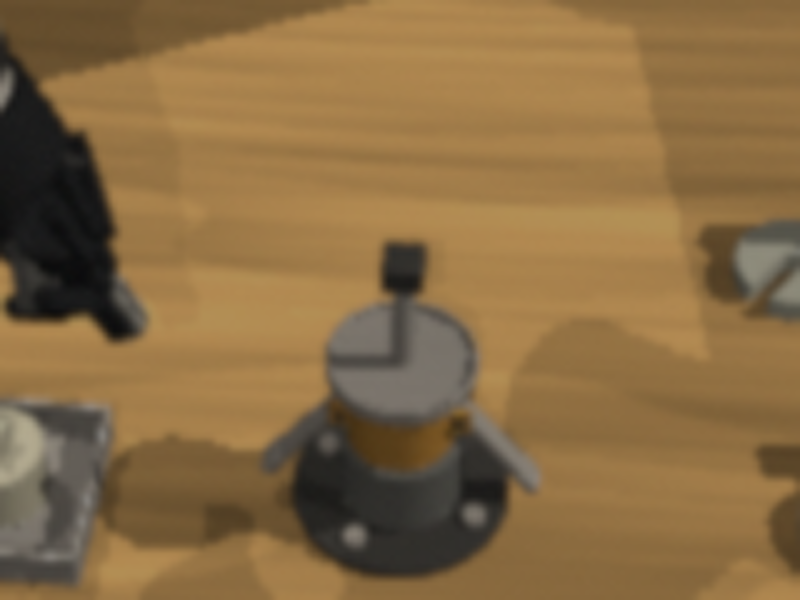

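View pics/w22.png

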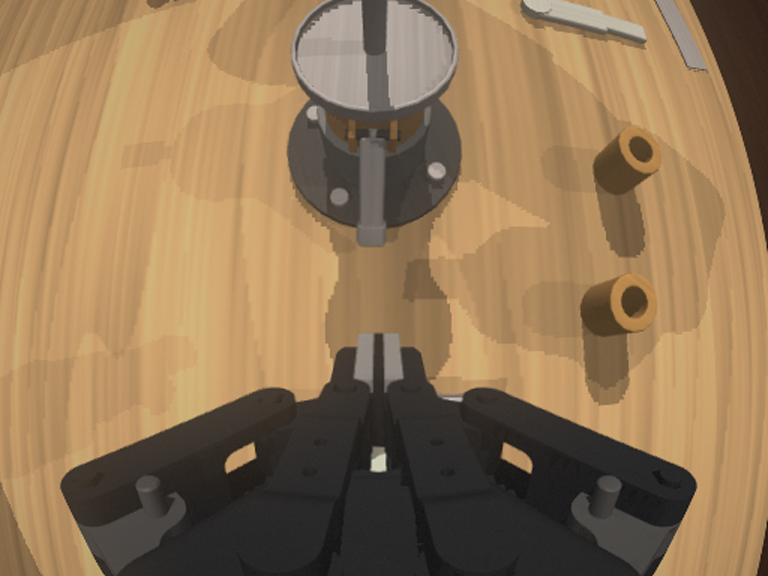

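Emit:
{"api": "apply_moves", "payload": {
  "deltas": [
    [-10, -40, 0, 0, 0, 0],
    [-20, -75, 10, -7, 0, 0],
    [-30, -105, 40, -14, 0, 0],
    [-40, -125, 80, -20, 0, 0],
    [-50, -140, 120, -25, 0, 0]
  ],
  "claw": 0
}}

```text
clock: 22.7
ee_pos: [0.544, -0.1171, 0.2981]
ee_rot: [-1.576, -0.001, -0.005]
contact_force: [2.7, 1.4, -0.2]
finger_gap: 0.0605
```

```bash
python3 g.py 0.36 0.2 0.30 35
```

```text
t 22.70 pos [ 544.0421 -117.0663  298.0686] yaw -0.17 ydir [ 0.0036 -0.0048 -1.    ] q [-0.2098  0.2787  0.2113  1.4989 -0.0039  1.364 ] F [ 2.6791  1.3575 -0.2429] gap 0.0605
row [-185.0, -4.1, 316.5, 0.3, -35.2, 0.1]
```

Emit:
{"api": "apply_moves", "payload": {
  "deltas": [
    [-20, 0, 36, 0, -7, 0],
    [-40, 0, 71, 0, -14, 0],
    [-60, 0, 105, 0, -21, 0],
    [-80, 0, 140, 0, -28, 0],
    [-100, 0, 174, 0, -35, 0]
  ]
}}

```text
clock: 23.12
ee_pos: [0.4427, 0.0588, 0.2953]
ee_rot: [-1.515, -0.482, 0.483]
contact_force: [1.6, 1.2, 0.2]
finger_gap: 0.0856
```

```bash
python3 g.py 0.36 0.2 0.30 70
```

```text
t 23.12 pos [442.7449  58.8497 295.2839] yaw 35.33 ydir [-0.0008  0.0008 -1.    ] q [ 0.1315  0.0887 -0.0357  1.447   0.0009  1.0857] F [1.5573 1.2222 0.1777] gap 0.0856
row [14.1, -4.5, 163.0, -0.1, -34.7, 0.0]
```

Emit:
{"api": "apply_moves", "payload": {
  "deltas": [
    [3, 0, 38, 0, -7, 0],
    [6, 0, 76, 0, -14, 0],
    [10, 0, 114, 0, -21, 0],
    [13, 0, 150, 0, -28, 0],
    [14, -4, 163, 0, -35, 0]
  ]
}}

```text
clock: 23.53
ee_pos: [0.3597, 0.2015, 0.299]
ee_rot: [-1.349, -0.953, 0.955]
contact_force: [-0.0, -0.3, -0.6]
finger_gap: 0.0854
```

```bash
python3 g.py 0.333 0.271 0.25 105;python3 -c "
from h import *
save('wrist','w23',None,1.5)"
```

```text
t 23.53 pos [359.7404 201.4845 299.0071] yaw 70.48 ydir [-0.0022  0.0008 -1.    ] q [ 0.5092  0.0291 -0.091   1.4522  0.0018  0.85  ] F [-0.0039 -0.3224 -0.5552] gap 0.0854
row [56.6, 49.1, 48.3, -0.1, -34.5, 0.0]
```

View pics/w23.png

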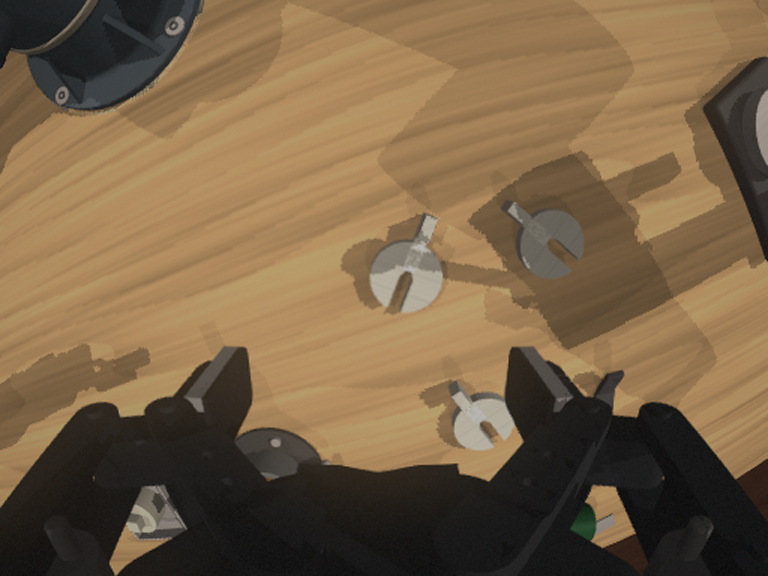

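Emit:
{"api": "apply_moves", "payload": {
  "deltas": [
    [12, 10, 10, 0, -7, 0],
    [24, 20, 20, 0, -14, 0],
    [36, 30, 30, 0, -21, 0],
    [48, 40, 40, 0, -28, 0],
    [57, 49, 48, 0, -35, 0]
  ]
}}

```text
clock: 24.0
ee_pos: [0.3364, 0.2695, 0.2497]
ee_rot: [-1.07, -1.402, 1.403]
contact_force: [0.6, -0.6, -0.1]
finger_gap: 0.0854
```

Emit:
{"api": "apply_moves", "payload": {
  "deltas": [
    [0, 0, 0, 0, -7, 0],
    [0, 0, 0, 0, -14, 0],
    [0, 0, 0, 0, -21, 0],
    [0, 0, 0, 0, -28, 0],
    [0, 0, 0, 0, -35, 0]
  ]
}}

```text
clock: 24.42
ee_pos: [0.3367, 0.2686, 0.2502]
ee_rot: [-0.657, -1.819, 1.82]
contact_force: [0.0, -0.6, 0.2]
finger_gap: 0.0854
```

Emit:
{"api": "apply_moves", "payload": {
  "deltas": [
    [0, 0, 0, 0, -7, 0],
    [0, 0, 0, 0, -14, 0],
    [0, 0, 0, 0, -21, 0],
    [0, 0, 0, 0, -28, 0],
    [0, 0, 0, 0, -35, 0]
  ]
}}

```text
clock: 24.83
ee_pos: [0.3368, 0.2686, 0.2503]
ee_rot: [-0.089, -2.178, 2.179]
contact_force: [0.4, -0.1, 0.3]
finger_gap: 0.0855
```

Emit:
{"api": "apply_moves", "payload": {
  "deltas": [
    [0, 0, 0, 0, -7, 0],
    [0, 0, 0, 0, -14, 0],
    [0, 0, 0, 0, -21, 0],
    [0, 0, 0, 0, -28, 0],
    [0, 0, 0, 0, -35, 0]
  ]
}}

```text
clock: 25.25
ee_pos: [0.3368, 0.2686, 0.2503]
ee_rot: [-0.521, 1.925, -1.925]
contact_force: [-0.2, -0.1, 0.3]
finger_gap: 0.0857
```

```bash
python3 g.py 0.333 0.271 0.20 -129.5
```

```text
t 25.25 pos [336.8311 268.5795 250.2779] yaw -149.76 ydir [-0.001  -0.0001 -1.    ] q [ 0.6728  0.0707 -0.17    1.3309  0.0005 -1.4258] F [-0.217  -0.0696  0.308 ] gap 0.0857
row [2.0, 50.3, -4.0, 0.0, -20.3, 0.0]
```

Emit:
{"api": "apply_moves", "payload": {
  "deltas": [
    [2, 15, -4, 0, -7, 0],
    [2, 30, -4, 0, -14, 0],
    [2, 40, -4, 0, -20.3, 0],
    [2, 40, -4, 0, -20.3, 0],
    [2, 40, -4, 0, -20.3, 0]
  ]
}}

```text
clock: 25.67
ee_pos: [0.3329, 0.271, 0.2104]
ee_rot: [-0.795, 1.702, -1.702]
contact_force: [-0.0, 0.0, 1.3]
finger_gap: 0.0854
```

Emit:
{"api": "apply_moves", "payload": {
  "deltas": [
    [0, 0, 0, 0, 0, 0],
    [0, 0, 0, 0, 0, 0]
  ]
}}

```text
clock: 25.83
ee_pos: [0.3335, 0.2716, 0.2114]
ee_rot: [-0.794, 1.701, -1.7]
contact_force: [-0.8, 1.1, 1.3]
finger_gap: 0.0859
```

```bash
python3 g.py 0.333 0.271 0.20 -129.5;python3 -c "
from h import *
save('wrist','w24',None,1.5)"
```

```text
t 25.83 pos [333.4992 271.6109 211.3846] yaw -129.90 ydir [ 0.0006  0.001  -1.    ] q [ 0.6832  0.0835 -0.2564  1.2298  0.0004 -1.762 ] F [-0.8424  1.143   1.2845] gap 0.0859
row [0.8, 11.4, 0.0, 0.0, -0.4, -0.1]
```

View pics/w24.png

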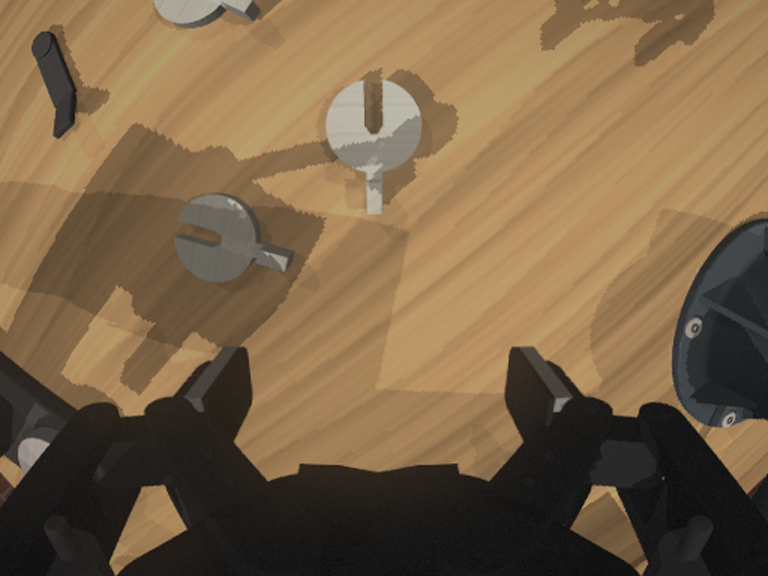

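Run:
```python
from h import *
f=np.load("pics/w24.npz"); st=dict(ee_pos=f["pos"],ee_rot=f["rot"])
c=f["p"][45:150,200:300,::-1]; cv2.imwrite("pics/k2.png",cv2.resize(c,None,fx=6,fy=6,interpolation=cv2.INTER_CUBIC))
```

```text
(no output)
```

View pics/k2.png

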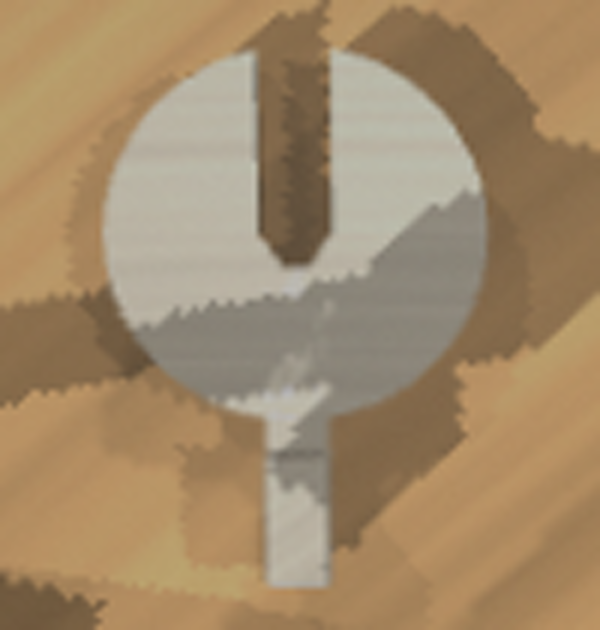

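```bash
cat > meas.py <<'E'
from h import *
def P(tag,x,y,z,s,u0,v0,cam="wrist"):
    f=np.load(f"pics/{tag}.npz"); st=dict(ee_pos=f["pos"],ee_rot=f["rot"])
    return onz(cam,u0+x/s-.5+.5/s,v0+y/s-.5+.5/s,z,st)
E
python3 - <<'E'
from meas import *
k=lambda x,y,z:P("w24",x,y,z,6,200,45)
L,Rr=k(103,233,.016),k(487,233,.016); print("disc",(L+Rr)/2,np.linalg.norm(L-Rr), k(295,418,.016))
s1=(k(255,100,.016)+k(332,100,.016))/2; s2=(k(257,200,.016)+k(332,200,.016))/2
o=(k(266,586,.032)+k(330,586,.032))/2; i=(k(266,455,.032)+k(330,455,.032))/2
print("slot",s1,s2,"lug outer",o,"inner",i,np.linalg.norm(o-i), (o+i)/2)
m=(L+Rr)/2
for a,b in((m,o),(m,i),(s1,s2),(s1,o)):
    d=(a-b)[:2]; print(np.linalg.norm(d),np.degrees(np.arctan2(d[1],d[0])))
E
```

```text
disc [0.409  0.2124 0.016 ] 0.07175425148939402 [0.3817 0.2352 0.016 ]
slot [0.4284 0.1964 0.016 ] [0.4135 0.2087 0.016 ] lug outer [0.3581 0.254  0.032 ] inner [0.3763 0.2387 0.032 ] 0.023760046434563975 [0.3672 0.2464 0.032 ]
0.0657468456263596 -39.26248924005763
0.04198949313395789 -38.87233515522372
0.01929127731551914 -39.32755168698563
0.09091068916979882 -39.285892075788105
```

```bash
python3 g.py 0.3641 0.2489 0.06 -129.3
```

```text
t 25.88 pos [333.5175 271.6248 211.3936] yaw -129.86 ydir [ 0.0008  0.0011 -1.    ] q [ 0.6832  0.0834 -0.2565  1.2296  0.0003 -1.7626] F [-0.4635 -0.3782  0.2026] gap 0.0852
row [-2.0, 151.4, 38.1, 0.0, -0.6, -0.1]
```

Emit:
{"api": "apply_moves", "payload": {
  "deltas": [
    [-2, 38, 10, 0, -0.6, 0],
    [-2, 76, 20, 0, -0.6, 0],
    [-2, 114, 30, 0, -0.6, 0],
    [-2, 150, 38, 0, -0.6, 0],
    [-2, 150, 38, 0, -0.6, 0]
  ]
}}

```text
clock: 26.3
ee_pos: [0.3615, 0.2462, 0.0562]
ee_rot: [-0.811, 1.695, -1.697]
contact_force: [-1.7, -1.9, 0.4]
finger_gap: 0.0854
```

Emit:
{"api": "apply_moves", "payload": {
  "deltas": [
    [0, 0, 0, 0, 0, 0],
    [0, 0, 0, 0, 0, 0]
  ]
}}

```text
clock: 26.47
ee_pos: [0.3644, 0.2496, 0.0625]
ee_rot: [-0.802, 1.693, -1.691]
contact_force: [0.7, 0.1, 0.8]
finger_gap: 0.0856
```

```bash
python3 g.py 0.3641 0.2489 0.008 -129.3;python3 -c "
from h import *
save('wrist','w25',None,1.5)"
```

```text
t 26.47 pos [364.3676 249.5664  62.5005] yaw -129.17 ydir [ 0.0012  0.0015 -1.    ] q [ 0.6002  0.2261 -0.5014  0.8414  0.0006 -1.8577] F [0.6633 0.1495 0.831 ] gap 0.0856
row [0.8, 54.5, 0.2, 0.0, 0.1, -0.1]
```

View pics/w25.png

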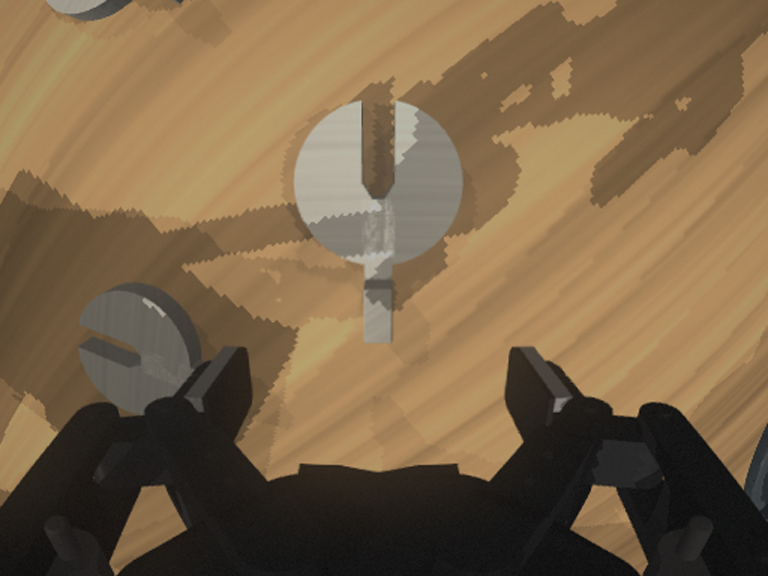

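Emit:
{"api": "apply_moves", "payload": {
  "deltas": [
    [0.5, 15, 0, 0, 0, 0],
    [0.5, 30, 0, 0, 0, 0],
    [0.5, 45, 0, 0, 0, 0],
    [0.5, 54, 0, 0, 0, 0],
    [0.5, 54, 0, 0, 0, 0]
  ],
  "claw": 0.4
}}

```text
clock: 26.93
ee_pos: [0.3633, 0.2488, 0.007]
ee_rot: [-0.804, 1.692, -1.691]
contact_force: [-0.2, -0.4, -0.0]
finger_gap: 0.0514
```

Emit:
{"api": "apply_moves", "payload": {
  "deltas": [
    [0, 0, 0, 0, 0, 0],
    [0, 0, 0, 0, 0, 0],
    [0, 0, 0, 0, 0, 0],
    [0, 0, 0, 0, 0, 0],
    [0, 0, 0, 0, 0, 0]
  ],
  "claw": 1,
  "grip_force": 100
}}

```text
clock: 27.35
ee_pos: [0.3641, 0.249, 0.0079]
ee_rot: [-0.802, 1.692, -1.69]
contact_force: [-1.4, 0.7, 7.9]
finger_gap: 0.0103
```

Emit:
{"api": "apply_moves", "payload": {
  "deltas": [
    [0, 0, 0, 0, 0, 0],
    [0, 0, 0, 0, 0, 0],
    [0, 0, 0, 0, 0, 0],
    [0, 0, 0, 0, 0, 0]
  ]
}}

```text
clock: 27.68
ee_pos: [0.3641, 0.249, 0.0079]
ee_rot: [-0.802, 1.692, -1.69]
contact_force: [-2.5, 0.6, 7.4]
finger_gap: 0.0097
```

```bash
python3 g.py 0.3641 0.2489 0.008 -129.3;python3 -c "
from h import *
save('wrist','w26',None,1.5)"
```

```text
t 27.68 pos [364.0778 249.0176   7.878 ] yaw -129.13 ydir [ 0.0017  0.0018 -1.    ] q [ 0.5996  0.2974 -0.5806  0.6903  0.0005 -1.8592] F [-2.5042  0.6487  7.4376] gap 0.0097
row [0.1, -0.1, 0.1, -0.0, 0.2, -0.1]
```

View pics/w26.png

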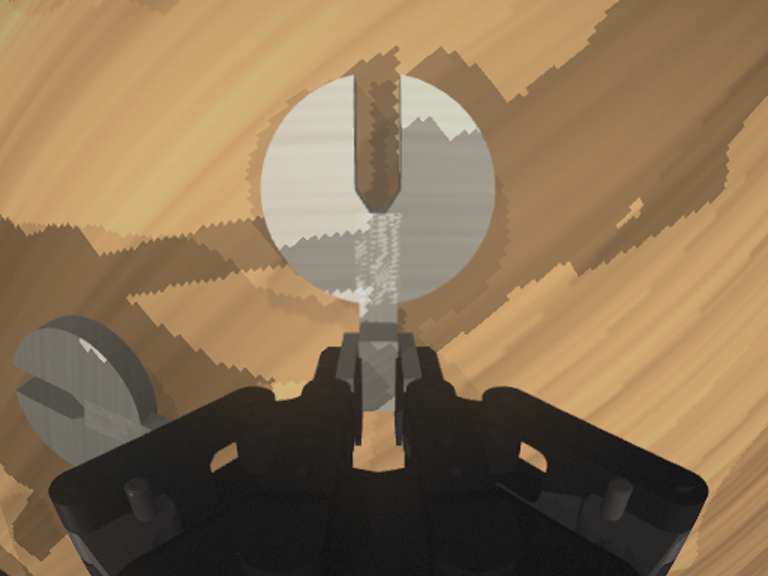

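Emit:
{"api": "apply_moves", "payload": {
  "deltas": [
    [0, -8, 0, 0, 0, 0],
    [0, -25, 0, 0, 0, 0],
    [0, -60, 0, 0, 0, 0],
    [0, -100, 0, 0, 0, 0],
    [0, -100, 0, 0, 0, 0]
  ]
}}

```text
clock: 28.15
ee_pos: [0.366, 0.2501, 0.1132]
ee_rot: [-0.795, 1.691, -1.688]
contact_force: [1.5, 1.7, -1.2]
finger_gap: 0.0096
```

Emit:
{"api": "apply_moves", "payload": {
  "deltas": [
    [0, -40, 0, 0, 0, 0],
    [0, -80, 0, 0, 0, 0],
    [0, -80, 0, 0, 0, 0],
    [0, -80, 0, 0, 0, 0],
    [0, -80, 0, 0, 0, 0]
  ]
}}

```text
clock: 28.57
ee_pos: [0.363, 0.2481, 0.1863]
ee_rot: [-0.805, 1.692, -1.692]
contact_force: [-0.2, -0.7, -3.2]
finger_gap: 0.01
```

```bash
python3 g.py 0.562 0.034 0.2 -150;python3 -c "
from h import *
save('wrist','w27',None,1.5)"
```

```text
t 28.57 pos [362.9847 248.0787 186.304 ] yaw -129.14 ydir [-0.0002  0.0003 -1.    ] q [ 0.5993  0.1142 -0.2875  1.1691  0.0004 -1.8593] F [-0.2021 -0.6514 -3.2127] gap 0.0100
row [40.4, -13.8, 289.5, 0.0, 20.9, -0.0]
```

View pics/w27.png

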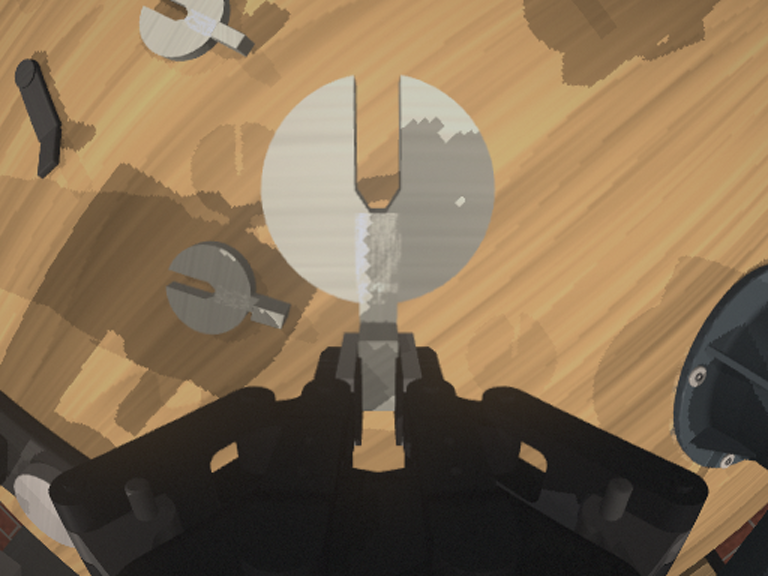

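```bash
python3 g.py 0.5255 0.097 0.18 -150
```

```text
t 28.62 pos [362.6213 247.8418 185.6695] yaw -129.13 ydir [-0.0014 -0.0005 -1.    ] q [ 0.5993  0.1149 -0.2883  1.1691  0.0004 -1.8593] F [ 0.0262 -0.6506 -2.6343] gap 0.0097
row [14.2, 5.5, 221.5, 0.0, 20.9, 0.1]
```

Emit:
{"api": "apply_moves", "payload": {
  "deltas": [
    [2, 0, 35, 0, 4, 0],
    [5, 0, 75, 0, 8, 0],
    [8, 2, 115, 0, 12, 0],
    [10, 4, 150, 0, 16, 0],
    [12, 5, 185, 0, 20, 0]
  ]
}}

```text
clock: 29.03
ee_pos: [0.4993, 0.1205, 0.1797]
ee_rot: [-0.53, 1.921, -1.92]
contact_force: [-0.6, 0.9, -2.6]
finger_gap: 0.0099
```

```bash
python3 g.py 0.5255 0.097 0.14 -150
```

```text
t 29.03 pos [499.3023 120.5103 179.6546] yaw -149.33 ydir [-0.0032 -0.0002 -1.    ] q [ 0.2365  0.2441 -0.14    1.1899  0.0005 -1.8695] F [-0.6106  0.9266 -2.6061] gap 0.0099
row [-10.7, 39.6, 33.6, 0.1, 0.7, 0.2]
```

Emit:
{"api": "apply_moves", "payload": {
  "deltas": [
    [-10, 10, 33, 0, 0.7, 0],
    [-10, 25, 33, 0, 0.7, 0],
    [-10, 38, 33, 0, 0.7, 0],
    [-10, 38, 33, 0, 0.7, 0],
    [-10, 38, 33, 0, 0.7, 0]
  ]
}}

```text
clock: 29.45
ee_pos: [0.5234, 0.0987, 0.1419]
ee_rot: [-0.523, 1.927, -1.926]
contact_force: [-0.7, 0.5, -2.0]
finger_gap: 0.0098
```

Emit:
{"api": "apply_moves", "payload": {
  "deltas": [
    [0, 0, 0, 0, 0, 0],
    [0, 0, 0, 0, 0, 0]
  ]
}}

```text
clock: 29.62
ee_pos: [0.5249, 0.0995, 0.1442]
ee_rot: [-0.519, 1.925, -1.924]
contact_force: [-0.2, 1.0, -2.0]
finger_gap: 0.0099
```

```bash
python3 g.py 0.563 0.0322 0.132 -150;python3 -c "
from h import *
save('wrist','w28',None,1.5); save('scene','s28',(170,110,330,230),5)"; python3 g.py 0.563 0.0322 0.132 -150
```

```text
t 29.62 pos [524.8639  99.5028 144.2257] yaw -149.79 ydir [ 0.0007  0.0006 -1.    ] q [ 0.1871  0.2968 -0.1609  1.1123  0.0004 -1.911 ] F [-0.1583  1.0449 -2.0141] gap 0.0099
row [0.9, 12.2, 77.4, 0.0, 0.2, -0.0]
t 29.72 pos [524.9798  99.5176 144.4305] yaw -149.79 ydir [ 0.0012  0.0006 -1.    ] q [ 0.1871  0.2964 -0.1609  1.1122  0.0004 -1.911 ] F [ 0.206   0.1371 -2.8145] gap 0.0100
row [1.0, 12.4, 77.3, -0.0, 0.2, -0.1]
```

View pics/w28.png

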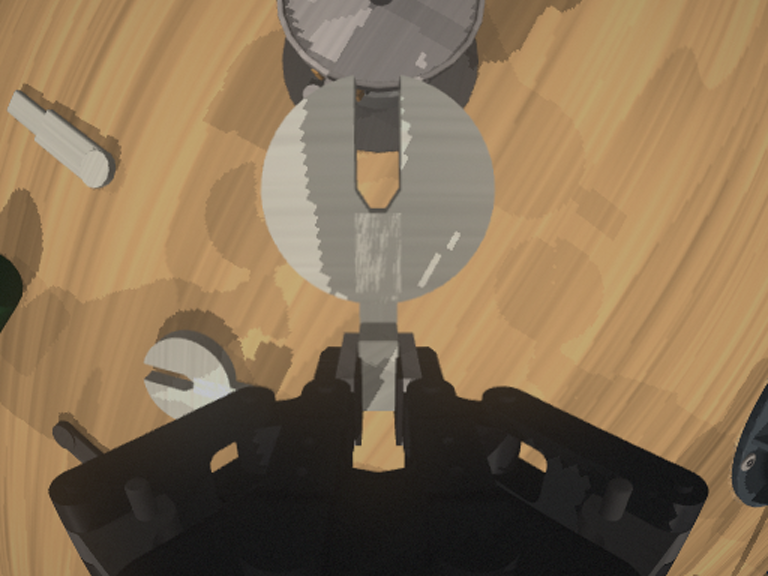

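View pics/s28.png

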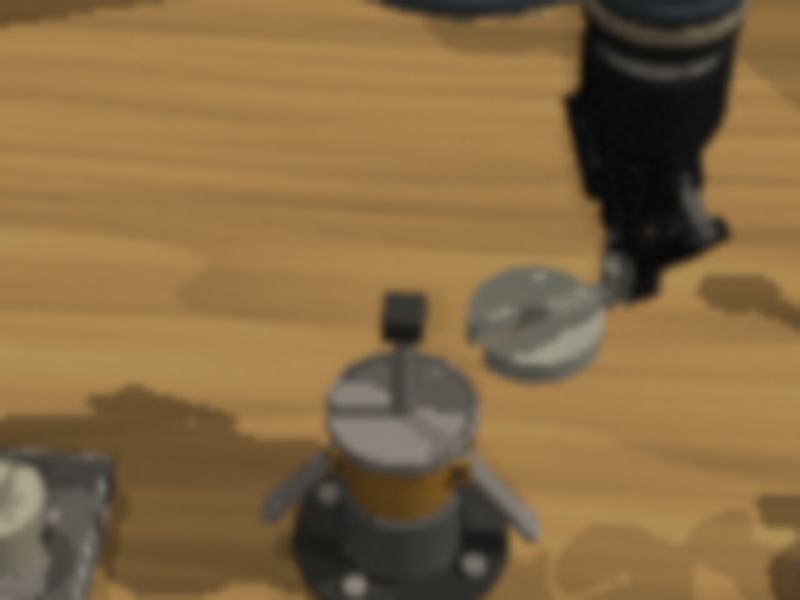

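Emit:
{"api": "apply_moves", "payload": {
  "deltas": [
    [1.3, 5, 8, 0, 0, 0],
    [1.3, 10, 18, 0, 0, 0],
    [1.3, 10, 28, 0, 0, 0],
    [1.3, 10, 28, 0, 0, 0],
    [1.3, 10, 28, 0, 0, 0]
  ]
}}

```text
clock: 30.13
ee_pos: [0.5381, 0.0733, 0.1335]
ee_rot: [-0.518, 1.927, -1.926]
contact_force: [0.4, 0.9, -1.8]
finger_gap: 0.0102
```

Emit:
{"api": "apply_moves", "payload": {
  "deltas": [
    [0, 0, 0, 0, 0, 0],
    [0, 0, 0, 0, 0, 0]
  ]
}}

```text
clock: 30.3
ee_pos: [0.5377, 0.0742, 0.1337]
ee_rot: [-0.519, 1.926, -1.925]
contact_force: [0.2, 0.3, -2.4]
finger_gap: 0.0102
```

```bash
python3 -c "
from h import *
save('wrist','w29',None,1.5); save('scene','s29',(170,110,330,230),5)"; python3 g.py 0.563 0.0322 0.132 -150
```

```text
t 30.40 pos [537.664   74.4207 133.7928] yaw -149.82 ydir [ 0.0001  0.0005 -1.    ] q [ 0.1373  0.3183 -0.1578  1.0945  0.0005 -1.9603] F [-0.0309 -0.2292 -2.2151] gap 0.0102
row [-0.7, 1.8, 49.2, 0.0, 0.2, -0.0]
```

View pics/w29.png

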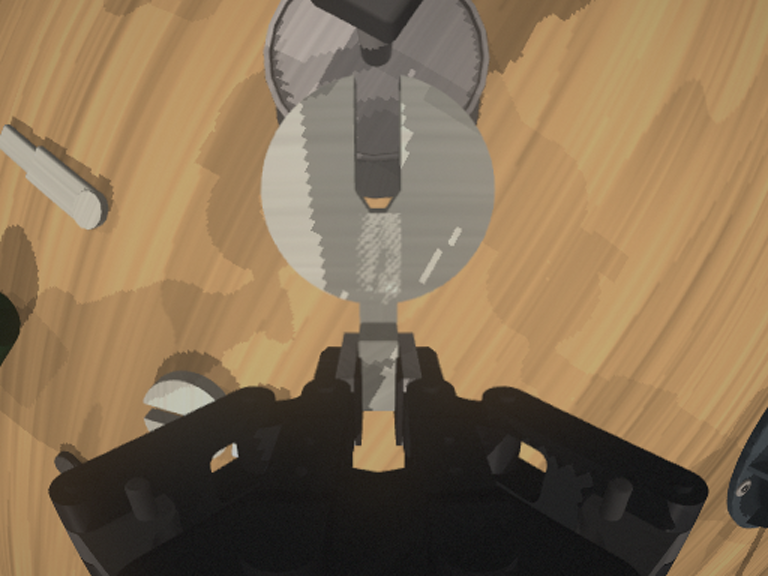

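View pics/s29.png

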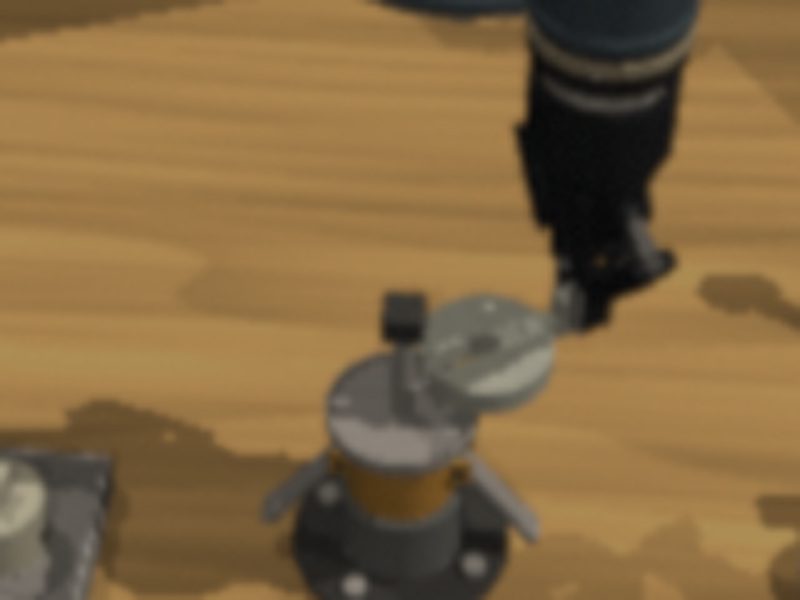

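Emit:
{"api": "apply_moves", "payload": {
  "deltas": [
    [-0.6, 0, 8, 0, 0, 0],
    [-0.6, 0, 16, 0, 0, 0],
    [-0.6, 0, 24, 0, 0, 0],
    [-0.6, 0, 32, 0, 0, 0],
    [-0.6, 0, 32, 0, 0, 0]
  ]
}}

```text
clock: 30.82
ee_pos: [0.5554, 0.0453, 0.1337]
ee_rot: [-0.517, 1.926, -1.926]
contact_force: [0.3, 0.5, -2.5]
finger_gap: 0.0102
```

Emit:
{"api": "apply_moves", "payload": {
  "deltas": [
    [0, 0, 0, 0, 0, 0],
    [0, 0, 0, 0, 0, 0]
  ]
}}

```text
clock: 30.98
ee_pos: [0.5542, 0.0467, 0.1336]
ee_rot: [-0.519, 1.926, -1.925]
contact_force: [-0.3, 0.0, -2.5]
finger_gap: 0.0098
```

```bash
python3 -c "
from h import *
save('wrist','w30',None,1.5); save('scene','s30',(170,110,330,230),5)"; python3 g.py 0.563 0.0322 0.132 -150
```

```text
t 31.08 pos [554.1662  47.0037 133.6395] yaw -149.82 ydir [-0.0002  0.0005 -1.    ] q [ 0.0843  0.3401 -0.1253  1.1055  0.0006 -2.0131] F [ 0.2974  0.3942 -2.2463] gap 0.0096
row [-0.2, 1.6, 17.2, 0.0, 0.2, -0.0]
```

View pics/w30.png

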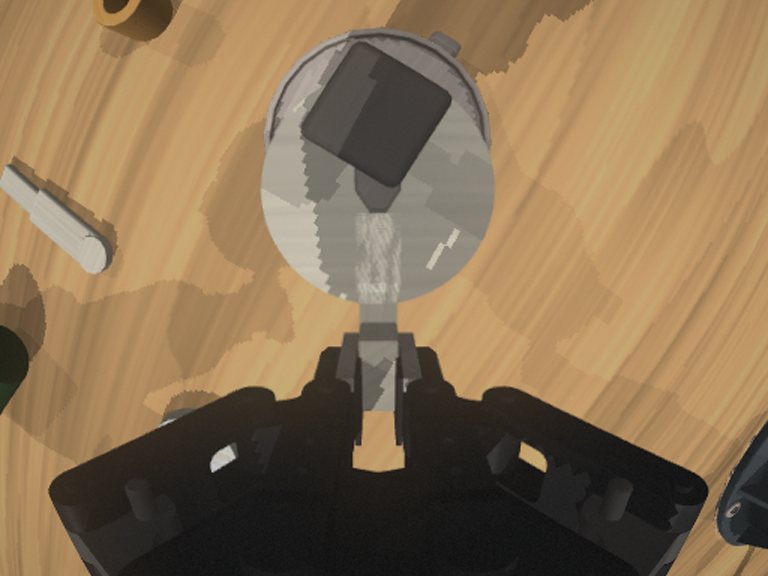

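Run:
```python
from meas import *
f=np.load("pics/w30.npz"); Rt=R.from_rotvec(f["rot"]).as_matrix()
def tool(p): return Rt.T@(p-f["pos"])*1000
k=lambda x,y,z:P("w30",x,y,z,1.5,0,0)
c=[(362,40),(452,97),(394,187),(302,130)]
q=np.array([k(x,y,.193) for x,y in c]); print(q.mean(0),tool(q.mean(0)),np.linalg.norm(q[0]-q[1]),np.linalg.norm(q[1]-q[2]))
d=(k(261,190,.142)+k(495,190,.142))/2; print("disc",d,tool(d),np.linalg.norm(k(261,190,.142)-k(495,190,.142)))
```

```text
[ 0.5915 -0.0191  0.193 ] [  0.8314 -59.4965  75.5813] 0.01978450310618567 0.02017225475966473
disc [ 0.583  -0.0046  0.142 ] [ 0.8994 -8.4851 58.8251] 0.07140877898704028
```

Emit:
{"api": "apply_moves", "payload": {
  "deltas": [
    [0, 0, 6, 0, 0, 0],
    [0, 0, 12, 0, 0, 0],
    [0, 0, 17, 0, 0, 0],
    [0, 0, 17, 0, 0, 0],
    [0, 0, 17, 0, 0, 0]
  ]
}}

```text
clock: 31.5
ee_pos: [0.5631, 0.0318, 0.1336]
ee_rot: [-0.518, 1.926, -1.925]
contact_force: [-0.1, 0.3, -1.9]
finger_gap: 0.0101
```

```bash
python3 -c "
from h import *
save('wrist','w31',None,1.5); save('scene','s31',(170,110,330,230),5)"; python3 g.py 0.563 0.0322 0.132 -150
```

```text
t 31.60 pos [562.8012  32.1099 133.6079] yaw -149.85 ydir [-0.0002  0.0005 -1.    ] q [ 0.0567  0.3523 -0.1067  1.1119  0.0005 -2.0403] F [-0.01    0.3155 -1.9951] gap 0.0096
row [-0.2, 1.6, 0.0, 0.0, 0.2, -0.0]
```

View pics/w31.png

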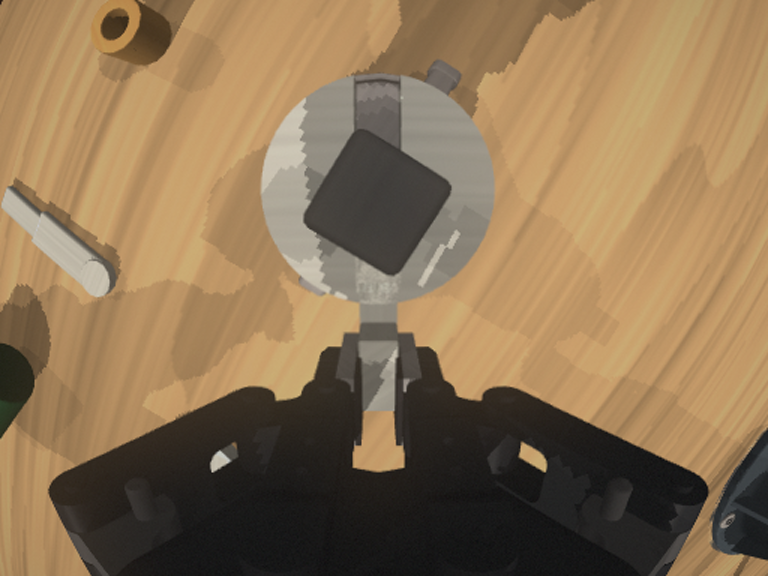

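View pics/s31.png

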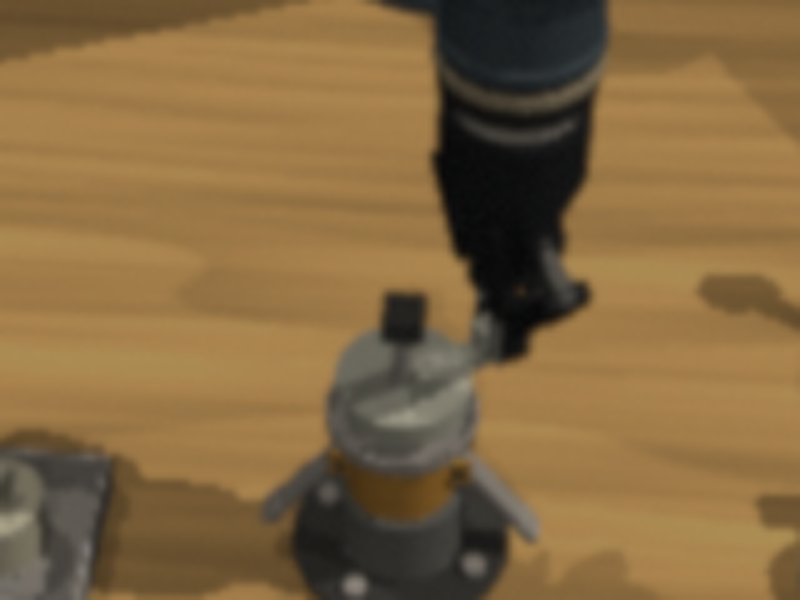

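Run:
```python
from meas import *
f=np.load("pics/w31.npz"); Rt=R.from_rotvec(f["rot"]).as_matrix()
def tool(p): return Rt.T@(p-f["pos"])*1000
k=lambda x,y,z:P("w31",x,y,z,1.5,0,0)
c=[(362,128),(452,187),(394,275),(303,217)]
q=np.array([k(x,y,.193) for x,y in c]); print(q.mean(0),tool(q.mean(0)))
d=(k(261,190,.142)+k(495,190,.142))/2; print("disc",d,tool(d),np.linalg.norm(k(261,190,.142)-k(495,190,.142)))
```

```text
[ 0.5918 -0.0196  0.193 ] [  0.8849 -59.4229  58.8123]
disc [ 0.5918 -0.0196  0.142 ] [ 0.8963 -8.4229 58.8222] 0.0714420051986224
```

Emit:
{"api": "apply_moves", "payload": {
  "deltas": [
    [0, 3, 0, 0, 0, 0],
    [0, 6, 0, 0, 0, 0],
    [0, 9, 0, 0, 0, 0],
    [0, 11.5, 0, 0, 0, 0],
    [0, 11.5, 0, 0, 0, 0]
  ]
}}

```text
clock: 32.02
ee_pos: [0.5626, 0.0322, 0.1215]
ee_rot: [-0.52, 1.926, -1.925]
contact_force: [0.7, 0.4, -1.2]
finger_gap: 0.0102
```

Emit:
{"api": "apply_moves", "payload": {
  "deltas": [
    [0, 1, 0, 0, 0, 0],
    [0, 1.5, 0, 0, 0, 0],
    [0, 1.5, 0, 0, 0, 0]
  ]
}}

```text
clock: 32.27
ee_pos: [0.5628, 0.0323, 0.1211]
ee_rot: [-0.518, 1.925, -1.924]
contact_force: [-2.2, 1.0, 1.5]
finger_gap: 0.0094
```

Emit:
{"api": "apply_moves", "payload": {
  "deltas": [
    [0, 0, 0, 0, 0, 0],
    [0, 0, 0, 0, 0, 0],
    [0, 0, 0, 0, 0, 0],
    [0, 0, 0, 0, 0, 0],
    [0, 0, 0, 0, 0, 0]
  ],
  "claw": 0.4
}}

```text
clock: 32.68
ee_pos: [0.563, 0.0322, 0.1207]
ee_rot: [-0.519, 1.925, -1.925]
contact_force: [-0.3, -0.9, -0.8]
finger_gap: 0.0513
```

Emit:
{"api": "apply_moves", "payload": {
  "deltas": [
    [0, 0, 0, 0, 0, 0],
    [0, -20, 0, 0, 0, 0],
    [0, -60, -5, 0, 0, 0],
    [0, -100, -15, 0, 0, 0],
    [0, -135, -30, 0, 0, 0]
  ]
}}

```text
clock: 33.1
ee_pos: [0.5479, 0.0577, 0.2577]
ee_rot: [-0.517, 1.926, -1.925]
contact_force: [1.0, 0.2, -0.2]
finger_gap: 0.0511
```

```bash
python3 -c "
from h import *
save('wrist','w32',None,1.5); save('scene','s32',(170,110,330,230),5); save('top','t32',(120,140,300,275),4.4)"; python3 g.py
```

```text
t 33.25 pos [548.9304  58.8585 258.7734] yaw -149.77 ydir [ 0.0057  0.0012 -1.    ] q [ 0.1065  0.2737  0.1051  1.3964  0.0005 -1.9919] F [-0.2432 -0.1167 -0.5456] gap 0.0513
```

View pics/w32.png

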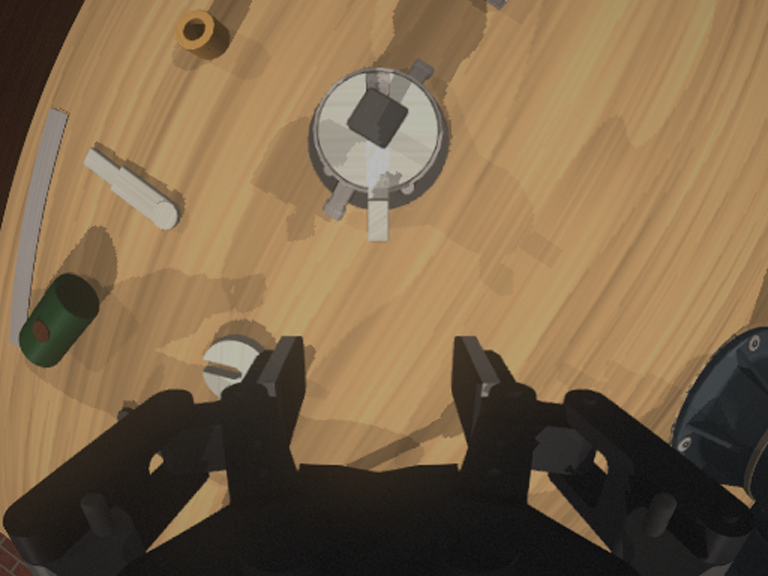

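View pics/s32.png

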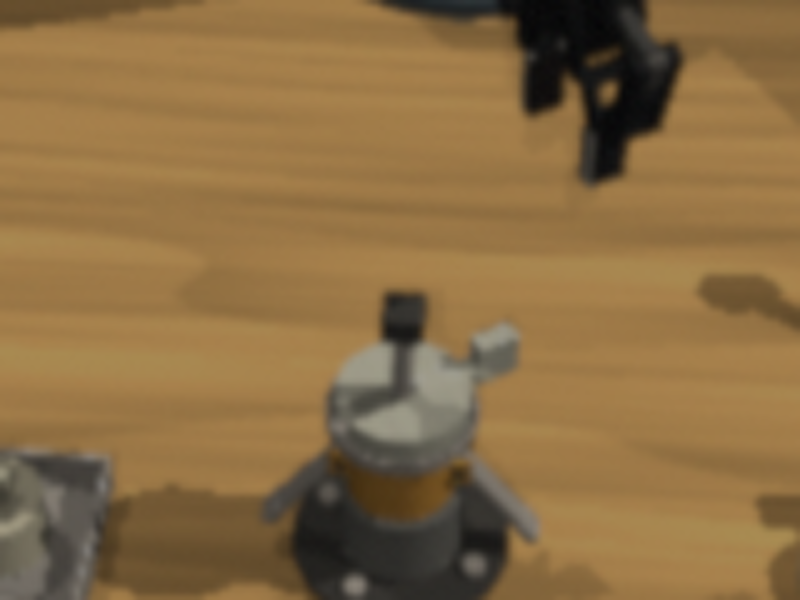

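View pics/t32.png

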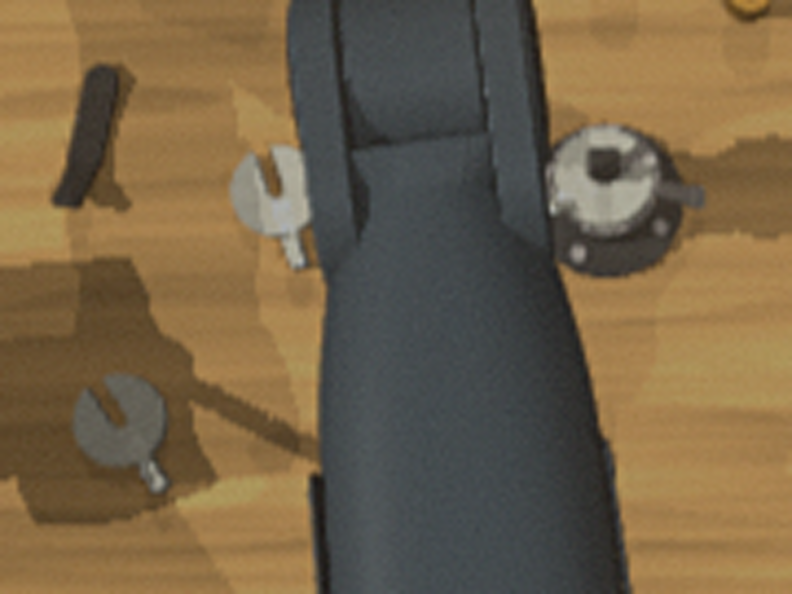

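```bash
python3 g.py 0.512 0.208 0.24 -71
```

```text
t 33.25 pos [548.9304  58.8585 258.7734] yaw -149.77 ydir [ 0.0057  0.0012 -1.    ] q [ 0.1065  0.2737  0.1051  1.3964  0.0005 -1.9919] F [-0.2432 -0.1167 -0.5456] gap 0.0513
row [-43.1, 18.7, -147.5, -0.3, -78.8, -0.2]
```

Emit:
{"api": "apply_moves", "payload": {
  "deltas": [
    [-8, 0, -30, 0, -7, 0],
    [-17, 0, -60, 0, -14, 0],
    [-26, 5, -90, 0, -21, 0],
    [-35, 10, -120, 0, -28, 0],
    [-43, 18, -147, 0, -35, 0]
  ]
}}

```text
clock: 33.67
ee_pos: [0.5105, 0.208, 0.2367]
ee_rot: [-0.976, 1.517, -1.516]
contact_force: [0.6, 1.3, -0.0]
finger_gap: 0.0505
```

Emit:
{"api": "apply_moves", "payload": {
  "deltas": [
    [0, 0, 0, 0, -7, 0],
    [0, 0, 0, 0, -14, 0],
    [0, 0, 0, 0, -21, 0],
    [0, 0, 0, 0, -28, 0],
    [0, 0, 0, 0, -35, 0]
  ]
}}

```text
clock: 34.08
ee_pos: [0.5107, 0.2065, 0.2362]
ee_rot: [-1.292, 1.074, -1.072]
contact_force: [-0.5, 0.7, -0.4]
finger_gap: 0.0513
```

Emit:
{"api": "apply_moves", "payload": {
  "deltas": [
    [0, 0, 0, 0, -6, 0],
    [0, 0, 0, 0, -8.5, 0],
    [0, 0, 0, 0, -8.5, 0],
    [0, 0, 0, 0, -8.5, 0]
  ]
}}

```text
clock: 34.42
ee_pos: [0.5108, 0.2064, 0.2367]
ee_rot: [-1.346, 0.968, -0.967]
contact_force: [-0.0, -0.7, -0.5]
finger_gap: 0.0511
```

```bash
python3 -c "
from h import *
save('wrist','w33',None,1.5)"; python3 g.py .512 .208 .24 -71
```

```text
t 34.47 pos [510.8924 206.4719 236.9017] yaw -71.45 ydir [-0.0012 -0.0001 -1.    ] q [ 0.3839  0.2823  0.0617  1.3512  0.0003 -3.0814] F [-0.3134  0.7904  0.217 ] gap 0.0512
row [-1.1, -3.1, 1.5, 0.1, -0.5, -0.0]
```

View pics/w33.png

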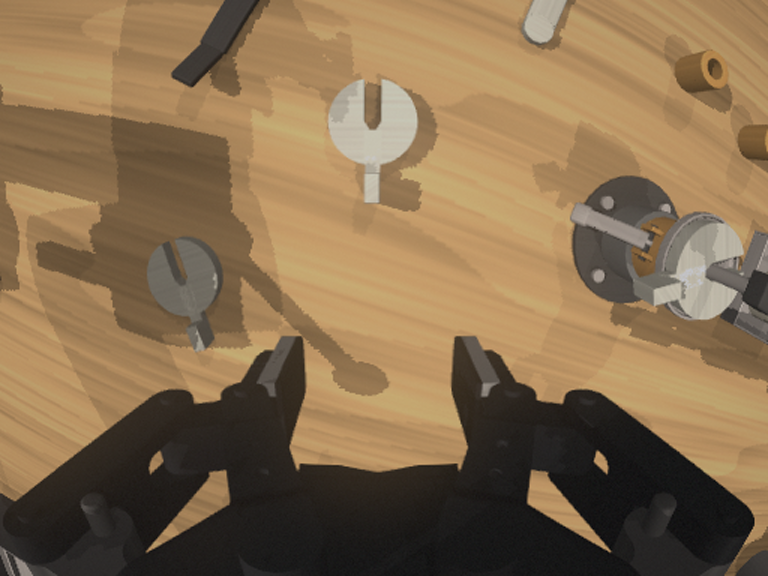

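Run:
```python
from h import *
f=np.load("pics/w33.npz")
c=f["p"][45:145,200:300,::-1]; cv2.imwrite("pics/k3.png",cv2.resize(c,None,fx=6,fy=6,interpolation=cv2.INTER_CUBIC))
```

```text
(no output)
```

View pics/k3.png

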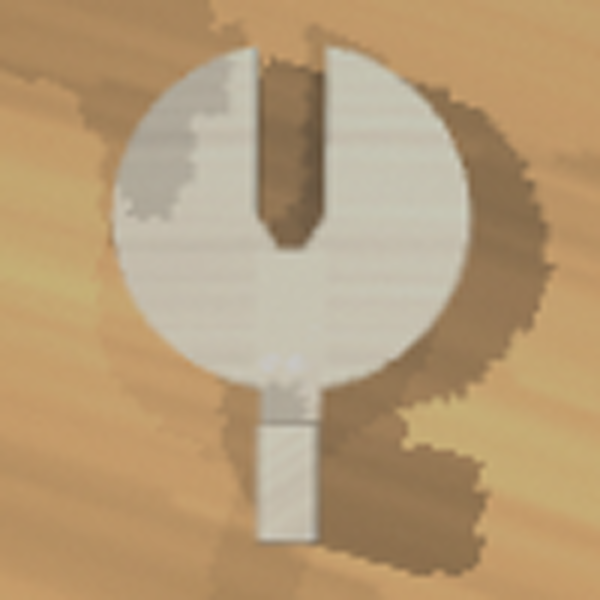

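Run:
```python
from meas import *
k=lambda x,y,z:P("w33",x,y,z,6,200,45)
L,Rr=k(113,216,.016),k(471,216,.016); m=(L+Rr)/2; print("disc",m,np.linalg.norm(L-Rr))
s1=(k(256,90,.016)+k(326,90,.016))/2; s2=(k(256,190,.016)+k(325,190,.016))/2
o=(k(258,541,.032)+k(318,541,.032))/2; i=(k(258,425,.032)+k(319,425,.032))/2
l=(o+i)/2; print("lug",l,np.linalg.norm(o-i))
for a,b in((m,o),(m,i),(s1,s2),(s1,o)):
    d=(a-b)[:2]; print(np.linalg.norm(d),np.degrees(np.arctan2(d[1],d[0])))
d=(m-l)[:2]; d/=np.linalg.norm(d); print("grip pt",l[:2]-.004*d)
```

```text
disc [0.6049 0.2426 0.016 ] 0.07183770967441112
lug [0.5535 0.2259 0.032 ] 0.02263401680482167
0.06537207706945525 18.04606426944847
0.04273824030353138 17.94820626644777
0.020755885032768297 18.304562025556912
0.09105673833769815 18.295598324554817
grip pt [0.5497 0.2246]
```

```bash
python3 g.py .5497 .2246 .06 -71.8
```

```text
t 34.47 pos [510.8924 206.4719 236.9017] yaw -71.45 ydir [-0.0012 -0.0001 -1.    ] q [ 0.3839  0.2823  0.0617  1.3512  0.0003 -3.0814] F [-0.3134  0.7904  0.217 ] gap 0.0512
row [-4.8, 176.9, 42.8, 0.1, 0.3, -0.0]
```

Emit:
{"api": "apply_moves", "payload": {
  "deltas": [
    [-4.8, 40, 10, 0, 0.3, 0],
    [-4.8, 80, 20, 0, 0.3, 0],
    [-4.8, 120, 30, 0, 0.3, 0],
    [-4.8, 155, 43, 0, 0.3, 0],
    [-4.8, 176, 43, 0, 0.3, 0]
  ]
}}

```text
clock: 34.88
ee_pos: [0.5503, 0.225, 0.0575]
ee_rot: [-1.345, 0.973, -0.97]
contact_force: [-0.4, 0.2, 0.1]
finger_gap: 0.0509
```

Emit:
{"api": "apply_moves", "payload": {
  "deltas": [
    [0, 0, 0, 0, 0, 0],
    [0, 0, 0, 0, 0, 0],
    [0, 0, 0, 0, 0, 0]
  ]
}}

```text
clock: 35.13
ee_pos: [0.5508, 0.2253, 0.0631]
ee_rot: [-1.342, 0.97, -0.971]
contact_force: [0.3, -0.3, 0.3]
finger_gap: 0.0512
```

```bash
python3 g.py .5497 .2246 .008 -71.8;python3 -c "
from h import *
save('wrist','w34',None,1.5)"
```

```text
t 35.13 pos [550.8221 225.3239  63.1415] yaw -71.67 ydir [ 0.0013  0.001  -1.    ] q [ 0.3881  0.4554 -0.1368  0.977   0.0004 -3.0734] F [ 0.3003 -0.2769  0.3241] gap 0.0512
row [0.4, 55.1, -1.4, -0.1, 0.1, -0.0]
```

View pics/w34.png

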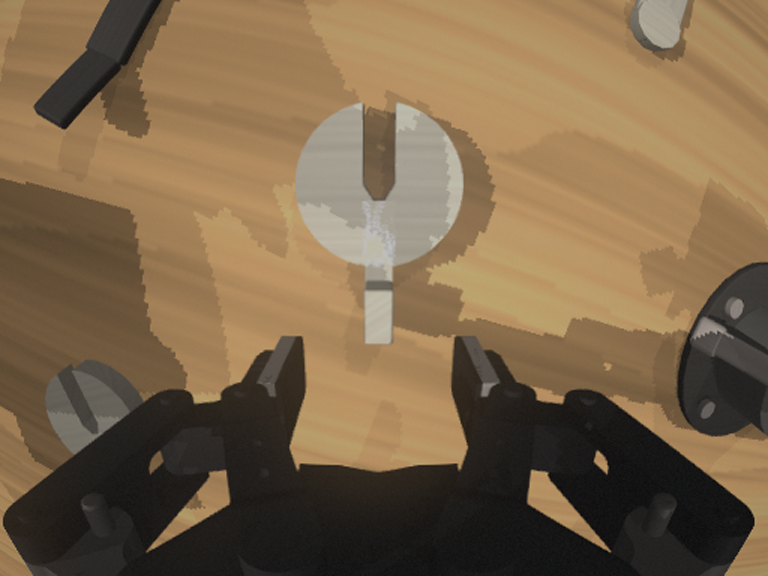

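Emit:
{"api": "apply_moves", "payload": {
  "deltas": [
    [0.5, 15, -1, 0, 0, 0],
    [0.5, 30, -1, 0, 0, 0],
    [0.5, 45, -1, 0, 0, 0],
    [0.5, 54.5, -1, 0, 0, 0],
    [0.5, 54.5, -1, 0, 0, 0]
  ]
}}

```text
clock: 35.6
ee_pos: [0.5492, 0.2242, 0.007]
ee_rot: [-1.344, 0.97, -0.97]
contact_force: [-0.6, 0.0, 0.4]
finger_gap: 0.0512
```

Emit:
{"api": "apply_moves", "payload": {
  "deltas": [
    [0, 0, 0, 0, 0, 0],
    [0, 0, 0, 0, 0, 0],
    [0, 0, 0, 0, 0, 0],
    [0, 0, 0, 0, 0, 0],
    [0, 0, 0, 0, 0, 0]
  ],
  "claw": 1
}}

```text
clock: 36.02
ee_pos: [0.5502, 0.2247, 0.0086]
ee_rot: [-1.342, 0.969, -0.97]
contact_force: [-1.5, -0.9, 5.7]
finger_gap: 0.0099
```

Emit:
{"api": "apply_moves", "payload": {
  "deltas": [
    [0, 0, 0, 0, 0, 0],
    [0, 0, 0, 0, 0, 0],
    [0, 0, 0, 0, 0, 0]
  ]
}}

```text
clock: 36.27
ee_pos: [0.5502, 0.2247, 0.0086]
ee_rot: [-1.342, 0.969, -0.97]
contact_force: [-1.8, -0.2, 5.5]
finger_gap: 0.0098
```

Emit:
{"api": "apply_moves", "payload": {
  "deltas": [
    [0, -8, 0, 0, 0, 0],
    [0, -25, 0, 0, 0, 0],
    [0, -60, 0, 0, 0, 0],
    [0, -100, 0, 0, 0, 0],
    [0, -140, 0, 0, 0, 0]
  ]
}}

```text
clock: 36.68
ee_pos: [0.5486, 0.224, 0.149]
ee_rot: [-1.345, 0.971, -0.969]
contact_force: [2.4, 0.4, -2.9]
finger_gap: 0.0094
```

Emit:
{"api": "apply_moves", "payload": {
  "deltas": [
    [0, -35, 0, 0, 0, 0],
    [0, -35, 0, 0, 0, 0],
    [0, -35, 0, 0, 0, 0]
  ]
}}

```text
clock: 36.93
ee_pos: [0.5506, 0.2248, 0.185]
ee_rot: [-1.339, 0.967, -0.971]
contact_force: [0.4, -0.0, -2.7]
finger_gap: 0.0096
```

```bash
python3 g.py;python3 -c "
from h import *
save('wrist','w35',None,1.5)"
```

```text
t 36.93 pos [550.56   224.7571 185.0024] yaw -71.63 ydir [ 0.0044  0.0022 -1.    ] q [ 0.3874  0.3714  0.0593  1.2537  0.0004 -3.0748] F [ 0.4479 -0.0113 -2.735 ] gap 0.0096
```

View pics/w35.png

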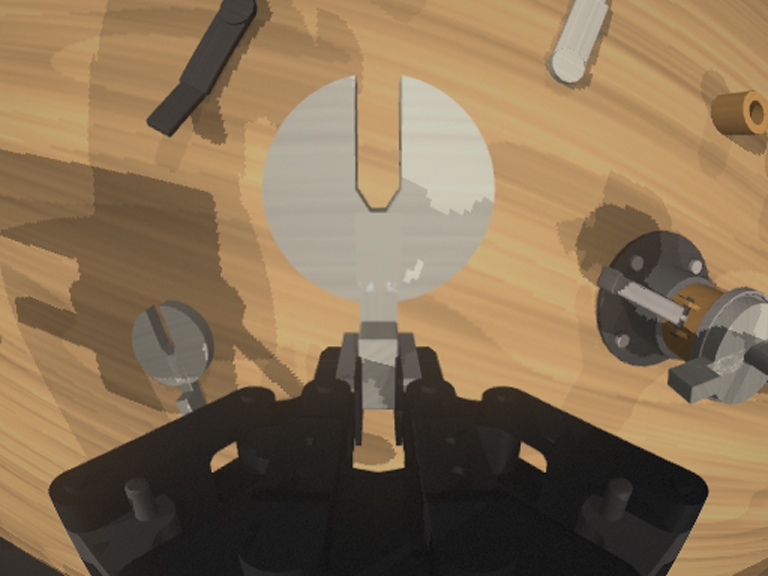

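Emit:
{"api": "apply_moves", "payload": {
  "deltas": [
    [0, -25, 0, 0, 6, 0],
    [0, -50, 0, 0, 13, 0],
    [0, -65, 0, 0, 20, 0],
    [0, -65, 0, 0, 27, 0],
    [0, -65, 0, 0, 34, 0]
  ]
}}

```text
clock: 37.4
ee_pos: [0.5492, 0.2242, 0.2464]
ee_rot: [-1.065, 1.412, -1.411]
contact_force: [0.8, 0.3, -3.8]
finger_gap: 0.0096
```

Emit:
{"api": "apply_moves", "payload": {
  "deltas": [
    [0, 0, 0, 0, 7, 0],
    [0, 0, 0, 0, 14, 0],
    [0, 0, 0, 0, 21, 0],
    [0, 0, 0, 0, 28, 0],
    [0, 0, 0, 0, 35, 0]
  ]
}}

```text
clock: 37.82
ee_pos: [0.5486, 0.2239, 0.245]
ee_rot: [-0.652, 1.829, -1.829]
contact_force: [-0.5, -0.5, -2.0]
finger_gap: 0.0098
```

```bash
python3 g.py .725 -.018 .25 -175
```

```text
t 37.82 pos [548.5646 223.9163 244.9796] yaw -140.98 ydir [-0.0038 -0.001  -1.    ] q [ 0.3873  0.3558  0.1891  1.408   0.0005 -1.8646] F [-0.5359 -0.5188 -1.9614] gap 0.0098
row [15.3, -5.4, 299.0, 0.0, 34.0, 0.2]
```

Emit:
{"api": "apply_moves", "payload": {
  "deltas": [
    [2, 0, 37, 0, 7, 0],
    [4, 0, 75, 0, 14, 0],
    [6, 0, 112, 0, 21, 0],
    [8, 0, 150, 0, 28, 0],
    [9, -2, 185, 0, 35, 0]
  ]
}}

```text
clock: 38.23
ee_pos: [0.6598, 0.0737, 0.2465]
ee_rot: [-0.082, 2.188, -2.188]
contact_force: [0.8, 1.0, -2.3]
finger_gap: 0.0101
```

```bash
python3 g.py .725 -.018 .25 150
```

```text
t 38.23 pos [659.794   73.6635 246.5024] yaw -175.98 ydir [-0.0043 -0.0001 -1.    ] q [ 0.111   0.489   0.4051  1.4911  0.0004 -1.53  ] F [ 0.8312  1.0126 -2.2843] gap 0.0101
row [-58.6, -3.8, 96.0, -0.1, 34.0, 0.2]
```

Emit:
{"api": "apply_moves", "payload": {
  "deltas": [
    [-14, 0, 23, 0, 7, 0],
    [-28, 0, 46, 0, 14, 0],
    [-43, 0, 70, 0, 21, 0],
    [-58, 0, 95, 0, 28, 0],
    [-58, 0, 95, 0, 35, 0]
  ]
}}

```text
clock: 38.65
ee_pos: [0.7264, -0.0194, 0.2451]
ee_rot: [-0.53, -1.911, 1.915]
contact_force: [-1.0, 0.7, -3.1]
finger_gap: 0.0101
```

Emit:
{"api": "apply_moves", "payload": {
  "deltas": [
    [0, 0, 0, 0, 7, 0],
    [0, 0, 0, 0, 14, 0],
    [0, 0, 0, 0, 21, 0],
    [0, 0, 0, 0, 28, 0],
    [0, 0, 0, 0, 35, 0]
  ]
}}

```text
clock: 39.07
ee_pos: [0.7243, -0.0148, 0.2464]
ee_rot: [-0.977, -1.508, 1.511]
contact_force: [-0.0, -0.6, -1.9]
finger_gap: 0.0098
```

```bash
python3 g.py .72 -.018 .25 90
```

```text
t 39.07 pos [724.2851 -14.827  246.4022] yaw 114.01 ydir [-0.0042  0.0006 -1.    ] q [-0.0207  0.6153  0.6267  1.5863  0.0005 -0.4398] F [-0.0234 -0.6168 -1.9091] gap 0.0098
row [-1.1, -3.6, 5.2, -0.2, 24.0, 0.1]
```

Emit:
{"api": "apply_moves", "payload": {
  "deltas": [
    [-0.5, 10, 2, 0, 7, 0],
    [-1, 35, 3, 0, 14, 0],
    [-1.5, 65, 4, 0, 21, 0],
    [-1.7, 92, 4.5, 0, 24, 0],
    [-1.7, 92, 4.5, 0, 24, 0]
  ]
}}

```text
clock: 39.48
ee_pos: [0.7175, -0.0181, 0.1488]
ee_rot: [-1.197, -1.203, 1.217]
contact_force: [0.6, -0.1, -4.1]
finger_gap: 0.0101
```

Emit:
{"api": "apply_moves", "payload": {
  "deltas": [
    [0, 0, 0, 0, 0, 0],
    [0, 0, 0, 0, 0, 0],
    [0, 0, 0, 0, 0, 0]
  ]
}}

```text
clock: 39.73
ee_pos: [0.7225, -0.0181, 0.1589]
ee_rot: [-1.207, -1.217, 1.214]
contact_force: [-0.6, -0.2, -1.2]
finger_gap: 0.0099
```

```bash
python3 -c "
from h import *
save('wrist','w36',None,1.5)"; python3 g.py .650 -.019 .144 90
```

```text
t 39.78 pos [722.609  -18.12   159.0722] yaw 90.44 ydir [ 0.0029  0.0004 -1.    ] q [-0.0253  0.6122  0.4004  1.3561  0.0005 -0.0329] F [-0.3216 -0.067  -1.9397] gap 0.0101
row [-0.3, 14.9, 72.7, 0.2, 0.4, 0.0]
```

View pics/w36.png

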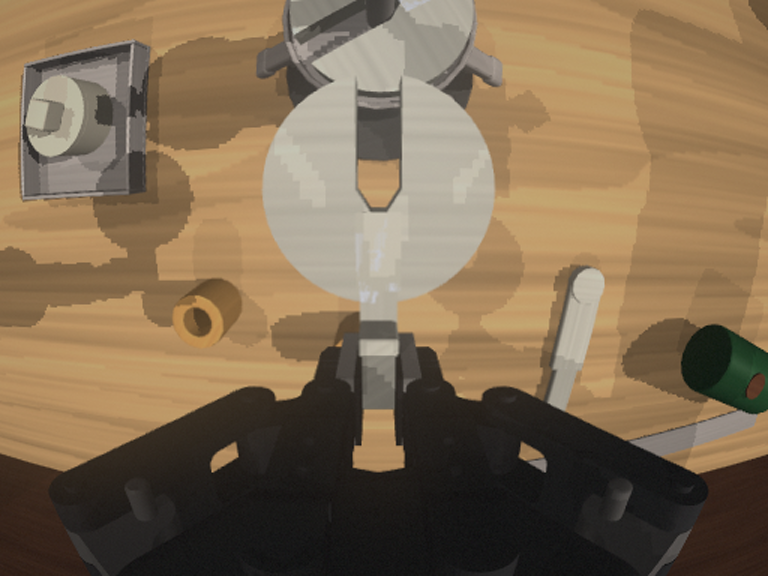

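Emit:
{"api": "apply_moves", "payload": {
  "deltas": [
    [0, 8, 8, 0, 0.3, 0],
    [0, 14.5, 18, 0, 0.3, 0],
    [0, 14.5, 28, 0, 0.3, 0],
    [0, 14.5, 28, 0, 0.3, 0],
    [0, 14.5, 28, 0, 0.3, 0]
  ]
}}

```text
clock: 40.2
ee_pos: [0.6942, -0.0183, 0.1443]
ee_rot: [-1.21, -1.212, 1.209]
contact_force: [0.5, 0.2, -2.2]
finger_gap: 0.0098
```

Emit:
{"api": "apply_moves", "payload": {
  "deltas": [
    [0, 0, 0, 0, 0, 0],
    [0, 0, 0, 0, 0, 0]
  ]
}}

```text
clock: 40.37
ee_pos: [0.6946, -0.0183, 0.1434]
ee_rot: [-1.209, -1.212, 1.209]
contact_force: [-0.5, 0.1, -2.2]
finger_gap: 0.0098
```

```bash
python3 -c "
from h import *
save('wrist','w37',None,1.5);save('scene','s37',(170,110,330,230),5)"; python3 g.py .650 -.019 .144 90
```

```text
t 40.47 pos [694.1934 -18.2745 142.9134] yaw 90.08 ydir [ 0.0008  0.0004 -1.    ] q [-0.0265  0.5668  0.2764  1.2796  0.0004 -0.0279] F [ 0.1491  0.2308 -2.162 ] gap 0.0098
row [-0.7, -1.1, 44.2, 0.0, 0.1, 0.0]
```

View pics/w37.png

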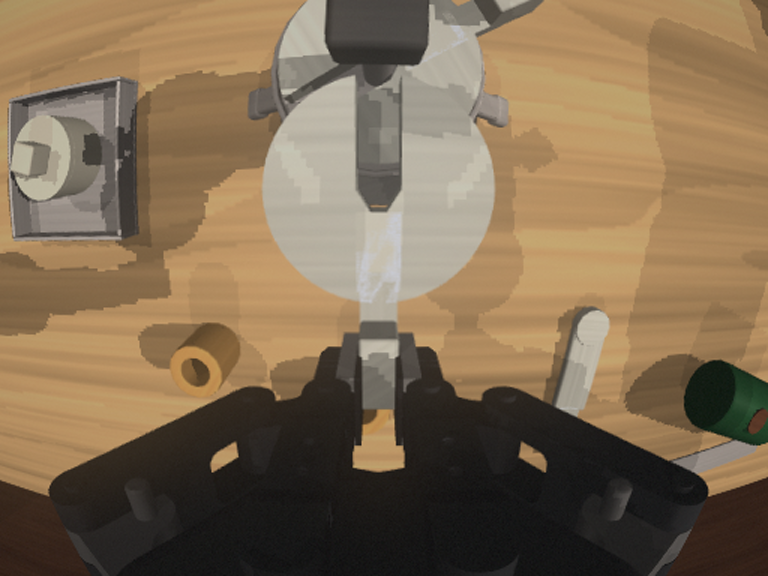

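View pics/s37.png

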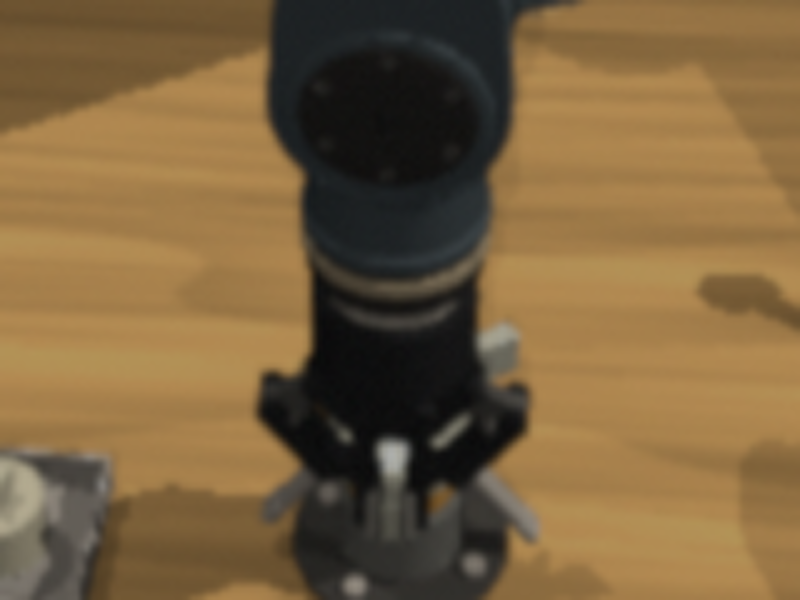

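Emit:
{"api": "apply_moves", "payload": {
  "deltas": [
    [-0.2, 0, 8, 0, 0, 0],
    [-0.2, 0, 16, 0, 0, 0],
    [-0.2, 0, 24, 0, 0, 0],
    [-0.2, 0, 32, 0, 0, 0],
    [-0.2, 0, 32, 0, 0, 0]
  ]
}}

```text
clock: 40.88
ee_pos: [0.6602, -0.0185, 0.1429]
ee_rot: [-1.208, -1.21, 1.21]
contact_force: [0.5, -0.6, -2.5]
finger_gap: 0.0101
```

Emit:
{"api": "apply_moves", "payload": {
  "deltas": [
    [0, 0, 0, 0, 0, 0],
    [0, 0, 0, 0, 0, 0]
  ]
}}

```text
clock: 41.05
ee_pos: [0.662, -0.0185, 0.1429]
ee_rot: [-1.209, -1.211, 1.209]
contact_force: [-0.5, 0.4, -1.6]
finger_gap: 0.01
```

```bash
python3 -c "
from h import *
save('wrist','w38',None,1.5)"; python3 g.py .650 -.019 .144 90
```

```text
t 41.10 pos [662.0218 -18.5148 142.819 ] yaw 90.07 ydir [ 0.0006  0.0005 -1.    ] q [-0.0282  0.5101  0.1762  1.2363  0.0005 -0.0295] F [-0.3046  0.0714 -1.749 ] gap 0.0100
row [-0.5, -1.2, 12.0, 0.0, 0.1, 0.0]
```

View pics/w38.png

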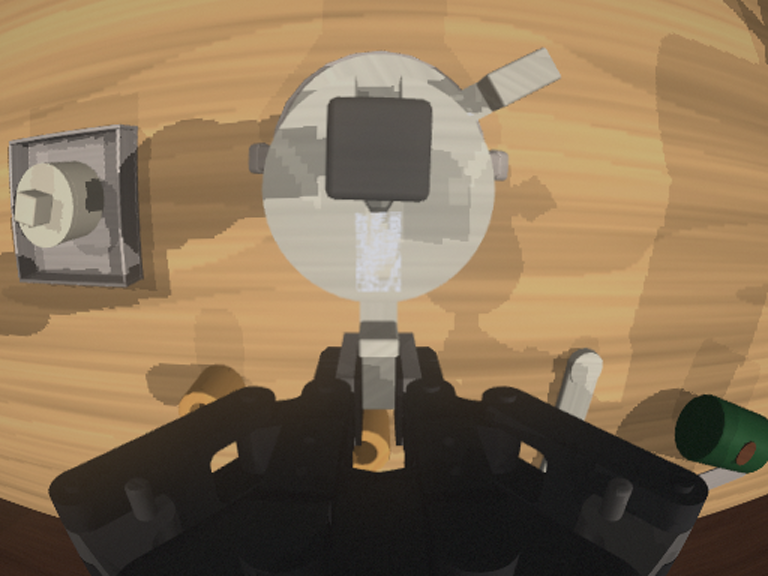

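```bash
cat > off.py <<'E'
import sys; from meas import *
def off(tag,c,dl,dr,dy,zt):
    f=np.load(f"pics/{tag}.npz"); Rt=R.from_rotvec(f["rot"]).as_matrix(); tool=lambda p:Rt.T@(p-f["pos"])*1000
    k=lambda x,y,z:P(tag,x,y,z,1.5,0,0)
    q=np.mean([k(x,y,.193) for x,y in c],0); d=(k(dl,dy,zt)+k(dr,dy,zt))/2
    print("knob",q,tool(q),"disc",tool(d),"diff",(tool(q)-tool(d))[[0,2]])
E
python3 -c "
from off import *
off('w38',[(328,97),(432,98),(430,200),(327,198)],262,495,190,.150)"
```

```text
knob [ 0.5917 -0.0189  0.193 ] [ -0.21   -50.1422  70.2154] disc [-0.327  -7.134  59.6232] diff [ 0.117  10.5922]
```

Emit:
{"api": "apply_moves", "payload": {
  "deltas": [
    [0, 0, 4, 0, 0, 0],
    [0, 0, 8, 0, 0, 0],
    [0, 0, 11, 0, 0, 0],
    [0, 0, 11, 0, 0, 0],
    [0, 0, 11, 0, 0, 0]
  ]
}}

```text
clock: 41.52
ee_pos: [0.6504, -0.0185, 0.1428]
ee_rot: [-1.208, -1.21, 1.21]
contact_force: [-0.2, -0.2, -1.9]
finger_gap: 0.0099
```

```bash
python3 -c "
from h import *
save('wrist','w39',None,1.5)"; python3 g.py .650 -.019 .144 90
```

```text
t 41.57 pos [650.6149 -18.5634 142.8032] yaw 90.07 ydir [ 0.0004  0.0005 -1.    ] q [-0.0287  0.4907  0.1428  1.2226  0.0005 -0.0299] F [-0.0107  0.6036 -2.1803] gap 0.0097
row [-0.4, -1.2, 0.6, 0.0, 0.1, 0.0]
```

View pics/w39.png

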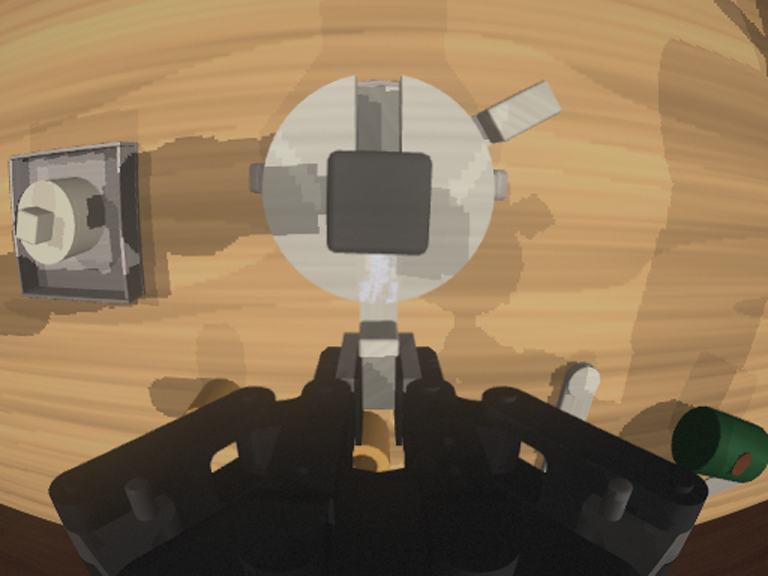

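Emit:
{"api": "apply_moves", "payload": {
  "deltas": [
    [0, 2, 0.3, 0, 0, 0],
    [0, 4, 0.3, 0, 0, 0],
    [0, 4.5, 0.3, 0, 0, 0],
    [0, 4.5, 0.3, 0, 0, 0]
  ]
}}

```text
clock: 41.9
ee_pos: [0.6503, -0.0185, 0.138]
ee_rot: [-1.208, -1.21, 1.21]
contact_force: [-0.7, 0.9, -1.2]
finger_gap: 0.0099
```

Emit:
{"api": "apply_moves", "payload": {
  "deltas": [
    [0, 0.5, 0, 0, 0, 0],
    [0, 1, 0, 0, 0, 0],
    [0, 1, 0, 0, 0, 0]
  ]
}}

```text
clock: 42.15
ee_pos: [0.6504, -0.0185, 0.1377]
ee_rot: [-1.209, -1.211, 1.209]
contact_force: [-0.8, 0.7, 3.1]
finger_gap: 0.01
```

Contact (z stopped at 137.7, as predicted). Release, lift.

Emit:
{"api": "apply_moves", "payload": {
  "deltas": [
    [0, 0, 0, 0, 0, 0],
    [0, 0, 0, 0, 0, 0],
    [0, 0, 0, 0, 0, 0],
    [0, 0, 0, 0, 0, 0],
    [0, 0, 0, 0, 0, 0]
  ],
  "claw": 0.4
}}

```text
clock: 42.57
ee_pos: [0.6503, -0.0185, 0.137]
ee_rot: [-1.208, -1.21, 1.21]
contact_force: [-0.3, -0.5, -0.4]
finger_gap: 0.0513
```

Emit:
{"api": "apply_moves", "payload": {
  "deltas": [
    [0, 0, 0, 0, 0, 0],
    [0, -20, 0, 0, 0, 0],
    [0, -60, -5, 0, 0, 0],
    [0, -95, -10, 0, 0, 0],
    [0, -120, -20, 0, 0, 0]
  ]
}}

```text
clock: 42.98
ee_pos: [0.6702, -0.0186, 0.2609]
ee_rot: [-1.21, -1.212, 1.208]
contact_force: [1.6, -0.4, -0.7]
finger_gap: 0.0511
```

```bash
python3 -c "
from h import *
save('wrist','w40',None,1.5);save('top','t40',(120,140,300,275),4.4)"; python3 g.py
```

```text
t 43.08 pos [672.9715 -18.6172 262.1192] yaw 90.07 ydir [ 0.0082  0.0002 -1.    ] q [-0.0279  0.4965  0.457   1.523   0.0005 -0.0291] F [ 0.8356  0.1768 -0.4941] gap 0.0510
```

View pics/w40.png

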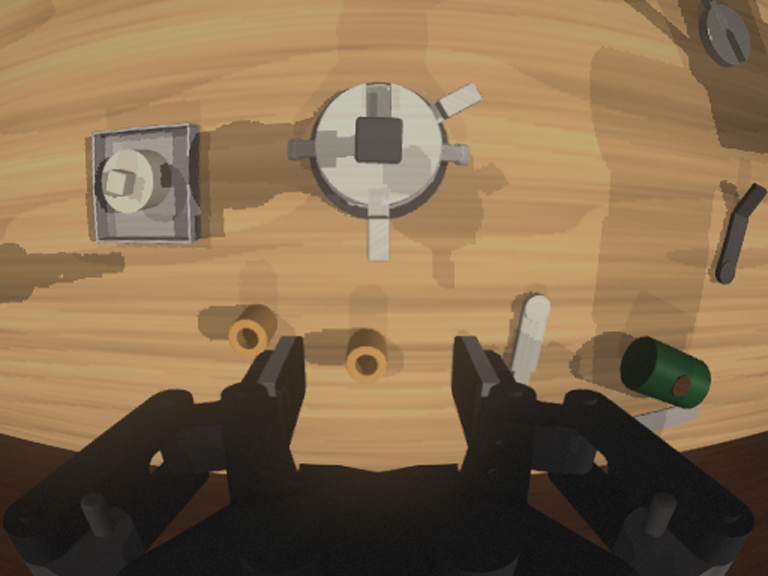

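View pics/t40.png

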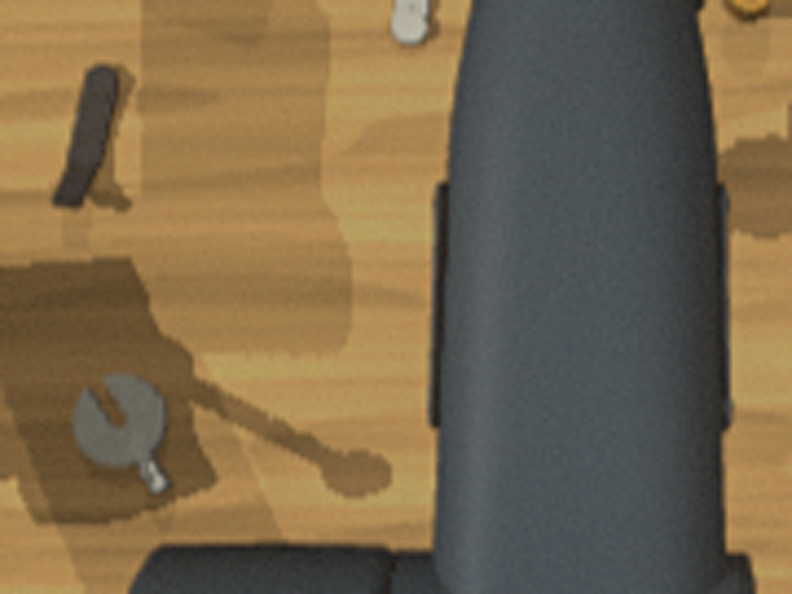

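```bash
python3 g.py .343 .308 .25 160
```

```text
t 43.08 pos [672.9715 -18.6172 262.1192] yaw 90.07 ydir [ 0.0082  0.0002 -1.    ] q [-0.0279  0.4965  0.457   1.523   0.0005 -0.0291] F [ 0.8356  0.1768 -0.4941] gap 0.0510
row [327.0, 9.5, 329.6, 0.4, -69.9, -0.3]
```

Emit:
{"api": "apply_moves", "payload": {
  "deltas": [
    [25, -5, 25, 0, -7, -0.3],
    [50, -5, 50, 0, -14, -0.3],
    [75, -5, 75, 0, -21, -0.3],
    [102, -5, 102, 0, -28, -0.3],
    [130, 0, 130, 0, -35, -0.3]
  ]
}}

```text
clock: 43.5
ee_pos: [0.5389, 0.1119, 0.2571]
ee_rot: [-0.847, -1.651, 1.643]
contact_force: [0.9, 1.1, 1.4]
finger_gap: 0.0513
```

```bash
python3 g.py .343 .308 .25 160
```

```text
t 43.50 pos [538.9319 111.9447 257.1307] yaw 125.37 ydir [-0.0009  0.0055 -1.    ] q [ 0.2017  0.2755  0.1035  1.3986  0.0055 -0.4157] F [0.8633 1.1366 1.3617] gap 0.0513
row [273.2, 8.4, 46.3, 0.2, -34.6, 0.2]
```

Emit:
{"api": "apply_moves", "payload": {
  "deltas": [
    [39, 0, 6, 0, -7, 0],
    [78, 0, 12, 0, -14, 0],
    [117, 0, 20, 0, -21, 0],
    [156, 0, 28, 0, -28, 0],
    [195, 0, 34, 0, -35, 0.2]
  ]
}}

```text
clock: 43.92
ee_pos: [0.3982, 0.2519, 0.2577]
ee_rot: [-0.352, -2.039, 2.032]
contact_force: [0.7, -0.0, 0.1]
finger_gap: 0.0514
```

```bash
python3 g.py .343 .308 .25 195
```

```text
t 43.92 pos [398.2226 251.8572 257.7282] yaw 160.39 ydir [ 0.0007  0.003  -1.    ] q [ 0.5625  0.136  -0.0759  1.3566  0.0022 -0.666 ] F [ 0.7031 -0.0499  0.1485] gap 0.0514
row [70.9, 7.9, -34.3, 0.2, -34.6, -0.0]
```

Emit:
{"api": "apply_moves", "payload": {
  "deltas": [
    [20, 0, -10, 0, -7, 0],
    [40, 0, -20, 0, -14, 0],
    [60, 0, -30, 0, -21, 0],
    [71, 5, -34, 0.1, -28, 0],
    [71, 8, -34, 0.2, -35, 0]
  ]
}}

```text
clock: 44.33
ee_pos: [0.3432, 0.3086, 0.2497]
ee_rot: [-0.283, 2.076, -2.076]
contact_force: [-0.0, 0.7, 0.2]
finger_gap: 0.051
```

Emit:
{"api": "apply_moves", "payload": {
  "deltas": [
    [0, 0, 0, 0, -7, 0],
    [0, 0, 0, 0, -14, 0],
    [0, 0, 0, 0, -21, 0],
    [0, 0, 0, 0, -28, 0],
    [0, 0, 0, 0, -35, 0]
  ]
}}

```text
clock: 44.75
ee_pos: [0.3447, 0.3073, 0.2497]
ee_rot: [-0.799, 1.696, -1.698]
contact_force: [-0.4, -0.1, -0.4]
finger_gap: 0.0514
```

Emit:
{"api": "apply_moves", "payload": {
  "deltas": [
    [0, 0, 0, 0, -7, 0],
    [0, 0, 0, 0, -14, 0],
    [0, 0, 0, 0, -21, 0],
    [0, 0, 0, 0, -28, 0],
    [0, 0, 0, 0, -35, 0]
  ]
}}

```text
clock: 45.17
ee_pos: [0.3448, 0.3073, 0.2497]
ee_rot: [-1.17, 1.267, -1.269]
contact_force: [0.7, 0.4, -0.1]
finger_gap: 0.0516
```

```bash
python3 g.py .343 .308 .23 -57
```

```text
t 45.17 pos [344.7759 307.2594 249.7482] yaw -94.58 ydir [ 0.0005 -0.0006 -1.    ] q [ 0.7285  0.1238 -0.1108  1.3363 -0.0008 -2.3332] F [ 0.6666  0.4236 -0.1052] gap 0.0516
row [-0.6, 19.7, -1.8, -0.0, -37.6, 0.0]
```

Emit:
{"api": "apply_moves", "payload": {
  "deltas": [
    [0, 0, 0, 0, -7, 0],
    [0, 5, 0, 0, -14, 0],
    [0, 10, 0, 0, -21, 0],
    [0, 15, 0, 0, -28, 0],
    [0, 18, 0, 0, -35, 0]
  ]
}}

```text
clock: 45.58
ee_pos: [0.3447, 0.3071, 0.2313]
ee_rot: [-1.415, 0.809, -0.811]
contact_force: [-0.2, 0.0, 0.1]
finger_gap: 0.0515
```

Emit:
{"api": "apply_moves", "payload": {
  "deltas": [
    [0, 0, 0, 0, -2, 0],
    [0, 0, 0, 0, -2, 0],
    [0, 0, 0, 0, -2, 0],
    [0, 0, 0, 0, -2, 0]
  ]
}}

```text
clock: 45.92
ee_pos: [0.345, 0.3074, 0.2322]
ee_rot: [-1.423, 0.788, -0.79]
contact_force: [0.4, 0.3, 0.3]
finger_gap: 0.0512
```

```bash
python3 g.py .343 .308 .23 -57; python3 -c "
from h import *
st,p,d=save('wrist','w41',None,1.5)"
```

```text
t 45.92 pos [345.0143 307.4415 232.1688] yaw -58.02 ydir [ 0.001  -0.0003 -1.    ] q [ 0.7284  0.1298 -0.1488  1.2917 -0.0009 -2.9712] F [0.3962 0.3141 0.3104] gap 0.0512
row [-1.5, 2.2, -1.4, -0.0, -1.0, 0.0]
```

View pics/w41.png

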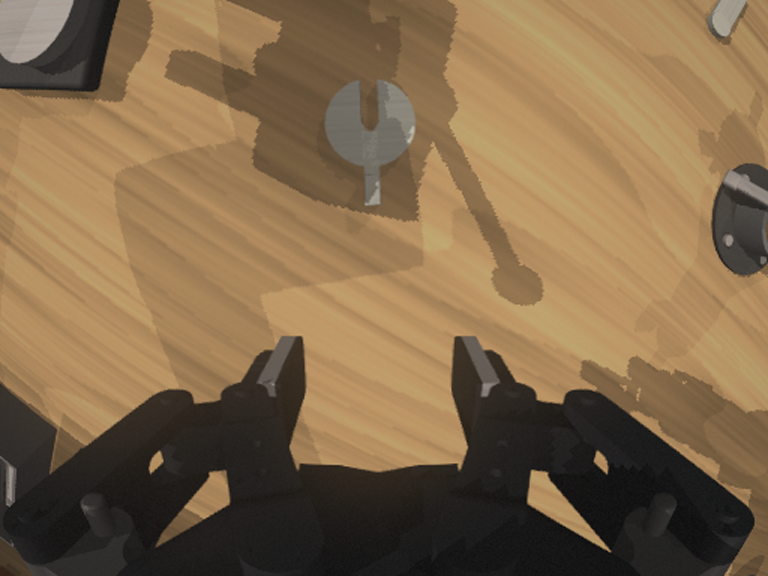

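Run:
```python
from h import *
f=np.load("pics/w41.npz")
c=f["p"][45:145,200:300,::-1]; cv2.imwrite("pics/k4.png",cv2.resize(np.clip(c*1.5,0,255).astype(np.uint8),None,fx=6,fy=6,interpolation=cv2.INTER_CUBIC))
```

```text
(no output)
```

View pics/k4.png

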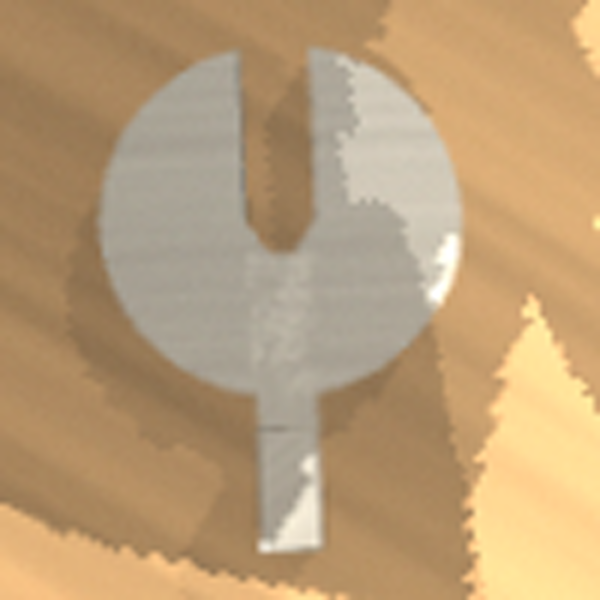

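```bash
python3 - <<'E'
from meas import *
k=lambda x,y,z:P("w41",x,y,z,6,200,45)
L,Rr=k(99,220,.016),k(462,220,.016); m=(L+Rr)/2; print("disc",m,np.linalg.norm(L-Rr))
s1=(k(239,90,.016)+k(311,90,.016))/2; s2=(k(243,195,.016)+k(314,195,.016))/2
o=(k(261,551,.032)+k(323,548,.032))/2; i=(k(257,430,.032)+k(318,428,.032))/2
l=(o+i)/2; print("lug",l,np.linalg.norm(o-i))
for a,b in((m,o),(m,i),(s1,s2),(s1,o)):
    d=(a-b)[:2]; print(np.linalg.norm(d),np.degrees(np.arctan2(d[1],d[0])))
d=(m-l)[:2]; d/=np.linalg.norm(d); print("grip pt",l[:2]-.004*d)
E
python3 g.py .3763 .3293 .06 -55
```

```text
disc [0.4263 0.3659 0.016 ] 0.07199156067919907
lug [0.3817 0.3357 0.032 ] 0.023232223888912575
0.06548849924330677 34.138408712334794
0.042256350180143655 34.20263010551747
0.021549825912057972 33.8449558145618
0.09170659358891753 34.16860766269981
grip pt [0.3784 0.3334]
t 45.97 pos [345.0801 307.4645 232.2566] yaw -58.01 ydir [ 0.0011 -0.0002 -1.    ] q [ 0.7284  0.1297 -0.1486  1.2917 -0.0008 -2.9715] F [-0.704   0.129   0.3597] gap 0.0513
row [-2.1, 172.3, 37.9, -0.0, -3.0, 0.0]
```

```bash
python3 g.py .3784 .3334 .06 -55.85
```

```text
t 45.97 pos [345.0801 307.4645 232.2566] yaw -58.01 ydir [ 0.0011 -0.0002 -1.    ] q [ 0.7284  0.1297 -0.1486  1.2917 -0.0008 -2.9715] F [-0.704   0.129   0.3597] gap 0.0513
row [-4.5, 172.3, 41.9, -0.0, -2.2, 0.0]
```

Emit:
{"api": "apply_moves", "payload": {
  "deltas": [
    [-4.5, 40, 10, 0, -2.2, 0],
    [-4.5, 80, 20, 0, -2.2, 0],
    [-4.5, 120, 30, 0, -2.2, 0],
    [-4.5, 150, 42, 0, -2.2, 0],
    [-4.5, 171, 42, 0, -2.2, 0]
  ]
}}

```text
clock: 46.38
ee_pos: [0.3792, 0.3339, 0.0586]
ee_rot: [-1.435, 0.759, -0.76]
contact_force: [-0.0, -0.4, 0.6]
finger_gap: 0.0516
```

Emit:
{"api": "apply_moves", "payload": {
  "deltas": [
    [0, 0, 0, 0, 0, 0],
    [0, 0, 0, 0, 0, 0],
    [0, 0, 0, 0, 0, 0]
  ]
}}

```text
clock: 46.63
ee_pos: [0.3789, 0.334, 0.0626]
ee_rot: [-1.433, 0.757, -0.76]
contact_force: [0.4, 0.7, -0.0]
finger_gap: 0.0512
```

```bash
python3 g.py .3784 .3334 .0085 -55.85;python3 -c "
from h import *
save('wrist','w42',None,1.5)"
```

```text
t 46.63 pos [378.8806 333.9714  62.5995] yaw -55.75 ydir [ 0.002   0.0006 -1.    ] q [ 0.723   0.3211 -0.3599  0.8878 -0.0008 -3.0164] F [ 0.3988  0.6589 -0.042 ] gap 0.0512
row [0.2, 54.1, -0.8, -0.1, 0.1, 0.0]
```

View pics/w42.png

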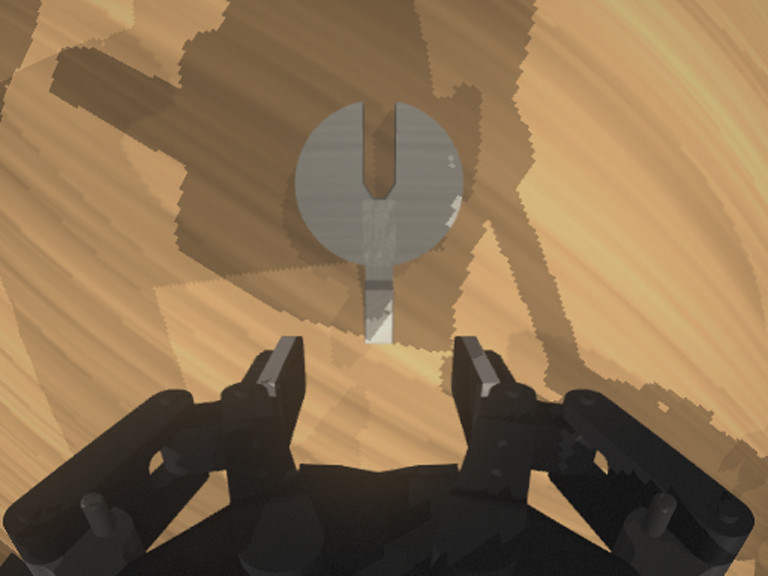

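Aligned. Descend, grip, lift.

Emit:
{"api": "apply_moves", "payload": {
  "deltas": [
    [0.3, 15, -0.5, 0, 0, 0],
    [0.3, 30, -0.5, 0, 0, 0],
    [0.3, 45, -0.5, 0, 0, 0],
    [0.3, 54, -0.5, 0, 0, 0],
    [0.3, 54, -0.5, 0, 0, 0]
  ]
}}

```text
clock: 47.1
ee_pos: [0.3781, 0.3329, 0.0072]
ee_rot: [-1.434, 0.758, -0.759]
contact_force: [-0.0, -0.4, -0.6]
finger_gap: 0.0513
```

Emit:
{"api": "apply_moves", "payload": {
  "deltas": [
    [0, 0, 0, 0, 0, 0],
    [0, 0, 0, 0, 0, 0],
    [0, 0, 0, 0, 0, 0],
    [0, 0, 0, 0, 0, 0],
    [0, 0, 0, 0, 0, 0]
  ],
  "claw": 1
}}

```text
clock: 47.52
ee_pos: [0.3788, 0.3335, 0.0085]
ee_rot: [-1.432, 0.757, -0.76]
contact_force: [-1.2, -0.4, 6.9]
finger_gap: 0.0096
```

Emit:
{"api": "apply_moves", "payload": {
  "deltas": [
    [0, 0, 0, 0, 0, 0],
    [0, 0, 0, 0, 0, 0],
    [0, 0, 0, 0, 0, 0]
  ]
}}

```text
clock: 47.77
ee_pos: [0.3789, 0.3336, 0.0085]
ee_rot: [-1.432, 0.757, -0.759]
contact_force: [-1.8, -0.0, 7.2]
finger_gap: 0.01
```

Emit:
{"api": "apply_moves", "payload": {
  "deltas": [
    [0, -8, 0, 0, 0, 0],
    [0, -25, 0, 0, 0, 0],
    [0, -60, 0, 0, 0, 0],
    [0, -100, 0, 0, 0, 0],
    [0, -140, 0, 0, 0, 0]
  ]
}}

```text
clock: 48.18
ee_pos: [0.3774, 0.3324, 0.1492]
ee_rot: [-1.435, 0.758, -0.759]
contact_force: [1.4, 1.8, -2.5]
finger_gap: 0.01
```

Emit:
{"api": "apply_moves", "payload": {
  "deltas": [
    [0, -40, 0, 0, 0, 0],
    [0, -80, 0, 0, 0, 0],
    [0, -100, 0, 0, 0, 0],
    [0, -100, 0, 0, 0, 0]
  ]
}}

```text
clock: 48.52
ee_pos: [0.3794, 0.3343, 0.253]
ee_rot: [-1.426, 0.754, -0.761]
contact_force: [0.0, 0.5, -1.7]
finger_gap: 0.0098
```

```bash
python3 g.py .46 .1 .26 -155;python3 -c "
from h import *
save('wrist','w43',None,1.5)"
```

```text
t 48.52 pos [379.4192 334.2984 253.021 ] yaw -55.73 ydir [ 0.0073  0.0053 -1.    ] q [ 0.7228  0.1916 -0.0192  1.351  -0.0009 -3.0169] F [ 0.0423  0.5059 -1.7202] gap 0.0098
row [239.0, -7.6, -65.3, -0.4, 99.3, -0.5]
```

View pics/w43.png

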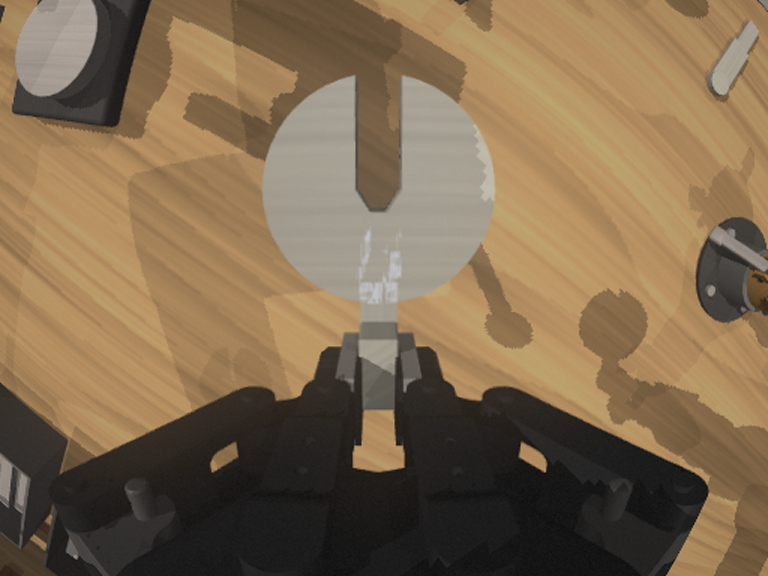

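Emit:
{"api": "apply_moves", "payload": {
  "deltas": [
    [0, 0, 0, 0, 7, 0],
    [0, 0, 0, 0, 14, 0],
    [0, 0, 0, 0, 21, 0],
    [0, 0, 0, 0, 28, 0],
    [0, 0, 0, 0, 35, 0]
  ]
}}

```text
clock: 48.98
ee_pos: [0.3772, 0.3324, 0.2457]
ee_rot: [-1.203, 1.223, -1.224]
contact_force: [0.4, 0.1, -1.6]
finger_gap: 0.0096
```

Emit:
{"api": "apply_moves", "payload": {
  "deltas": [
    [0, 0, 0, 0, 7, 0],
    [0, 0, 0, 0, 14, 0],
    [0, 0, 0, 0, 21, 0],
    [0, 0, 0, 0, 28, 0],
    [0, 0, 0, 0, 35, 0]
  ]
}}

```text
clock: 49.4
ee_pos: [0.3773, 0.3324, 0.2457]
ee_rot: [-0.845, 1.655, -1.658]
contact_force: [0.4, -0.3, -2.7]
finger_gap: 0.0101
```

Emit:
{"api": "apply_moves", "payload": {
  "deltas": [
    [0, 0, 0, 0, 7, 0],
    [0, 0, 0, 0, 14, 0],
    [0, 0, 0, 0, 21, 0],
    [0, 0, 0, 0, 28, 0],
    [0, 0, 0, 0, 35, 0]
  ]
}}

```text
clock: 49.82
ee_pos: [0.3773, 0.3325, 0.2458]
ee_rot: [-0.342, 2.041, -2.045]
contact_force: [-1.6, 0.0, -1.1]
finger_gap: 0.0097
```

Emit:
{"api": "apply_moves", "payload": {
  "deltas": [
    [0, 0, 0, 0, 7, 0],
    [0, 0, 0, 0, 14, 0],
    [0, 0, 0, 0, 21, 0],
    [0, 0, 0, 0, 28, 0],
    [0, 0, 0, 0, 35, 0]
  ]
}}

```text
clock: 50.23
ee_pos: [0.3773, 0.3325, 0.2457]
ee_rot: [-0.292, -2.068, 2.073]
contact_force: [0.2, 0.1, -2.3]
finger_gap: 0.01
```

Emit:
{"api": "apply_moves", "payload": {
  "deltas": [
    [0, 0, 0, 0, 7, 0],
    [0, 0, 0, 0, 14, 0],
    [0, 0, 0, 0, 21, 0],
    [0, 0, 0, 0, 28, 0],
    [0, 0, 0, 0, 35, 0]
  ]
}}

```text
clock: 50.65
ee_pos: [0.3773, 0.3325, 0.2458]
ee_rot: [-0.807, -1.687, 1.692]
contact_force: [-0.5, 0.2, -1.8]
finger_gap: 0.0101
```

Emit:
{"api": "apply_moves", "payload": {
  "deltas": [
    [0, 0, 0, 0, 7, 0],
    [0, 0, 0, 0, 14, 0],
    [0, 0, 0, 0, 21, 0],
    [0, 0, 0, 0, 28, 0],
    [0, 0, 0, 0, 35, 0]
  ]
}}

```text
clock: 51.07
ee_pos: [0.3773, 0.3324, 0.2457]
ee_rot: [-1.177, -1.258, 1.262]
contact_force: [1.3, 0.5, -1.9]
finger_gap: 0.01
```

```bash
python3 g.py .42 .0 .25 54
```

```text
t 51.07 pos [377.3221 332.4433 245.7414] yaw 93.92 ydir [-0.001  -0.0021 -1.    ] q [ 0.7228  0.1974 -0.0303  1.3454 -0.0009  0.6543] F [ 1.3474  0.5134 -1.8741] gap 0.0100
row [-334.6, -3.6, -19.8, -0.0, 39.9, -0.1]
```

Emit:
{"api": "apply_moves", "payload": {
  "deltas": [
    [-38, 0, -2, 0, 7, 0],
    [-76, 0, -4, 0, 14, 0],
    [-114, 0, -6, 0, 21, 0],
    [-152, -2, -8, 0, 28, 0],
    [-190, -4, -10, 0, 35, 0]
  ]
}}

```text
clock: 51.48
ee_pos: [0.401, 0.1425, 0.2499]
ee_rot: [-1.418, -0.8, 0.803]
contact_force: [0.6, -0.6, -2.3]
finger_gap: 0.0097
```

```bash
python3 g.py .47 -.08 .25 24
```

```text
t 51.48 pos [400.963  142.4876 249.9464] yaw 58.97 ydir [-0.0014 -0.0012 -1.    ] q [ 0.3419  0.0624 -0.18    1.3301 -0.0006  0.8835] F [ 0.5802 -0.6473 -2.3378] gap 0.0097
row [-155.0, 0.1, -173.9, -0.0, 35.0, -0.1]
```

Emit:
{"api": "apply_moves", "payload": {
  "deltas": [
    [-26, 0, -29, 0, 7, 0],
    [-52, 0, -58, 0, 14, 0],
    [-79, 0, -88, 0, 21, 0],
    [-105, 0, -117, 0, 28, 0],
    [-130, 0, -146, 0, 35, 0]
  ]
}}

```text
clock: 51.9
ee_pos: [0.4604, -0.044, 0.2502]
ee_rot: [-1.546, -0.327, 0.328]
contact_force: [0.7, 1.3, -2.1]
finger_gap: 0.0096
```

```bash
python3 g.py .52 -.143 .25 -11
```

```text
t 51.90 pos [460.3862 -44.0359 250.2484] yaw 23.91 ydir [-0.001 -0.    -1.   ] q [-0.0953  0.1255 -0.1074  1.3388 -0.0001  1.0583] F [ 0.6722  1.3298 -2.1206] gap 0.0096
row [14.4, 0.2, -114.6, -0.0, 34.9, -0.1]
```

Emit:
{"api": "apply_moves", "payload": {
  "deltas": [
    [4, 0, -28, 0, 7, 0],
    [8, 0, -56, 0, 14, 0],
    [11, 0, -84, 0, 21, 0],
    [14, 0, -108, 0, 28, 0],
    [14, 0, -108, 0, 35, 0]
  ]
}}

```text
clock: 52.32
ee_pos: [0.5195, -0.1379, 0.2492]
ee_rot: [-1.566, 0.155, -0.153]
contact_force: [0.2, -0.5, -2.9]
finger_gap: 0.0101
```

Emit:
{"api": "apply_moves", "payload": {
  "deltas": [
    [0, 0, 0, 0, 7, 0],
    [0, 0, 0, 0, 14, 0],
    [0, 0, 0, 0, 19, 0],
    [0, 0, 0, 0, 19, 0],
    [0, 0, 0, 0, 19, 0]
  ]
}}

```text
clock: 52.73
ee_pos: [0.5177, -0.1346, 0.2504]
ee_rot: [-1.533, 0.405, -0.404]
contact_force: [0.2, -0.0, -2.4]
finger_gap: 0.0096
```

```bash
python3 g.py .5277 -.130 .175 -30
```

```text
t 52.73 pos [ 517.6942 -134.5503  250.3717] yaw -29.57 ydir [-0.0011  0.0004 -1.    ] q [-0.2543  0.2508  0.0523  1.3734  0.0001  1.8325] F [ 0.165  -0.0306 -2.3779] gap 0.0096
row [6.5, 75.4, 8.9, 0.0, 0.4, -0.1]
```

Emit:
{"api": "apply_moves", "payload": {
  "deltas": [
    [6.5, 20, 6, 0, 0.4, 0],
    [6.5, 50, 6, 0, 0.4, 0],
    [6.5, 75, 6, 0, 0.4, 0],
    [6.5, 83, 6, 0, 0.4, 0],
    [6.5, 83, 6, 0, 0.4, 0]
  ]
}}

```text
clock: 53.15
ee_pos: [0.5254, -0.1322, 0.1663]
ee_rot: [-1.532, 0.413, -0.407]
contact_force: [0.5, 0.5, -0.7]
finger_gap: 0.0096
```

Emit:
{"api": "apply_moves", "payload": {
  "deltas": [
    [0, 0, 0, 0, 0, 0],
    [0, 0, 0, 0, 0, 0],
    [0, 0, 0, 0, 0, 0]
  ]
}}

```text
clock: 53.4
ee_pos: [0.528, -0.1329, 0.1701]
ee_rot: [-1.531, 0.409, -0.415]
contact_force: [0.6, -0.1, -1.7]
finger_gap: 0.0097
```

```bash
python3 -c "
from h import *
save('wrist','w44',None,1.5)"; python3 g.py .5627 -.0694 .160 -30
```

```text
t 53.45 pos [ 527.8871 -132.9216  169.9673] yaw -30.11 ydir [ 0.0034 -0.0007 -1.    ] q [-0.2467  0.2956 -0.0933  1.1784  0.0001  1.8496] F [ 0.8625  0.0204 -1.7591] gap 0.0097
row [-1.8, 10.0, 72.4, -0.1, -0.1, 0.2]
```

View pics/w44.png

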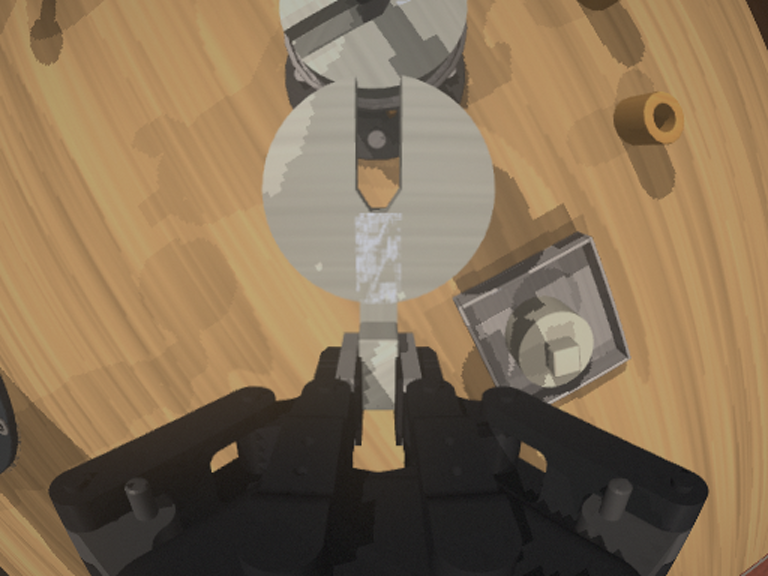

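Emit:
{"api": "apply_moves", "payload": {
  "deltas": [
    [-1.8, 5, 8, 0, 0, 0.1],
    [-1.8, 10, 16, 0, 0, 0.1],
    [-1.8, 10, 25, 0, 0, 0.1],
    [-1.8, 10, 25, 0, 0, 0.1],
    [-1.8, 10, 25, 0, 0, 0.1]
  ]
}}

```text
clock: 53.87
ee_pos: [0.5384, -0.1094, 0.1584]
ee_rot: [-1.531, 0.412, -0.41]
contact_force: [0.4, -0.3, -1.7]
finger_gap: 0.0101
```

Emit:
{"api": "apply_moves", "payload": {
  "deltas": [
    [0, 0, 0, 0, 0, 0],
    [0, 0, 0, 0, 0, 0]
  ]
}}

```text
clock: 54.03
ee_pos: [0.5381, -0.1102, 0.1586]
ee_rot: [-1.531, 0.412, -0.412]
contact_force: [0.1, -0.3, -2.3]
finger_gap: 0.0096
```

```bash
python3 -c "
from h import *
save('wrist','w45',None,1.5); save('scene','s45',(170,110,330,230),5)"; python3 g.py .5627 -.0694 .160 -30
```

```text
t 54.13 pos [ 538.0542 -110.3775  158.6622] yaw -30.15 ydir [-0.0004  0.0006 -1.    ] q [-0.2026  0.3131 -0.098   1.1602  0.0005  1.8943] F [ 1.1379  1.2433 -3.7374] gap 0.0102
row [0.7, -1.3, 47.8, -0.0, -0.1, -0.0]
```

View pics/w45.png

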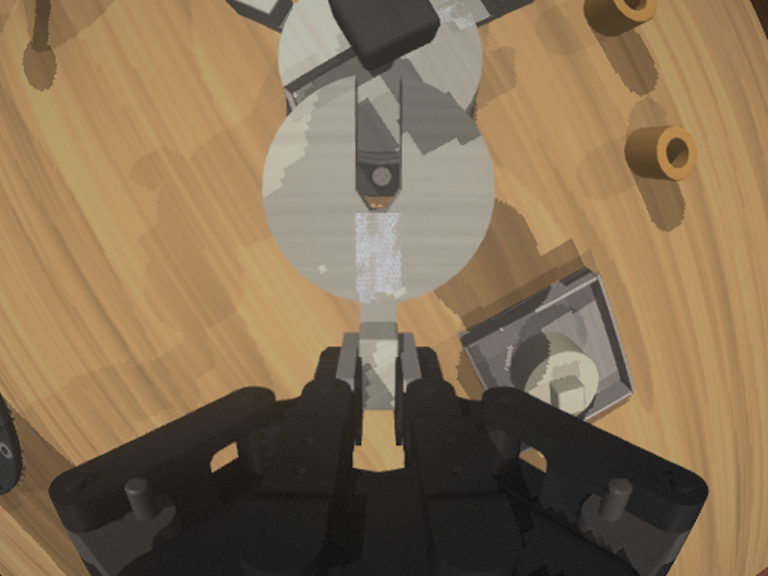

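View pics/s45.png

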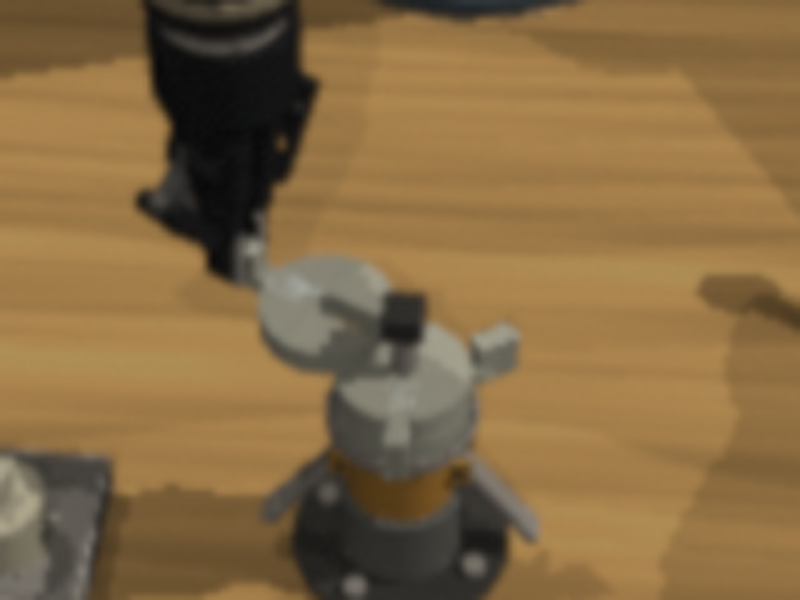

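Emit:
{"api": "apply_moves", "payload": {
  "deltas": [
    [0.4, 0, 8, 0, 0, 0],
    [0.4, 0, 16, 0, 0, 0],
    [0.4, 0, 24, 0, 0, 0],
    [0.4, 0, 34, 0, 0, 0],
    [0.4, 0, 34, 0, 0, 0]
  ]
}}

```text
clock: 54.55
ee_pos: [0.5566, -0.0792, 0.1585]
ee_rot: [-1.53, 0.411, -0.411]
contact_force: [-0.6, -0.5, -1.0]
finger_gap: 0.01
```

Emit:
{"api": "apply_moves", "payload": {
  "deltas": [
    [0, 0, 0, 0, 0, 0],
    [0, 0, 0, 0, 0, 0]
  ]
}}

```text
clock: 54.72
ee_pos: [0.5555, -0.0807, 0.1584]
ee_rot: [-1.531, 0.412, -0.411]
contact_force: [-0.6, 0.9, -1.4]
finger_gap: 0.0102
```

```bash
python3 -c "
from h import *
save('wrist','w46',None,1.5)"; python3 g.py .5627 -.0694 .160 -30
```

```text
t 54.77 pos [555.3517 -80.9264 158.4824] yaw -30.12 ydir [-0.0008  0.0006 -1.    ] q [-0.145   0.3331 -0.0687  1.1698  0.0005  1.9514] F [ 0.608   0.1061 -2.5845] gap 0.0097
row [0.6, -1.5, 13.7, -0.0, -0.1, -0.1]
```

View pics/w46.png

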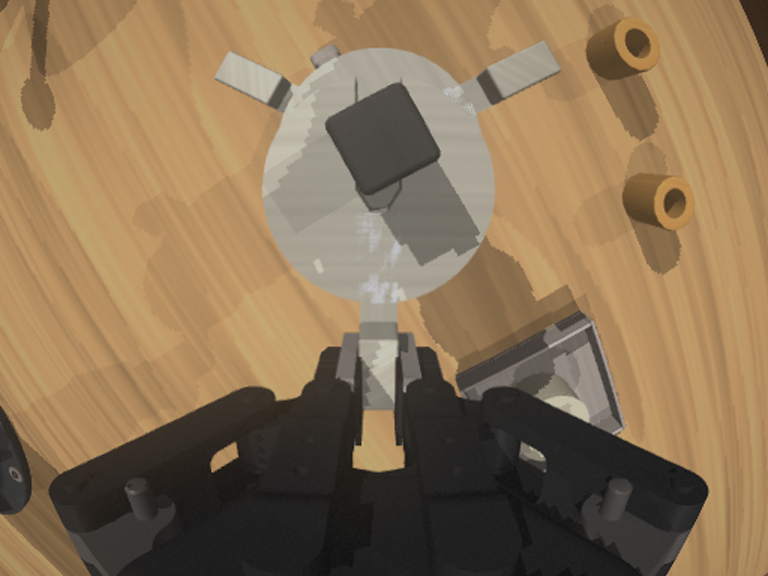

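```bash
python3 -c "
from off import *
off('w46',[(326,124),(403,83),(440,153),(371,193)],262,495,190,.166)"
```

```text
knob [ 0.5923 -0.0194  0.193 ] [  1.1302 -34.5538  71.5529] disc [-0.3926 -7.5537 58.0032] diff [ 1.5228 13.5497]
```

Emit:
{"api": "apply_moves", "payload": {
  "deltas": [
    [0.9, 0, 4, 0, 0, 0],
    [0.9, 0, 8, 0, 0, 0],
    [0.9, 0, 13, 0, 0, 0],
    [0.9, 0, 13, 0, 0, 0],
    [0.9, 0, 13, 0, 0, 0]
  ]
}}

```text
clock: 55.18
ee_pos: [0.5629, -0.0699, 0.1585]
ee_rot: [-1.531, 0.412, -0.411]
contact_force: [0.9, -0.1, -1.7]
finger_gap: 0.0103
```

```bash
python3 -c "
from h import *
save('wrist','w47',None,1.5)"; python3 g.py .5627 -.0694 .160 -30
```

```text
t 55.23 pos [562.8352 -70.0094 158.5331] yaw -30.11 ydir [-0.0006  0.0007 -1.    ] q [-0.1241  0.3428 -0.054   1.1746  0.0007  1.9722] F [ 0.0543  0.9107 -1.745 ] gap 0.0101
row [-0.4, -1.5, 0.5, -0.0, -0.1, -0.0]
```

View pics/w47.png

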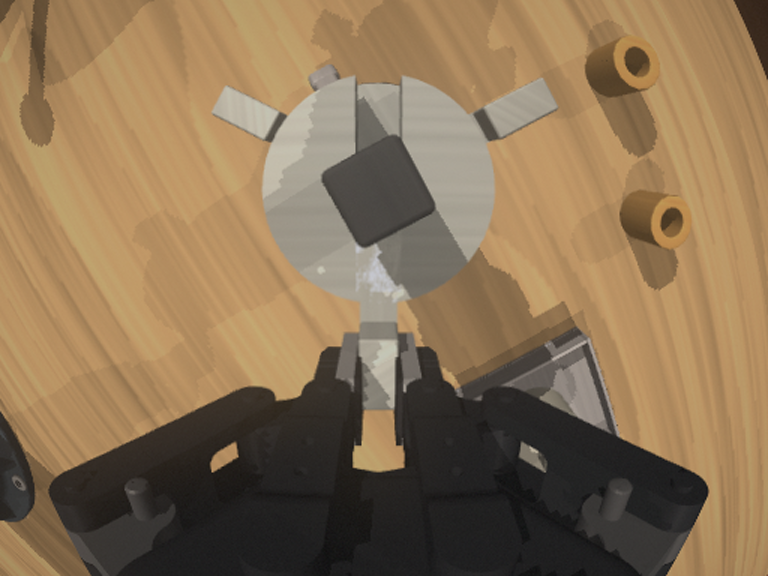

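Emit:
{"api": "apply_moves", "payload": {
  "deltas": [
    [0, 2, 0.3, 0, 0, 0],
    [0, 4, 0.3, 0, 0, 0],
    [0, 4.7, 0.3, 0, 0, 0],
    [0, 4.7, 0.3, 0, 0, 0]
  ]
}}

```text
clock: 55.57
ee_pos: [0.5629, -0.07, 0.1539]
ee_rot: [-1.531, 0.413, -0.412]
contact_force: [0.1, -0.0, -0.9]
finger_gap: 0.01
```

Emit:
{"api": "apply_moves", "payload": {
  "deltas": [
    [0, 0.5, 0, 0, 0, 0],
    [0, 1, 0, 0, 0, 0],
    [0, 1, 0, 0, 0, 0]
  ]
}}

```text
clock: 55.82
ee_pos: [0.5629, -0.0701, 0.1536]
ee_rot: [-1.531, 0.412, -0.412]
contact_force: [-2.6, -0.7, 6.0]
finger_gap: 0.01
```

Emit:
{"api": "apply_moves", "payload": {
  "deltas": [
    [0, 0, 0, 0, 0, 0],
    [0, 0, 0, 0, 0, 0],
    [0, 0, 0, 0, 0, 0],
    [0, 0, 0, 0, 0, 0],
    [0, 0, 0, 0, 0, 0]
  ],
  "claw": 0.4
}}

```text
clock: 56.23
ee_pos: [0.563, -0.0699, 0.1528]
ee_rot: [-1.531, 0.413, -0.412]
contact_force: [0.4, -0.2, 0.6]
finger_gap: 0.0515
```

Emit:
{"api": "apply_moves", "payload": {
  "deltas": [
    [0, 0, 0, 0, 0, 0],
    [0, -20, 0, 0, 0, 0],
    [0, -55, -5, 0, 0, 0],
    [0, -80, -15, 0, 0, 0],
    [0, -105, -30, 0, 0, 0]
  ]
}}

```text
clock: 56.65
ee_pos: [0.5482, -0.0955, 0.2592]
ee_rot: [-1.531, 0.411, -0.411]
contact_force: [1.0, -1.3, -0.7]
finger_gap: 0.0511
```

Emit:
{"api": "apply_moves", "payload": {
  "deltas": [
    [0, 0, 0, 0, 0, 0],
    [0, 0, 0, 0, 0, 0],
    [0, 0, 0, 0, 0, 0]
  ]
}}

```text
clock: 56.9
ee_pos: [0.5479, -0.0959, 0.2574]
ee_rot: [-1.53, 0.413, -0.412]
contact_force: [-0.6, -0.8, 0.7]
finger_gap: 0.0512
```

```bash
python3 -c "
from h import *
save('wrist','w48',None,1.5);save('scene','s48',(170,110,330,230),5);save('top','t48',(200,120,360,240),5)"; python3 g.py
```

```text
t 57.05 pos [547.5845 -95.5273 256.6742] yaw -30.11 ydir [-0.0024  0.0012 -1.    ] q [-0.1731  0.2873  0.1189  1.405   0.0007  1.9232] F [-0.4074 -0.3324 -0.9454] gap 0.0512
```

View pics/w48.png

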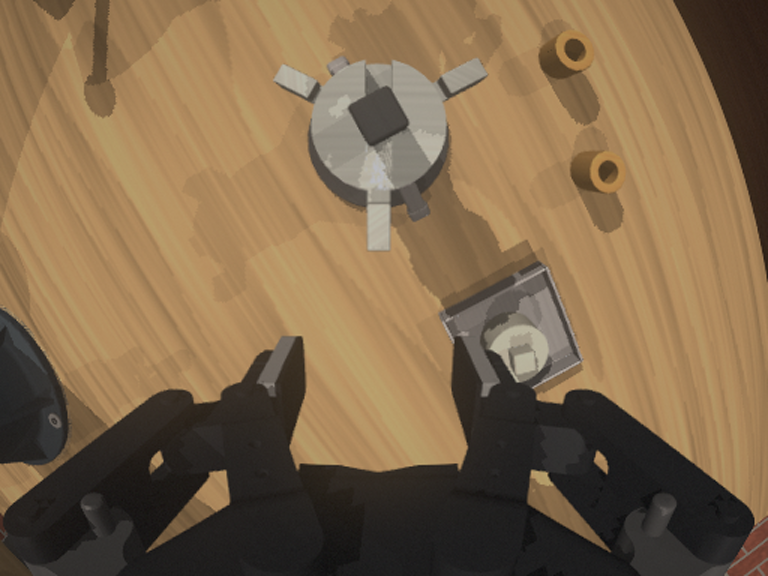

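View pics/s48.png

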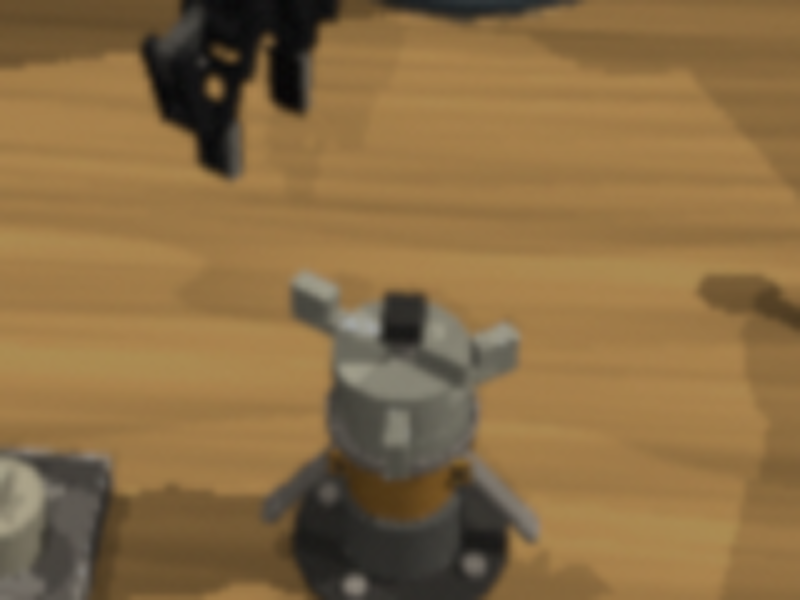

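View pics/t48.png

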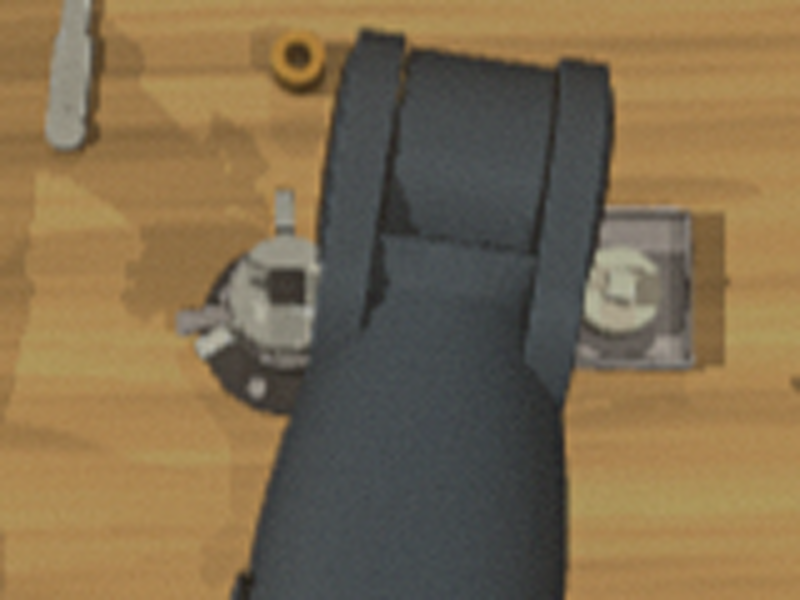

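Emit:
{"api": "apply_moves", "payload": {
  "deltas": [
    [-20, -20, -25, 0, 0, 0],
    [-40, -35, -55, 0, 0, 0],
    [-60, -50, -90, 0, 0, 0],
    [-80, -50, -125, 0, 0, 0],
    [-100, -50, -155, 0, 0, 0]
  ]
}}

```text
clock: 57.47
ee_pos: [0.3822, -0.1803, 0.3079]
ee_rot: [-1.531, 0.412, -0.411]
contact_force: [1.1, -1.2, 0.4]
finger_gap: 0.0514
```

Emit:
{"api": "apply_moves", "payload": {
  "deltas": [
    [0, 0, 0, 0, 0, 0],
    [0, 0, 0, 0, 0, 0],
    [0, 0, 0, 0, 0, 0]
  ]
}}

```text
clock: 57.72
ee_pos: [0.384, -0.1798, 0.3076]
ee_rot: [-1.53, 0.413, -0.412]
contact_force: [1.1, -0.1, 0.1]
finger_gap: 0.0511
```

Run:
```python
from h import *
st,p,d=save('scene','s49',None,1.5);st,p2,d2=save('top','t49',(190,110,430,240),3.3)
print(st["clock"],st["ee_pos"])
# world height of stack top from top depth
c=cal("top"); Rm=R.from_rotvec(c["rvec"]).as_matrix()
for dx,dy in((.025,-.015),(-.02,.02),(-.015,-.025),(.02,.02)):
    P=np.array([.5918+dx,-.019+dy,.161]); u,v=proj("top",P).round().astype(int); z=d2[v,u]
    X=Rm.T@(np.array([(u-c["cx"])/c["fx"]*z,(v-c["cy"])/c["fy"]*z,z])-c["tvec"]); print((dx,dy),X)
```

```text
57.7667 [ 0.3843 -0.1796  0.3075]
(0.025, -0.015) [ 0.6161 -0.0326  0.1631]
(-0.02, 0.02) [0.573  0.0001 0.1569]
(-0.015, -0.025) [ 0.578  -0.0444  0.159 ]
(0.02, 0.02) [0.6117 0.0025 0.1568]
```

View pics/s49.png

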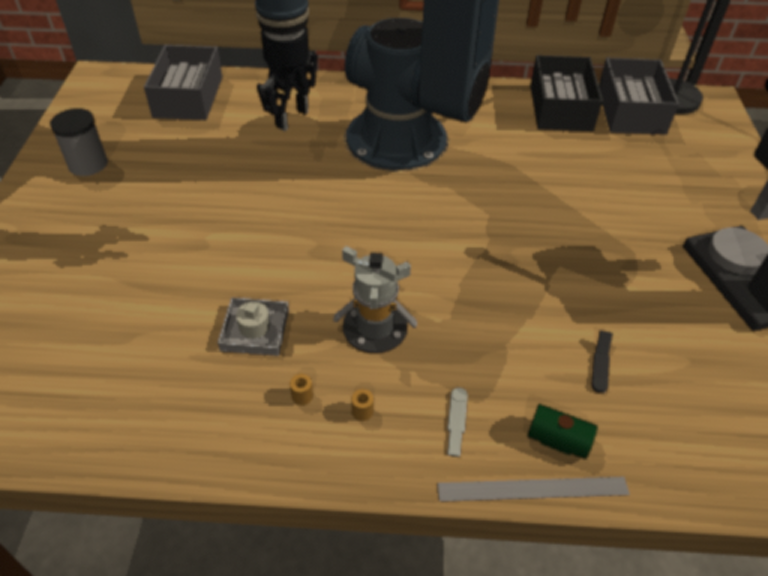

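View pics/t49.png

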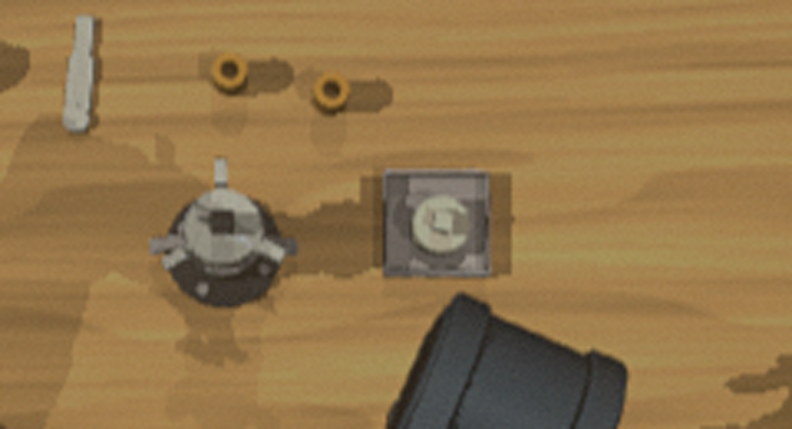

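The full views show the weights stacked with their lugs spread about 120° apart. Both arms are down, the cap is in the tin and the bystanders are untouched. The stack top reads about 0.16 m, where 0.161 m is expected. I'm handing in.

```bash
python3 -c "
from workcell import ticket,status
print(ticket.hand_in(), status.read_state()['clock'])"
```

```text
the job is handed in; nothing more can be done
the job is handed in; nothing more can be done
```

The job is done and handed in at about 58 s of the 210 s allowed; no verdict was reported.

- **Cap:** it came off the adaptor and stands in the parts tin.
- **Coupling:** I pushed it home until it met the shoulder. It took about 16 N, and the height matched the expected seat.
- **Cam arms:** I swung +y then -y down until each stopped. In the scene image both arm ends lie where the fully-down position (1.30) projects, to within a few pixels. While I pressed the +y arm against its stop, the carrier tipped a few degrees. It stood upright again when I let go, before the second arm went down.
- **Weights:** three were present, and all three are on the stem. The slots point at about -60°, 180° and 60°, so they are roughly 120° apart. Each disc was centred on the stem by the wrist camera to within about 1 mm before I lowered it, and each landed at its expected height.

My last pictures show a level stack, both arms down, the cap in the tin, and the tongues and bushes where they began. I saw no weight knocked aside during the run. Depth readings of the stack top spread from 157 to 163 mm against 161 mm expected, which I put down to sensor noise and the 2 mm calibration error. No check failed.

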